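Pack a tasting box

TASK

Pack the tasting box: prise up its hinged lid by levering the thin blade in the slot at its front, and swing it wide open. Stand every sample jar (there are one to three) upright in the larger compartment and pour all the nuts from the cup into the smaller one. Then shut the lid fully, with the blade laid back along its mat and the empty cup standing upright on its coaster, and leave the big jars where they are.

Things in the scene. Friction and masses are not known exactly. Their poses are not given: they have to be found in the camera images.
- box: wooden box fixed to the table, 160 (x) x 258 (y) x 90 mm high, walls and floor 6 mm; origin centre of underside. Front wall at x = -80 mm, lid hinge at x = +80. A 6 mm divider along x at y = -30 mm, top 56 mm above the underside, parts the jar compartment (y -27 to +123) from the nut compartment (y -123 to -33). The top 12 mm of the front wall is cut away for y -40 to +40: the blade slot
- box_jars (a point): centre of the floor of the larger (jar) compartment, inside 148 mm along x by 150 mm along y; axes as the box
- box_nuts (a point): centre of the floor of the smaller (nut) compartment, inside 148 mm along x by 90 mm along y; axes as the box
- box_slot (a point): middle of the slot in the front wall, on the wall's outer face: the slot is 80 mm wide and 12 mm high (from 78 to 90 mm above the table), open to the inside. The blade goes in along the box's +x.
- box_hinge (a point): middle of the hinge line, which runs along the box's y at its rear top edge, 90 mm above the table
- lid_front (a point): middle of the lid's front edge (half way through its 6 mm thickness), 160 mm from the hinge line. The lid is a flat board 160 x 258 x 6 mm, 0.15 kg, flush with the box's outside and lying on its rim when shut, with no handle
- lid (a joint): hinge of the lid in rad: 0 shut, 1.57 upright over the rear wall, 2.1 fully open, leaning back (stop). A stiff hinge (0.2 N m of friction): the lid stays at whatever angle it is left; 2 to 3 N at the middle of the board swings it
- blade: prising blade, 0.11 kg: pale wooden handle 100 x 18 wide x 24 mm high along its x from -100 to 0, and a flat steel blade 24 wide x 3 mm thick from 0 to +85 mm, at 12 mm above the handle's underside. Origin at the front end of the handle, on the underside; z up. Centre of mass about 30 mm behind the origin, in the handle
- blade_tip (a point): tip of the blade, in the middle of its thickness, 85 mm ahead of the blade's origin and 12 mm above the handle's underside
- mat: black rubber mat, fixed, 260 (its x) x 120 x 3 mm, the place of the blade; origin at the centre of its underside
- cup: white plastic cup, 80 mm high, outside diameter 54 mm at the foot and 62 mm at the rim, wall 3 mm, 0.08 kg, holding the nuts; origin at the centre of its underside, z up
- coaster: round cork coaster, fixed, 120 mm across, 4 mm thick, the place of the cup; origin at the centre of its underside
- jar_a: sample jar, diameter 40 mm, 48 mm high, about 0.09 kg, cream body and black cap, may be absent; origin at the centre of its underside, z up
- jar_b: sample jar, diameter 40 mm, 48 mm high, about 0.09 kg, cream body and black cap, may be absent; origin at the centre of its underside, z up
- jar_c: sample jar, diameter 40 mm, 48 mm high, about 0.09 kg, cream body and black cap, may be absent; origin at the centre of its underside, z up
- nut0: round brown nut, diameter 22 mm, 10 g, in the cup at the start; origin at its centre
- nut1: round brown nut, diameter 22 mm, 10 g, in the cup at the start; origin at its centre
- nut2: round brown nut, diameter 22 mm, 10 g, in the cup at the start; origin at its centre
- nut3: round brown nut, diameter 22 mm, 10 g, in the cup at the start, may be absent; origin at its centre
- nut4: round brown nut, diameter 22 mm, 10 g, in the cup at the start, may be absent; origin at its centre
- nut5: round brown nut, diameter 22 mm, 10 g, in the cup at the start, may be absent; origin at its centre
- bigjar1: bystander: big jar, diameter 68 mm, 85 mm high, 0.4 kg, stands by the sample jars; origin at the centre of its underside
- bigjar2: bystander: big jar, diameter 68 mm, 85 mm high, 0.4 kg, stands by the sample jars; origin at the centre of its underside
- bigjar3: bystander: big jar, diameter 68 mm, 85 mm high, 0.4 kg, stands by the sample jars; origin at the centre of its underside

How it is judged (in metres and radians):
On the way, in this order (a step that is already met when the one before it is completed fails the run):
1. the lid is levered up with the blade: it stands more than 0.15 rad open with the blade pressing under it (value of joint lid above 0.15 rad and contact force between blade and lid above 0.3 N), for 0.1 s.
2. with the lid wide open (over 1.1 rad), every jar stands upright in the jar compartment and every nut lies in the nut compartment (value of joint lid above 1.1 rad and x of jar_a in the frame of box_jars between -0.062 and 0.062 m and y of jar_a in the frame of box_jars between -0.065 and 0.065 m and z of each of jar_a, jar_b, jar_c in the frame of box_jars below 0.012 m and angle between each of jar_a, jar_b, jar_c's own z axis and vertical below 0.2 rad and x of jar_b in the frame of box_jars between -0.062 and 0.062 m and y of jar_b in the frame of box_jars between -0.065 and 0.065 m and x of jar_c in the frame of box_jars between -0.062 and 0.062 m and y of jar_c in the frame of box_jars between -0.065 and 0.065 m and x of nut0 in the frame of box_nuts between -0.08 and 0.08 m and y of nut0 in the frame of box_nuts between -0.046 and 0.046 m and z of nut0 in the frame of box_nuts between 0 and 0.06 m and x of nut1 in the frame of box_nuts between -0.08 and 0.08 m and y of nut1 in the frame of box_nuts between -0.046 and 0.046 m and z of nut1 in the frame of box_nuts between 0 and 0.06 m and x of nut2 in the frame of box_nuts between -0.08 and 0.08 m and y of nut2 in the frame of box_nuts between -0.046 and 0.046 m and z of nut2 in the frame of box_nuts between 0 and 0.06 m and x of nut3 in the frame of box_nuts between -0.08 and 0.08 m and y of nut3 in the frame of box_nuts between -0.046 and 0.046 m and z of nut3 in the frame of box_nuts between 0 and 0.06 m and x of nut4 in the frame of box_nuts between -0.08 and 0.08 m and y of nut4 in the frame of box_nuts between -0.046 and 0.046 m and z of nut4 in the frame of box_nuts between 0 and 0.06 m and x of nut5 in the frame of box_nuts between -0.08 and 0.08 m and y of nut5 in the frame of box_nuts between -0.046 and 0.046 m and z of nut5 in the frame of box_nuts between 0 and 0.06 m), for 0.2 s.
At the end, for the whole second after the job is handed in: lid shut (under 0.05 rad); jars upright (0.2 rad) in the jar compartment, nuts in the nut compartment; cup upright (0.1 rad) on its coaster, within 40 mm of centre; blade flat on its mat, its origin within 70 mm of centre, in line within 0.45 rad; both at rest (value of joint lid below 0.05 rad and x of jar_a in the frame of box_jars between -0.062 and 0.062 m and y of jar_a in the frame of box_jars between -0.065 and 0.065 m and z of each of jar_a, jar_b, jar_c in the frame of box_jars below 0.012 m and angle between each of jar_a, jar_b, jar_c's own z axis and vertical below 0.2 rad and x of jar_b in the frame of box_jars between -0.062 and 0.062 m and y of jar_b in the frame of box_jars between -0.065 and 0.065 m and x of jar_c in the frame of box_jars between -0.062 and 0.062 m and y of jar_c in the frame of box_jars between -0.065 and 0.065 m and x of nut0 in the frame of box_nuts between -0.08 and 0.08 m and y of nut0 in the frame of box_nuts between -0.046 and 0.046 m and z of nut0 in the frame of box_nuts between 0 and 0.06 m and x of nut1 in the frame of box_nuts between -0.08 and 0.08 m and y of nut1 in the frame of box_nuts between -0.046 and 0.046 m and z of nut1 in the frame of box_nuts between 0 and 0.06 m and x of nut2 in the frame of box_nuts between -0.08 and 0.08 m and y of nut2 in the frame of box_nuts between -0.046 and 0.046 m and z of nut2 in the frame of box_nuts between 0 and 0.06 m and x of nut3 in the frame of box_nuts between -0.08 and 0.08 m and y of nut3 in the frame of box_nuts between -0.046 and 0.046 m and z of nut3 in the frame of box_nuts between 0 and 0.06 m and x of nut4 in the frame of box_nuts between -0.08 and 0.08 m and y of nut4 in the frame of box_nuts between -0.046 and 0.046 m and z of nut4 in the frame of box_nuts between 0 and 0.06 m and x of nut5 in the frame of box_nuts between -0.08 and 0.08 m and y of nut5 in the frame of box_nuts between -0.046 and 0.046 m and z of nut5 in the frame of box_nuts between 0 and 0.06 m and horizontal distance between cup and coaster below 0.04 m and z of cup in the frame of coaster below 0.01 m and angle between cup's own z axis and vertical below 0.1 rad and linear speed of each of cup, blade below 0.02 m/s and horizontal distance between blade and mat below 0.07 m and z of blade in the frame of mat below 0.012 m and angle between blade's own z axis and vertical below 0.15 rad and angle between the x axis of blade and the x axis of mat, either way round below 0.45 rad); the robot touches nothing.
It fails at once if a big jar is moved more than 40 mm or tipped over (distance of any of bigjar1, bigjar2, bigjar3 from where it was at the start of the episode above 0.04 m or angle between any of bigjar1, bigjar2, bigjar3's own z axis and vertical above 0.5 rad).
Of jar_a, jar_b, jar_c only 1 to 3 are there at a start; the rules pass over those that are not, and their reading is None.
Of nut3, nut4, nut5 only 1 to 3 are there at a start; the rules pass over those that are not, and their reading is None.
At some moment in a run one of jar_a, jar_b, jar_c may be knocked a few centimetres aside while the robot is not near it.
It also fails if it takes over 210 s, if anything falls off the work surface, if the arm or the gripper's body presses on something with over 40 N, if the wrist force passes 120 N, or if a joint passes its speed limit or range.

ROBOT

A 7-joint arm with a two-finger parallel gripper is mounted at the origin on the work surface. World frame = base frame: x ahead of the robot, y to its left, z up, the work surface at z = 0. Lengths are in mm, angles in degrees, forces in N, time in s.
With the tool pointing down it reaches from about 350 to 900 mm from the base axis. Payload 8.1 kg.
Tool frame: the origin (TCP) lies at the very end of the fingers, on their centre line; the grasp point (between the pads) lies 19 mm behind it; z points along the fingers, y is the direction in which the jaws open and shut (so a half turn about z gives the same grasp; the last joint's range is limited). The gripper opens to 92 mm and grips with 3 to 60 N. Pads are 19 mm wide; open, the fingers measure 130 mm over their backs; the gripper's body (75 mm by 190 mm) begins 47 mm behind the grasp point.
Start: joints at [-73.029, 24.895, 1.432, 90.138, -0.665, 64.973, -4.303], TCP at [242.723, 575.957, 226.742] pointing down, gripper open.
Joint ranges: [-149.89, 149.89], [-25.12, 119.58], [-72.63, 75.52], [4.76, 147.25], [-75.54, 255.54], [6.69, 114.76], [-157.13, 157.13]. Speed limits (degrees/s): [127.2, 127.2, 172.46, 172.46, 180, 180, 180].

INTERFACE

Orientations are given as [roll, pitch, yaw] about the fixed x, y, z axes, in that order (R = Rz(yaw) Ry(pitch) Rx(roll)).
In Python, from station import sensors, grab_frame, ticket, find_in, cut_out gives the robot as it stands. The module is installed in compiled form; this text tells all that it offers.
- The arm moves only by the tool play_rows, never from a script. Its argument "deltas" is a list that holds one entry, the list of rows, each a list of 7 numbers: the shift along the tool's x, y, z as a fraction of full scale, then the turn, a rotation vector about the tool's x, y, z as a fraction of full scale, then the opening, from 0 (shut) to 1 (fully open). A call has 1 to 20 rows; each row shifts and turns the commanded pose from where the row before left it, along the tool's axes as they then stand; what a row does not reach is not made up. Full scale, the value 1, is 3 cm for a shift and pi/4 rad for a turn. A row lasts 1/12 s, in which the tool goes at most 41.7 mm and 7.16 degrees, less where a joint would pass 70% of its speed; a pose out of reach is approached as far as the arm can. A call with a number of a shift or a turn outside -1 to 1 is refused whole. A call with a gripper value outside its range is refused whole. The fingers move at their own pace and stop on an object; "grip_force" is the grip in N (left out, the last holds). Time passes only in rows, so rows that do not move let the fingers close. It gives the time, the measured TCP pose, the force and the opening at its end, in the units of the state.
- sensors.observe(): the state, without advancing time (a new reading comes with each control period).
- grab_frame(name): name is "side" or "top"; returns a dict with "pixels" (480x640x3 uint8, red, green, blue), "fx", "fy", "cx", "cy" (pixels), "world_from_camera" (4x4, takes a point from camera to world coordinates). Camera axes: x right, y down, z forward; pixel columns grow to the right and rows downward; lengths in mm; the calibration is good to about 2 mm. A picture is of the moment at which its call begins. There is no depth.
- ticket.hand_in(): hands the job in, once; it reports no verdict.
Trained networks look in a picture, given as the dict that the camera call returned (one of the last four; its "shot" number tells which), for a name from the list of things; names that differ only in an ending like _2 or _b are one class to them, and where a whole thing is asked for, a point or a joint stands for the part that bears it (a point fixed in the world has none). Each returns a list of dicts, best first, with "score" (0 to 1); they miss things now and then, are a little off and sometimes report something else, mostly with a low value. They report only what shows in the picture. A call takes as long as a camera call.
- find_in(picture, name): "location" ([column, row] in pixels, amid what is visible of it).
- cut_out(picture, name): "pixels" (480x640 bool, what is visible of it) and "location" ([column, row] in pixels, amid what is visible of it).
The state is a dict: "clock": time; "joints": joint angles; "joint_velocities": joint speeds; "joint_torque": joint torques, N m; "ee_pos": TCP position; "orientation": TCP orientation; "ft_force": force on the tool from outside, world axes, zero at the start; "wrist_torque": the same for the moment, N m; "grip_width": opening from 0.0 (shut) to 1.0 (fully open).
Only numpy, scipy, OpenCV 4.12 (cv2) and the standard library are available. Lean on these libraries where they do the work, as an engineer would, in place of code of your own. Each camera call takes 0.05 s, during which the arm holds its last target.

## Working session

There is one attempt and no reset: what is moved stays moved. The work goes in short steps, Python scripts to look and compute and a tool call to move; the robot and the scene stay as the last step left them, time stands still between calls to the robot, and variables do not carry over. Pictures are saved under pics/ and viewed, and the job is handed in when it is done.

Besides the shell and the picture viewer there is one more tool, called after "Request:" as a command line: name --argument value ..., lists and objects as JSON in quotes. play_rows: Moves the arm, as the interface text tells. Its arguments: {"type":"object","properties":{"deltas":{"type":"array"},"grip_force":{"type":"number"}},"required":["deltas"]}

```bash
mkdir -p pics; ls; cat > h.py <<'E'
import numpy as np, cv2
from station import sensors, grab_frame, ticket, find_in, cut_out
def save(f,n): cv2.imwrite(f'pics/{n}.png', f['pixels'][:,:,::-1])
def ray(f,uv):
    T=np.array(f['world_from_camera']); d=np.array([(uv[0]-f['cx'])/f['fx'],(uv[1]-f['cy'])/f['fy'],1.])
    return T[:3,3], T[:3,:3]@d
def onz(f,uv,z):
    o,d=ray(f,uv); return o+d*(z-o[2])/d[2]
def proj(f,p):
    T=np.linalg.inv(np.array(f['world_from_camera'])); c=T[:3,:3]@np.array(p,float)+T[:3,3]
    return np.array([f['fx']*c[0]/c[2]+f['cx'], f['fy']*c[1]/c[2]+f['cy']])
E
python3 - <<'E'
from h import *
s=sensors.observe(); print({k:np.round(v,3) for k,v in s.items()})
for n in ['top','side']:
    f=grab_frame(n); save(f,n+'0'); print(n,f['fx'],f['cx'],f['cy'],np.round(f['world_from_camera'],3).tolist())
    for t in ['box','lid','blade','mat','cup','coaster','jar_a','bigjar1','nut0','lid_front','box_slot','blade_tip']:
        print(t,[(np.round(d['location'],1).tolist(),round(d['score'],2)) for d in find_in(f,t)])
E
```

```text
pics
{'clock': np.float64(0.0), 'joints': array([-73.03 ,  24.938,   1.431,  90.188,  -0.667,  64.973,  -4.301]), 'joint_velocities': array([ 0.057, -0.069,  0.047,  0.037, -0.016, -0.005, -0.044]), 'joint_torque': array([-0.0000e+00, -6.6786e+01,  9.8500e-01, -3.1446e+01, -6.1000e-02,
        4.3000e-02,  0.0000e+00]), 'ee_pos': array([242.533, 575.472, 225.934]), 'orientation': array([-1.79909e+02,  7.00000e-03,  1.57148e+02]), 'ft_force': array([ 0.554, -1.037, -0.525]), 'wrist_torque': array([-0.008, -0.016,  0.013]), 'grip_width': np.float64(0.994)}
top 610.7589967663607 317.0801454049293 241.40589796754836 [[-0.027, -0.992, 0.121, 361.483], [-1.0, 0.027, 0.002, 65.291], [-0.005, -0.121, -0.993, 1440.89], [0.0, 0.0, 0.0, 1.0]]
box [([328.2, 225.2], 0.93), ([462.9, 217.5], 0.21)]
lid [([330.2, 222.8], 0.92)]
blade [([471.0, 288.7], 0.8)]
mat [([475.6, 279.4], 0.79)]
cup [([471.0, 195.8], 0.96), ([330.4, 225.4], 0.23)]
coaster [([461.4, 217.6], 0.84)]
jar_a [([187.8, 292.9], 0.76), ([197.0, 217.4], 0.7), ([190.4, 260.4], 0.61)]
bigjar1 [([126.0, 294.2], 0.88), ([134.9, 203.4], 0.8
[... 240 characters left out ...]
4647 [[-0.991, -0.082, 0.108, 417.283], [-0.135, 0.511, -0.849, 966.884], [0.014, -0.855, -0.518, 639.838], [0.0, 0.0, 0.0, 1.0]]
box [([305.1, 255.7], 0.63)]
lid [([307.1, 234.1], 0.84)]
blade [([373.6, 205.8], 0.54)]
mat [([370.0, 205.2], 0.61), ([263.8, 345.6], 0.23)]
cup [([312.5, 193.1], 0.57), ([311.4, 212.9], 0.38)]
coaster [([307.4, 213.0], 0.74), ([290.7, 398.4], 0.59)]
jar_a [([316.0, 352.5], 0.7), ([261.1, 344.7], 0.58), ([354.0, 361.9], 0.55)]
bigjar1 [([223.6, 391.1], 0.96), ([291.5, 399.9], 0.91), ([351.1, 409.6], 0.87), ([306.0, 249.3], 0.66)]
nut0 []
lid_front [([304.2, 232.7], 0.86)]
box_slot [([223.1, 389.2], 0.74), ([304.7, 250.7], 0.59)]
blade_tip [([372.6, 203.4], 0.55)]
```

View pics/top0.png

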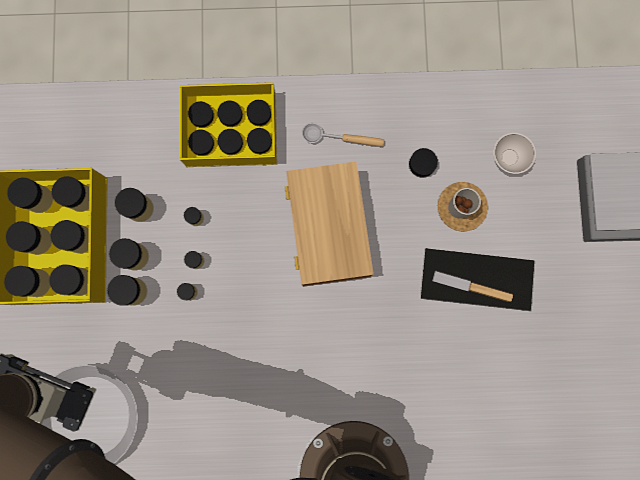

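View pics/side0.png

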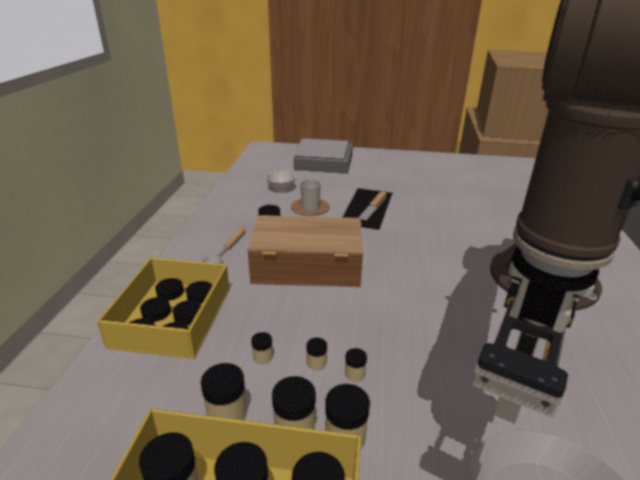

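```bash
python3 - <<'E'
from h import *
f=grab_frame('top'); g=grab_frame('side')
def rect(f,name,z,i=0):
    m=cut_out(f,name)
    if not m: print(name,'none'); return
    m=m[i]; k=m['pixels'].astype(np.uint8)
    c,_=cv2.findContours(k,cv2.RETR_EXTERNAL,cv2.CHAIN_APPROX_NONE); c=max(c,key=cv2.contourArea)[:,0,:]
    w=np.array([onz(f,p,z)[:2] for p in c],np.float32)
    (cx,cy),(a,b),an=cv2.minAreaRect(w); print(name,round(m['score'],2),'area',k.sum(),'c',round(cx,1),round(cy,1),'size',round(a,1),round(b,1),'ang',round(an,1),'box',np.round(cv2.boxPoints(((cx,cy),(a,b),an))).tolist())
rect(f,'lid',96); rect(f,'mat',3); rect(f,'coaster',4); rect(f,'cup',84); rect(f,'blade',20)
for n,z in (('jar_a',48),('bigjar1',85)):
    for i in range(len(cut_out(f,n))): rect(f,n,z,i)
for i in range(len(cut_out(g,'jar_a'))): rect(g,'jar_a',24,i)
for c in [(288,171),(355,163),(372,275),(303,285)]: print('lid corner',np.round(onz(f,c,96)))
for c in [(433,273),(470,289),(512,298)]: print('blade',np.round(onz(f,c,15)))
E
python3 - <<'E'
import cv2
a=cv2.imread('pics/top0.png')[140:320,270:550]
cv2.imwrite('pics/top0c.png',cv2.resize(a,None,fx=2.8,fy=2.8,interpolation=cv2.INTER_CUBIC))
E
```

```text
lid 0.7 area 8251 c 570.0 39.8 size 259.9 160.3 ang 6.4 box [[432.0, 105.0], [450.0, -54.0], [708.0, -25.0], [690.0, 134.0]]
mat 0.97 area 4732 c 437.4 -307.0 size 259.5 119.6 ang 82.0 box [[360.0, -427.0], [479.0, -444.0], [515.0, -187.0], [396.0, -170.0]]
coaster 0.79 area 1232 c 613.0 -279.6 size 114.4 116.7 ang 87.1 box [[552.0, -334.0], [668.0, -340.0], [674.0, -225.0], [558.0, -220.0]]
cup 0.98 area 452 c 607.5 -264.6 size 57.5 75.3 ang 19.0 box [[568.0, -238.0], [593.0, -310.0], [647.0, -291.0], [622.0, -220.0]]
blade none
jar_a 0.65 area 276 c 599.1 352.1 size 45.0 37.4 ang 44.4 box [[570.0, 350.0], [596.0, 323.0], [628.0, 354.0], [602.0, 381.0]]
jar_a 0.64 area 302 c 498.1 351.2 size 46.2 39.1 ang 88.4 box [[478.0, 329.0], [517.0, 328.0], [518.0, 374.0], [479.0, 375.0]]
jar_a 0.57 area 282 c 425.3 367.2 size 45.9 34.1 ang 88.4 box [[408.0, 345.0], [442.0, 344.0], [443.0, 390.0], [409.0, 391.0]]
bigjar1 0.85 area 959 c 508.7 489.4 size 86.4 66.3 ang 63.5 box [[460.0, 466.0], [519.0, 436.0], [558.0, 513.0], [498.0, 543.0]]
bigjar1 0.76 area 962 c 430.6 492.5 size 85.0 66.4 ang 88.4 box [[396.0, 451.0], [463.0, 449.0], [465.0, 534.0], [399.0, 536.0]]
bigjar1 0.74 area 1205 c 598.9 -261.3 size 110.7 109.6 ang 88.4 box [[543.0, -315.0], [652.0, -318.0], [655.0, -208.0], [546.0, -204.0]]
jar_a 0.87 area 642 c 603.6 354.0 size 41.7 85.2 ang 15.2 box [[572.0, 390.0], [595.0, 307.0], [635.0, 318.0], [613.0, 401.0]]
jar_a 0.78 area 635 c 500.0 352.9 size 41.7 84.0 ang 8.5 box [[473.0, 391.0], [486.0, 308.0], [527.0, 314.0], [514.0, 397.0]]
jar_a 0.67 area 685 c 426.3 370.6 size 42.5 82.1 ang 7.4 box [[400.0, 409.0], [411.0, 327.0], [453.0, 333.0], [442.0, 414.0]]
lid corner [687. 129.  96.]
lid corner [702. -22.  96.]
lid corner [448. -51.  96.]
lid corner [430. 102.  96.]
blade [ 454. -200.   15.]
blade [ 415. -285.   15.]
blade [ 391. -381.   15.]
```

View pics/top0c.png

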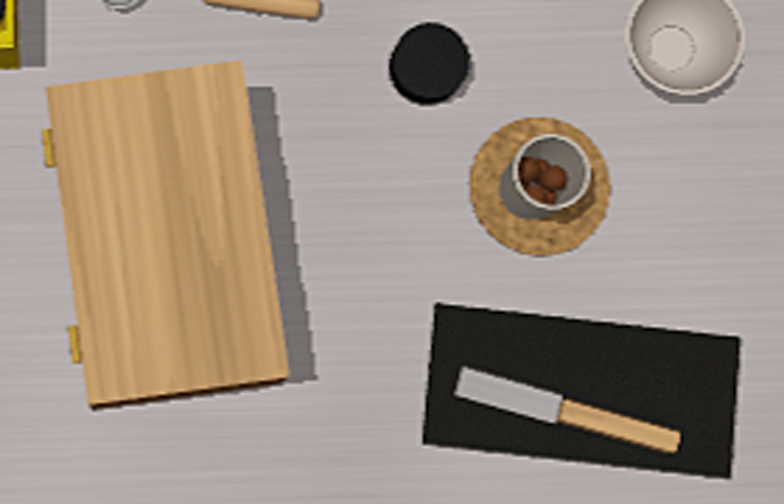

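```bash
python3 - <<'E'
from h import *
f=grab_frame('top'); g=grab_frame('side')
tip=onz(f,(433.9,276.4),16.5); o=onz(f,(470,286.4),25); r=onz(f,(512.9,297.5),27)
print(tip,o,r, np.linalg.norm((tip-o)[:2]),np.linalg.norm((o-r)[:2]), np.degrees(np.arctan2(*(tip-r)[1::-1])))
print('cup',onz(f,(467.1,201.4),84))
bx=np.array([570,40]);a=np.radians(96.4);R=np.array([[np.cos(a),-np.sin(a)],[np.sin(a),np.cos(a)]])
import sys
im=f['pixels'].copy();im2=g['pixels'].copy()
for p in [(-80,-129,96),(-80,129,96),(80,-129,96),(80,129,96),(-80,-40,78),(-80,40,78),(-80,129,0)]:
    w=np.r_[bx+R@p[:2],p[2]]
    for I,c in((im,f),(im2,g)): cv2.circle(I,tuple(int(round(t)) for t in proj(c,w)),2,(255,0,0),-1)
I=np.hstack([im[140:310,260:400],im2[180:310,220:390][:,:].copy().repeat(1,0) if 0 else cv2.copyMakeBorder(im2[180:310,220:390],0,40,0,0,cv2.BORDER_CONSTANT)])
cv2.imwrite('pics/chk.png',cv2.resize(I[:,:,::-1],None,fx=2.5,fy=2.5))
E
```

```text
[ 446.14882232 -201.86275647   16.5       ] [ 420.25789262 -282.44298704   25.        ] [ 391.99553966 -379.09748782   27.        ] 84.63754367093101 100.70180294299637 73.00970126913256
cup [ 608.99606984 -272.40212061   84.        ]
```

View pics/chk.png

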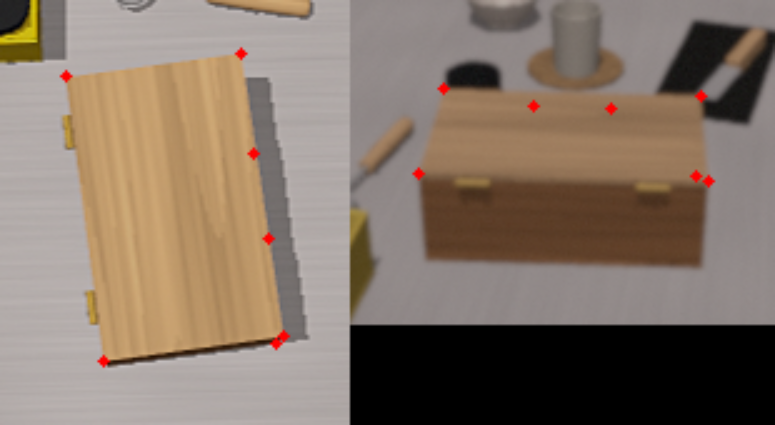

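```bash
cat >> h.py <<'E'
from scipy.spatial.transform import Rotation as Ro
def cur():
    s=sensors.observe(); return s,np.array(s['ee_pos'],float),Ro.from_euler('xyz',s['orientation'],degrees=True)
def down(yaw): return Ro.from_euler('xyz',[180,0,yaw],degrees=True)
def plan(targets, step=0.9, p=None,R=None):
    """targets: list of (pos or None, Ro or None): shift first, then turn"""
    if p is None:
        s,p,R=cur(); print('t',round(s['clock'],2),'p',p.round(1),'rpy',np.round(s['orientation'],1),'w',round(s['grip_width'],3),'F',np.round(s['ft_force'],1),'j',np.round(s['joints'],0))
    for tp,tR in targets:
        if tp is not None:
            d=R.inv().apply(np.array(tp,float)-p)/30; n=max(1,int(np.ceil(np.abs(d).max()/step)))
            print('shift',n,'x',np.round(d/n,3).tolist()); p=np.array(tp,float)
        if tR is not None:
            v=(R.inv()*tR).as_rotvec()/(np.pi/4); n=max(1,int(np.ceil(np.linalg.norm(v)/0.15)))
            print('turn',n,'x',np.round(v/n,3).tolist()); R=tR
    return p,R
E
python3 - <<'E'
from h import *
plan([((560,100,250),None),((409,-320,150),None),(None,down(73.3))])
E
```

```text
t 2.35 p [242.7 576.  226.7] rpy [180.    0.  157.1] w 0.999 F [ 0.8  0.5 -0.6] j [-73.  25.   1.  90.  -1.  65.  -4.]
shift 18 x [-0.884, -0.584, -0.043]
shift 17 x [-0.047, -0.874, 0.196]
turn 13 x [0.0, -0.0, 0.143]
```

Request:
play_rows --deltas '[[[-0.88,-0.58,-0.04,0,0,0,1],[-0.88,-0.58,-0.04,0,0,0,1],[-0.88,-0.58,-0.04,0,0,0,1],[-0.88,-0.58,-0.04,0,0,0,1],[-0.88,-0.58,-0.04,0,0,0,1],[-0.88,-0.58,-0.04,0,0,0,1],[-0.88,-0.58,-0.04,0,0,0,1],[-0.88,-0.58,-0.04,0,0,0,1],[-0.88,-0.58,-0.04,0,0,0,1],[-0.88,-0.58,-0.04,0,0,0,1],[-0.88,-0.58,-0.04,0,0,0,1],[-0.88,-0.58,-0.04,0,0,0,1],[-0.88,-0.58,-0.04,0,0,0,1],[-0.88,-0.58,-0.04,0,0,0,1],[-0.88,-0.58,-0.04,0,0,0,1],[-0.88,-0.58,-0.04,0,0,0,1],[-0.88,-0.58,-0.04,0,0,0,1],[-0.88,-0.58,-0.04,0,0,0,1]]]'

```text
clock: 3.85
ee_pos: [559.7, 101.4, 248.6]
orientation: [180.0, 0.0, 157.2]
ft_force: [0.8, 0.5, -0.0]
grip_width: 0.998
```

Request:
play_rows --deltas '[[[-0.05,-0.87,0.2,0,0,0,1],[-0.05,-0.87,0.2,0,0,0,1],[-0.05,-0.87,0.2,0,0,0,1],[-0.05,-0.87,0.2,0,0,0,1],[-0.05,-0.87,0.2,0,0,0,1],[-0.05,-0.87,0.2,0,0,0,1],[-0.05,-0.87,0.2,0,0,0,1],[-0.05,-0.87,0.2,0,0,0,1],[-0.05,-0.87,0.2,0,0,0,1],[-0.05,-0.87,0.2,0,0,0,1],[-0.05,-0.87,0.2,0,0,0,1],[-0.05,-0.87,0.2,0,0,0,1],[-0.05,-0.87,0.2,0,0,0,1],[-0.05,-0.87,0.2,0,0,0,1],[-0.05,-0.87,0.2,0,0,0,1],[-0.05,-0.87,0.2,0,0,0,1],[-0.05,-0.87,0.2,0,0,0,1]]]'

```text
clock: 5.27
ee_pos: [409.7, -317.2, 146.2]
orientation: [180.0, 0.0, 157.2]
ft_force: [1.0, -0.3, -0.3]
grip_width: 1.001
```

Request:
play_rows --deltas '[[[0,0,0,0,0,0.143,1],[0,0,0,0,0,0.143,1],[0,0,0,0,0,0.143,1],[0,0,0,0,0,0.143,1],[0,0,0,0,0,0.143,1],[0,0,0,0,0,0.143,1],[0,0,0,0,0,0.143,1],[0,0,0,0,0,0.143,1],[0,0,0,0,0,0.143,1],[0,0,0,0,0,0.143,1],[0,0,0,0,0,0.143,1],[0,0,0,0,0,0.143,1],[0,0,0,0,0,0.143,1],[0,0,0,0,0,0,1]]]'

```text
clock: 6.43
ee_pos: [410.4, -315.8, 146.3]
orientation: [180.0, 0.0, 73.2]
ft_force: [-0.4, -0.2, -0.5]
grip_width: 1.0
```

```bash
python3 - <<'E'
from h import *
plan([((409,-320.4,60),down(73.3)),((409,-320.4,7.5),None)])
f=grab_frame('top'); save(f,'a1')
E
```

```text
t 6.43 p [ 410.4 -315.8  146.3] rpy [180.    0.   73.2] w 1.0 F [-0.4 -0.2 -0.5] j [ -1.  24.  45. 113. -22.  51.  38.]
shift 4 x [-0.04, -0.0, 0.719]
turn 1 x [0.0, 0.0, -0.002]
shift 2 x [0.0, -0.0, 0.875]
```

View pics/a1.png

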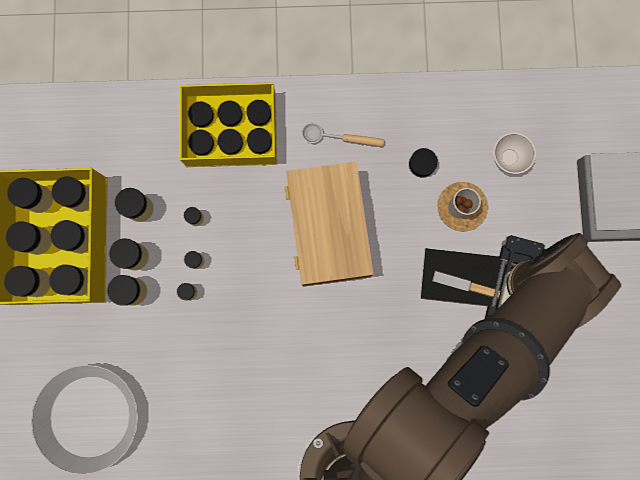

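Request:
play_rows --deltas '[[[-0.04,0,0.72,0,0,0,0.8],[-0.04,0,0.72,0,0,0,0.7],[-0.04,0,0.72,0,0,0,0.6],[-0.04,0,0.72,0,0,0,0.6],[0,0,0,0,0,0,0.6]]]'

```text
clock: 6.9
ee_pos: [407.1, -319.3, 57.0]
orientation: [-179.7, -0.1, 73.7]
ft_force: [-0.0, 0.2, -0.8]
grip_width: 0.685
```

```bash
python3 - <<'E'
from h import *
plan([((409,-320.4,7.5),None)])
f=grab_frame('side'); 
cv2.imwrite('pics/a2.png',cv2.resize(f['pixels'][120:320,240:480,::-1],None,fx=3,fy=3))
f=grab_frame('top'); 
cv2.imwrite('pics/a3.png',cv2.resize(f['pixels'][200:350,400:600,::-1],None,fx=4,fy=4))
E
```

```text
t 6.9 p [ 407.1 -319.3   57. ] rpy [-1.797e+02 -1.000e-01  7.370e+01] w 0.685 F [-0.   0.2 -0.8] j [  5.  32.  38. 117. -30.  41.  46.]
shift 2 x [-0.01, 0.039, 0.825]
```

View pics/a2.png

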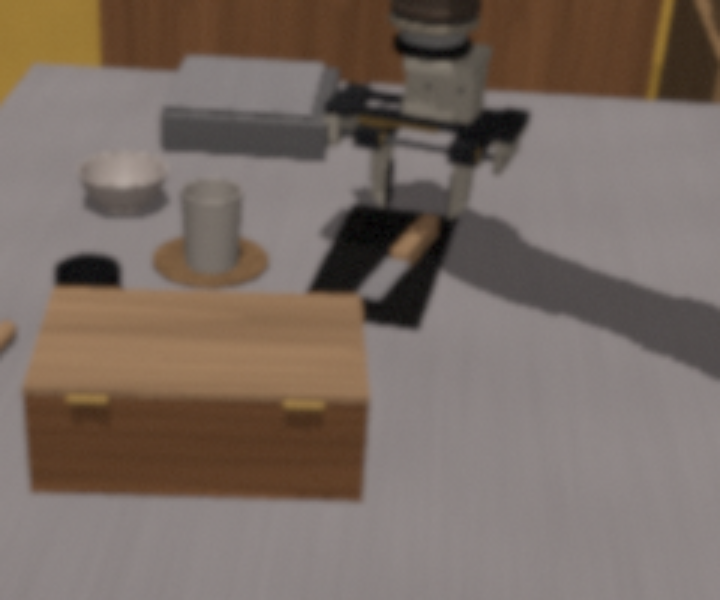

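View pics/a3.png

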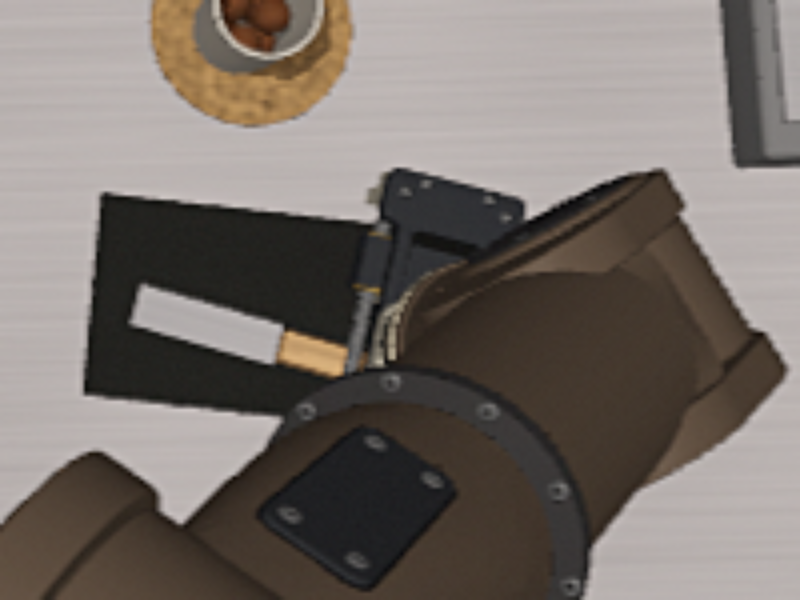

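Request:
play_rows --deltas '[[[0,0.02,0.55,0,0,0,0.5],[0,0.02,0.55,0,0,0,0.5],[0,0,0.53,0,0,0,0.5],[0,0,0,0,0,0,0.5],[0,0,0,0,0,0,0]]]' --grip_force 50

```text
clock: 7.42
ee_pos: [410.3, -321.2, 12.0]
orientation: [180.0, -0.0, 73.5]
ft_force: [-0.8, 0.3, 0.5]
grip_width: 0.464
```

Request:
play_rows --deltas '[[[0,0,0,0,0,0,0],[0,0,0,0,0,0,0],[0,0,0,0,0,0,0],[0,0,0,0,0,0,0],[0,0,0,0,0,0,0]]]'

```text
clock: 7.83
ee_pos: [410.5, -321.1, 11.8]
orientation: [179.9, -0.0, 73.5]
ft_force: [-0.5, 0.7, 7.9]
grip_width: 0.193
```

Request:
play_rows --deltas '[[[0,0,0,0,0,0,0.4],[0,0,0,0,0,0,0.4],[0,0,0.18,0,0,0,0.4],[0,0,0,0,0,0,0.4],[0,0,0,0,0,0,0.4],[0,0,0,0,0,0,0],[0,0,0,0,0,0,0],[0,0,0,0,0,0,0],[0,0,0,0,0,0,0],[0,0,0,0,0,0,0]]]'

```text
clock: 8.67
ee_pos: [410.0, -321.0, 5.6]
orientation: [180.0, 0.0, 73.5]
ft_force: [-0.1, -0.0, -1.0]
grip_width: 0.19
```

```bash
python3 - <<'E'
from h import *
s,p,R=cur(); print(s['clock'],p,s['orientation'],s['ft_force'],s['grip_width'],np.round(s['joints']))
f=grab_frame('top'); 
cv2.imwrite('pics/a4.png',cv2.resize(f['pixels'][200:350,400:600,::-1],None,fx=4,fy=4))
E
```

```text
8.6667 [ 409.97004376 -320.97262526    5.63440336] [1.79995425e+02 3.69652621e-03 7.34951041e+01] [-0.0925864  -0.0167863  -0.97663584] 0.190216311867943 [  9.  36.  33. 119. -35.  35.  50.]
```

View pics/a4.png

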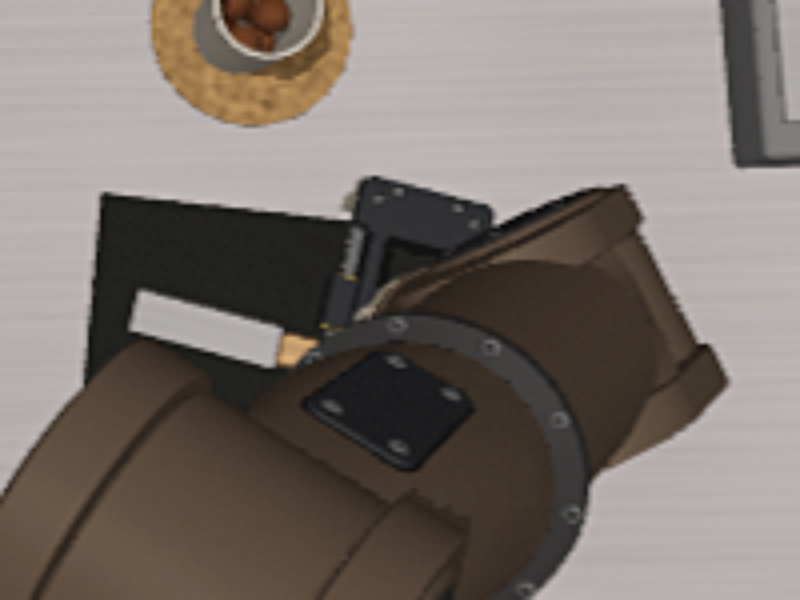

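```bash
python3 - <<'E'
from h import *
plan([((410,-321,170),None),((579,-174.4,170),down(96.4))])
E
```

```text
t 8.72 p [ 410.  -320.9    5.6] rpy [180.   -0.   73.5] w 0.191 F [ 0.4  0.7 -0.7] j [  9.  36.  33. 119. -35.  35.  50.]
shift 7 x [-0.0, 0.0, -0.783]
shift 7 x [0.898, 0.573, 0.0]
turn 4 x [0.0, -0.0, -0.127]
```

Request:
play_rows --deltas '[[[0,0,-0.78,0,0,0,0],[0,0,-0.78,0,0,0,0],[0,0,-0.78,0,0,0,0],[0,0,-0.78,0,0,0,0],[0,0,-0.78,0,0,0,0],[0,0,-0.78,0,0,0,0],[0,0,-0.78,0,0,0,0],[0.6,0.38,0,0,0,0,0],[0.6,0.38,0,0,0,0,0],[0.6,0.38,0,0,0,0,0],[0.6,0.38,0,0,0,0,0],[0.6,0.38,0,0,0,0,0],[0.6,0.38,0,0,0,0,0],[0.6,0.38,0,0,0,0,0],[0.6,0.38,0,0,0,0,0],[0.6,0.38,0,0,0,0,0],[0.6,0.38,0,0,0,0,0],[0.3,0.2,0,0,0,0,0]]]'

```text
clock: 10.22
ee_pos: [580.4, -171.1, 168.9]
orientation: [-180.0, -0.1, 73.7]
ft_force: [-0.3, 1.5, -1.6]
grip_width: 0.191
```

Request:
play_rows --deltas '[[[0,0,0,0,0,-0.127,0],[0,0,0,0,0,-0.127,0],[0,0,0,0,0,-0.127,0],[0,0,0,0,0,-0.127,0],[0,0,0,0,0,0,0],[0,0,0,0,0,0,0],[0,0,0,0,0,0,0]]]'

```text
clock: 10.8
ee_pos: [578.4, -174.1, 169.4]
orientation: [-180.0, -0.0, 96.1]
ft_force: [-1.1, 0.4, -1.3]
grip_width: 0.191
```

```bash
python3 - <<'E'
from h import *
plan([((579,-174.4,100),down(96.4)),((579,-174.4,74.2),None)])
f=grab_frame('side'); 
cv2.imwrite('pics/a5.png',cv2.resize(f['pixels'][120:320,200:440,::-1],None,fx=3,fy=3))
f=grab_frame('top'); save(f,'a6t')
cv2.imwrite('pics/a6.png',cv2.resize(f['pixels'][150:310,280:500,::-1],None,fx=3.6,fy=3.6,interpolation=cv2.INTER_CUBIC))
E
```

```text
t 10.8 p [ 578.4 -174.1  169.4] rpy [-180.    -0.    96.1] w 0.191 F [-1.1  0.4 -1.3] j [-14.  29.  38.  99. -20.  58.  37.]
shift 3 x [-0.004, 0.006, 0.771]
turn 1 x [-0.0, -0.0, -0.006]
shift 1 x [0.0, -0.0, 0.86]
```

View pics/a5.png

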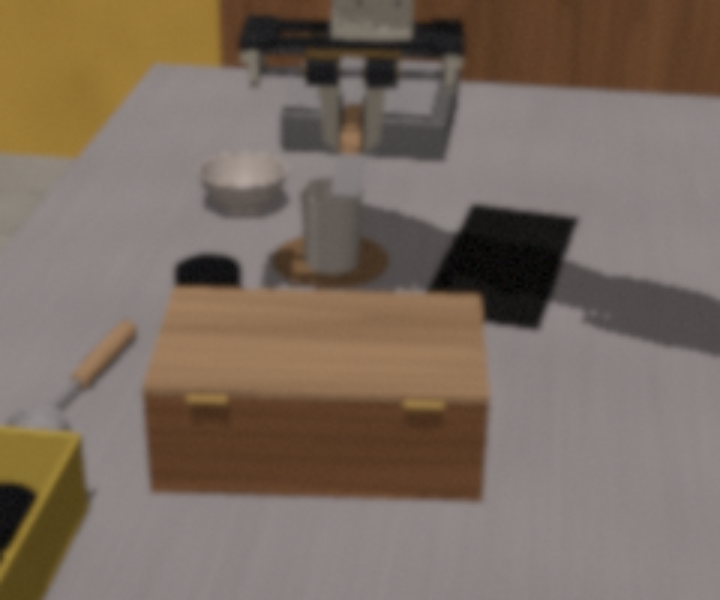

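View pics/a6.png

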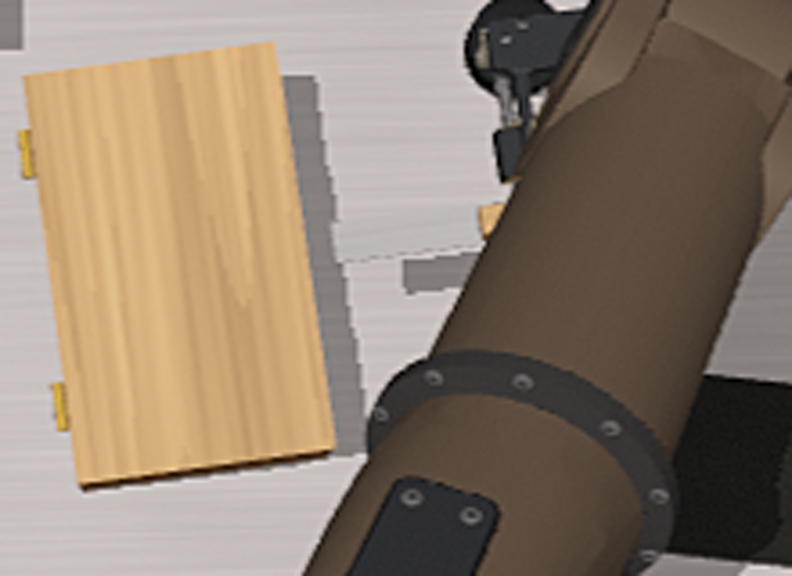

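```bash
python3 - <<'E'
from h import *
f=grab_frame('top'); print(proj(f,(553.2,-52.4,178.5)))
E
```

```text
[374.10004465 222.16002914]
```

Request:
play_rows --deltas '[[[0,0.01,0.78,0,0,0,0],[0,0,0.78,0,0,0,0],[0,0,0.78,0,0,0,0],[0,0,0.42,0,0,0,0],[0,0,0.42,0,0,0,0],[0,0,0,0,0,0,0],[0,0,0,0,0,0,0],[0,0,0,0,0,0,0]]]'

```text
clock: 11.62
ee_pos: [579.7, -174.2, 75.1]
orientation: [179.9, 0.0, 96.3]
ft_force: [0.1, -0.5, -0.3]
grip_width: 0.193
```

```bash
python3 - <<'E'
from h import *
plan([((579,-174.4,74.2),down(96.4))])
f=grab_frame('side'); 
cv2.imwrite('pics/a7.png',cv2.resize(f['pixels'][120:320,200:440,::-1],None,fx=3,fy=3))
f=grab_frame('top')
cv2.imwrite('pics/a8.png',cv2.resize(f['pixels'][150:310,280:500,::-1],None,fx=3.6,fy=3.6,interpolation=cv2.INTER_CUBIC))
E
```

```text
t 11.62 p [ 579.7 -174.2   75.1] rpy [179.9   0.   96.3] w 0.193 F [ 0.1 -0.5 -0.3] j [-11.  35.  34. 104. -26.  48.  42.]
shift 1 x [-0.002, -0.025, 0.029]
turn 1 x [0.002, 0.001, -0.002]
```

View pics/a7.png

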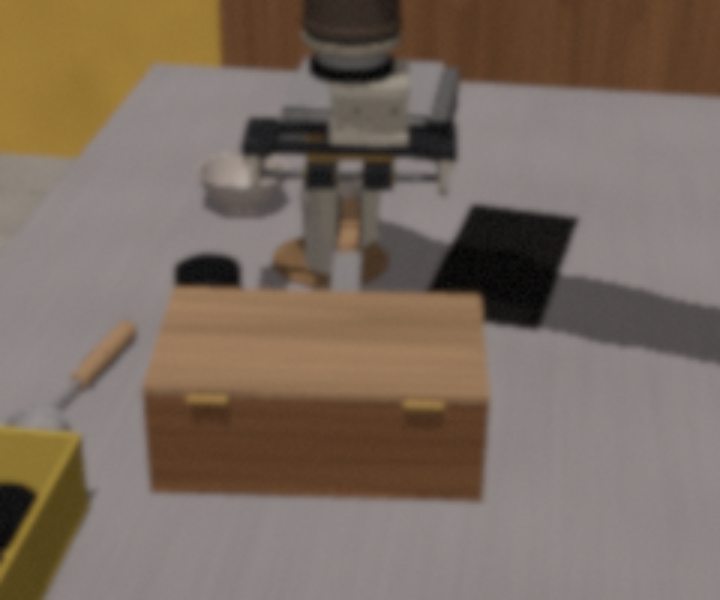

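View pics/a8.png

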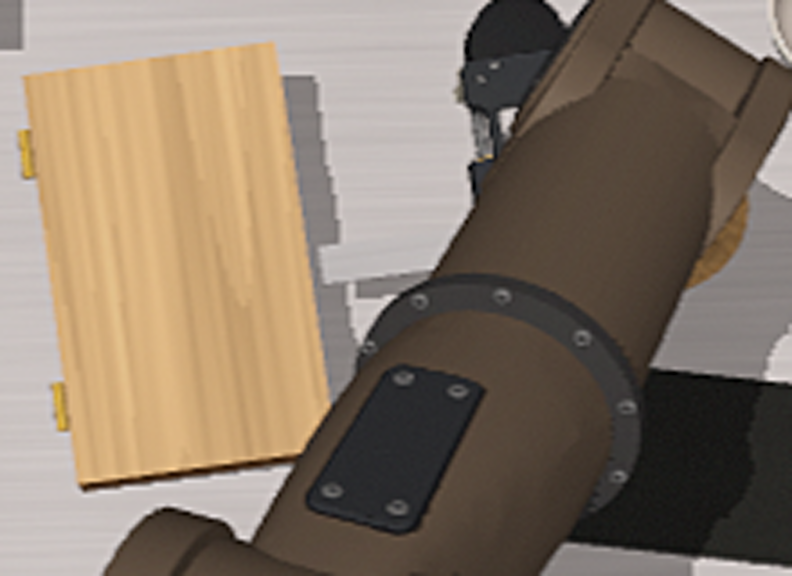

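Request:
play_rows --deltas '[[[0.1,0,0.03,0,0,0,0],[0.2,0,0,0,0,0,0],[0.2,0,0,0,0,0,0],[0.2,0,0,0,0,0,0],[0,0,0,0,0,0,0]]]'

```text
clock: 12.13
ee_pos: [576.7, -150.5, 73.0]
orientation: [-180.0, -0.1, 96.5]
ft_force: [-0.6, 0.1, -0.4]
grip_width: 0.192
```

Request:
play_rows --deltas '[[[0.25,0,0,0,0,0,0],[0.25,0,0,0,0,0,0],[0.25,0,0,0,0,0,0],[0.2,0,0,0,0,0,0],[0,0,0,0,0,0,0],[0,0,0,0,0,0,0]]]'

```text
clock: 12.63
ee_pos: [573.6, -124.0, 73.1]
orientation: [-180.0, -0.0, 96.4]
ft_force: [0.3, 0.1, -1.3]
grip_width: 0.19
```

Request:
play_rows --deltas '[[[0,0,-0.12,0,0,0,0],[0,0,-0.12,0,0,0,0],[0,0,-0.12,0,0,0,0],[0,0,-0.12,0,0,0,0],[0,0,-0.12,0,0,0,0],[0,0,-0.12,0,0,0,0],[0,0,-0.12,0,0,0,0],[0,0,-0.12,0,0,0,0],[0,0,-0.12,0,0,0,0],[0,0,-0.12,0,0,0,0],[0,0,-0.12,0,0,0,0],[0,0,-0.12,0,0,0,0],[0,0,-0.12,0,0,0,0],[0,0,-0.12,0,0,0,0]]]'

```text
clock: 13.8
ee_pos: [573.5, -124.7, 123.9]
orientation: [180.0, 0.0, 96.3]
ft_force: [-0.2, 0.9, -4.0]
grip_width: 0.193
```

```bash
python3 - <<'E'
from h import *
plan([])
f=grab_frame('side'); 
cv2.imwrite('pics/b1.png',cv2.resize(f['pixels'][120:320,200:440,::-1],None,fx=3,fy=3))
E
```

```text
t 13.8 p [ 573.5 -124.7  123.9] rpy [180.    0.   96.3] w 0.193 F [-0.2  0.9 -4. ] j [-18.  31.  36. 105. -23.  52.  35.]
```

View pics/b1.png

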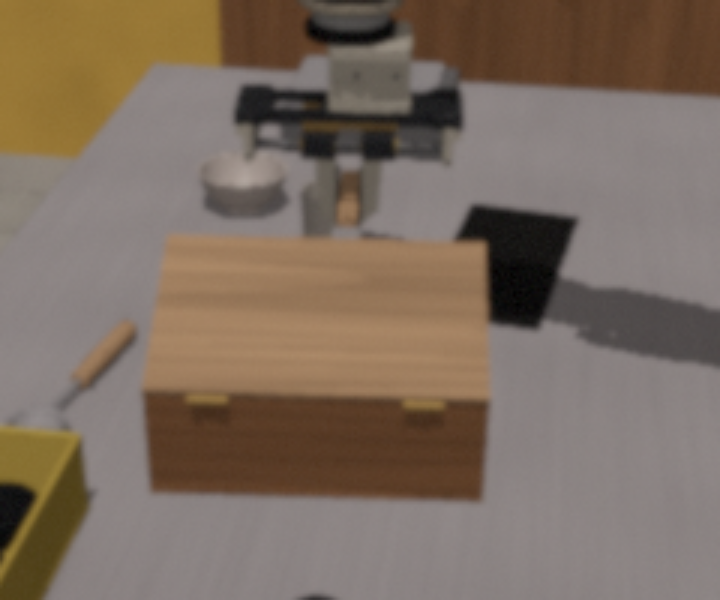

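```bash
python3 - <<'E'
import numpy as np
ph=np.radians(np.arange(20,116.1,6)); x=-122*np.cos(ph); z=122*np.sin(ph)
print(np.round(np.c_[np.diff(x)/30,-np.diff(z)/30],2).tolist())
E
```

```text
[[0.17, -0.39], [0.21, -0.37], [0.24, -0.35], [0.28, -0.32], [0.31, -0.29], [0.34, -0.26], [0.36, -0.22], [0.39, -0.18], [0.4, -0.14], [0.41, -0.1], [0.42, -0.05], [0.43, -0.01], [0.42, 0.04], [0.42, 0.08], [0.41, 0.12], [0.39, 0.17]]
```

Request:
play_rows --deltas '[[[0.17,0,-0.39,0,0,0,0],[0.21,0,-0.37,0,0,0,0],[0.24,0,-0.35,0,0,0,0],[0.28,0,-0.32,0,0,0,0],[0.31,0,-0.29,0,0,0,0],[0.34,0,-0.26,0,0,0,0],[0.36,0,-0.22,0,0,0,0],[0.39,0,-0.18,0,0,0,0],[0,0,0,0,0,0,0]]]'

```text
clock: 14.6
ee_pos: [566.5, -52.4, 196.3]
orientation: [179.9, -0.1, 96.6]
ft_force: [1.5, 1.1, -0.9]
grip_width: 0.194
```

```bash
python3 - <<'E'
from h import *
plan([])
f=grab_frame('side'); 
cv2.imwrite('pics/b2.png',cv2.resize(f['pixels'][80:320,200:440,::-1],None,fx=2.5,fy=2.5))
E
```

```text
t 14.6 p [566.5 -52.4 196.3] rpy [ 1.799e+02 -1.000e-01  9.660e+01] w 0.194 F [ 1.5  1.1 -0.9] j [-28.  24.  39. 103. -18.  59.  25.]
```

View pics/b2.png

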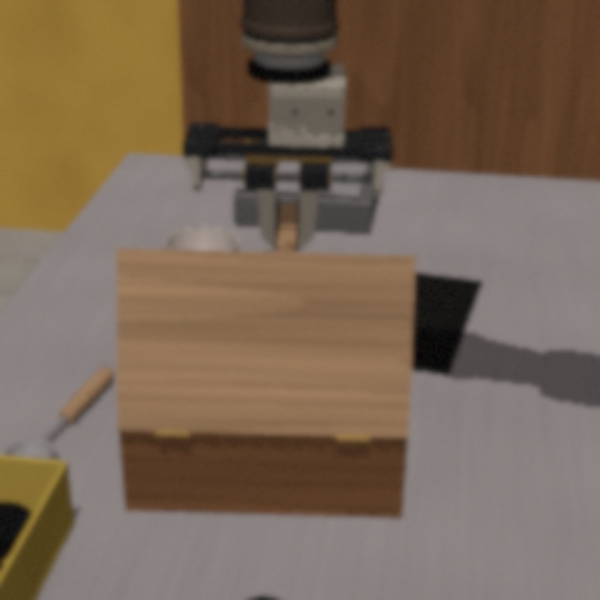

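Lid is well up (about 70°). Continue the arc.

Request:
play_rows --deltas '[[[0.4,0,-0.14,0,0,0,0],[0.41,0,-0.1,0,0,0,0],[0.42,0,-0.05,0,0,0,0],[0.43,0,-0.01,0,0,0,0],[0.42,0,0.04,0,0,0,0],[0.42,0,0.08,0,0,0,0],[0.41,0,0.12,0,0,0,0],[0.3,0,0.13,0,0,0,0],[0,0,0,0,0,0,0]]]'

```text
clock: 15.4
ee_pos: [554.4, 42.8, 191.5]
orientation: [-179.9, -0.1, 96.5]
ft_force: [-0.7, 0.5, -1.9]
grip_width: 0.193
```

```bash
python3 - <<'E'
from h import *
plan([])
f=grab_frame('side'); 
cv2.imwrite('pics/b3.png',cv2.resize(f['pixels'][80:320,200:440,::-1],None,fx=2.5,fy=2.5))
E
```

```text
t 15.4 p [554.4  42.8 191.5] rpy [-1.799e+02 -1.000e-01  9.650e+01] w 0.193 F [-0.7  0.5 -1.9] j [-38.  23.  39. 105. -17.  58.  14.]
```

View pics/b3.png

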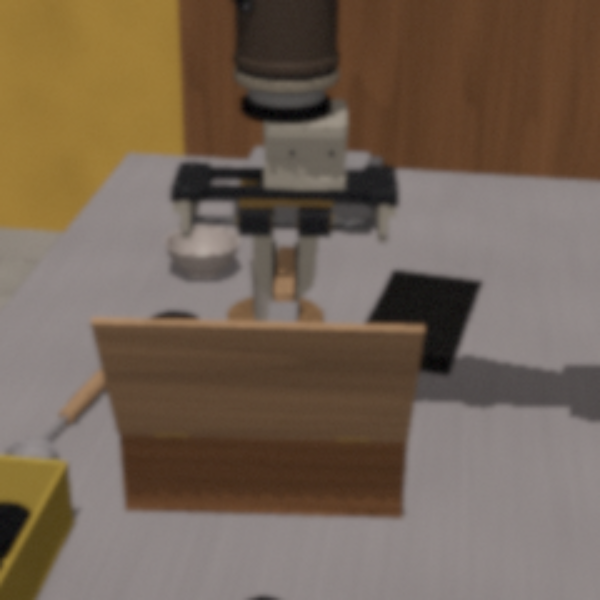

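```bash
python3 - <<'E'
from h import *
plan([((573,-110,200),None),((434.6,-326.8,150),down(82)),((434.6,-326.8,20),None)])
E
```

```text
t 15.45 p [554.6  41.3 191.9] rpy [-179.9   -0.    96.5] w 0.194 F [ 1.2 -0.8 -1.2] j [-38.  23.  39. 105. -17.  58.  14.]
shift 6 x [-0.847, 0.007, -0.045]
shift 8 x [-0.832, -0.675, 0.209]
turn 3 x [-0.001, -0.0, 0.107]
shift 5 x [0.0, -0.0, 0.867]
```

Request:
play_rows --deltas '[[[-0.85,0,-0.05,0,0,0,0],[-0.85,0,-0.05,0,0,0,0],[-0.85,0,-0.05,0,0,0,0],[-0.85,0,-0.05,0,0,0,0],[-0.85,0,-0.05,0,0,0,0],[-0.85,0,-0.05,0,0,0,0],[-0.67,-0.54,0.17,0,0,0,0],[-0.67,-0.54,0.17,0,0,0,0],[-0.67,-0.54,0.17,0,0,0,0],[-0.67,-0.54,0.17,0,0,0,0],[-0.67,-0.54,0.17,0,0,0,0],[-0.67,-0.54,0.17,0,0,0,0],[-0.67,-0.54,0.17,0,0,0,0],[-0.67,-0.54,0.17,0,0,0,0],[-0.67,-0.54,0.17,0,0,0,0],[-0.67,-0.54,0.17,0,0,0,0],[0,0,0,0,0,0.107,0],[0,0,0,0,0,0.107,0],[0,0,0,0,0,0.107,0],[0,0,0,0,0,0,0]]]'

```text
clock: 17.12
ee_pos: [432.8, -330.6, 150.6]
orientation: [-180.0, 0.0, 81.6]
ft_force: [0.3, -0.6, -0.4]
grip_width: 0.194
```

```bash
python3 - <<'E'
from h import *
plan([((434.6,-326.8,20),down(82)),((434.6,-326.8,6.2),None)])
E
```

```text
t 17.12 p [ 432.8 -330.6  150.6] rpy [-180.     0.    81.6] w 0.194 F [ 0.3 -0.6 -0.4] j [  0.  26.  44. 109. -22.  53.  47.]
shift 5 x [0.027, 0.009, 0.871]
turn 1 x [-0.001, 0.0, -0.009]
shift 1 x [0.0, -0.0, 0.46]
```

Request:
play_rows --deltas '[[[0.03,0,0.87,0,0,0,0],[0.03,0,0.87,0,0,0,0],[0.03,0,0.87,0,0,0,0],[0.03,0,0.87,0,0,0,0],[0.03,0,0.8,0,0,0,0],[0,0,0,0,0,0,0],[0,0,0,0,0,0,0],[0,0,0,0,0,0,0]]]'

```text
clock: 17.78
ee_pos: [434.3, -326.4, 23.5]
orientation: [179.9, 0.0, 81.9]
ft_force: [0.2, 0.3, 0.0]
grip_width: 0.191
```

```bash
python3 - <<'E'
from h import *
plan([((434.6,-326.8,6.4),None)])
E
```

```text
t 17.78 p [ 434.3 -326.4   23.5] rpy [179.9   0.   81.9] w 0.191 F [0.2 0.3 0. ] j [  7.  36.  35. 115. -33.  39.  55.]
shift 1 x [-0.01, 0.011, 0.571]
```

Request:
play_rows --deltas '[[[0,0,0.2,0,0,0,0],[0,0,0.2,0,0,0,0],[0,0,0.16,0,0,0,0],[0,0,0,0,0,0,0],[0,0,0,0,0,0,0],[0,0,0,0,0,0,0]]]'

```text
clock: 18.28
ee_pos: [434.0, -325.5, 5.6]
orientation: [180.0, -0.0, 81.9]
ft_force: [0.0, 0.7, -1.2]
grip_width: 0.192
```

Request:
play_rows --deltas '[[[0,0,0,0,0,0,0.4],[0,0,0,0,0,0,0.5],[0,0,0,0,0,0,0.5],[0,0,0,0,0,0,0.5],[0,0,-0.5,0,0,0,0.5],[0,0,-0.8,0,0,0,0.5],[0,0,-0.8,0,0,0,0.5],[0,0,-0.8,0,0,0,0.8],[0,0,-0.8,0,0,0,0.8],[0,0,-0.8,0,0,0,0.8],[0,0,-0.8,0,0,0,0.8],[0,0,0,0,0,0,0.8]]]'

```text
clock: 19.28
ee_pos: [435.6, -327.4, 168.7]
orientation: [179.7, 0.1, 81.9]
ft_force: [0.5, -0.6, 0.3]
grip_width: 0.787
```

```bash
python3 - <<'E'
from h import *
plan([((480,-100,250),None)])
f=grab_frame('side'); save(f,'c1')
f=grab_frame('top'); save(f,'c2')
for d in cut_out(f,'jar_a'):
    print(d['score'],d['location'])
E
```

```text
t 19.28 p [ 435.6 -327.4  168.7] rpy [1.797e+02 1.000e-01 8.190e+01] w 0.787 F [ 0.5 -0.6  0.3] j [ -1.  25.  45. 108. -21.  55.  46.]
shift 9 x [0.856, 0.046, -0.303]
0.69 [212.9, 247.7]
0.53 [194.9, 216.2]
0.52 [189.6, 293.1]
```

View pics/c2.png

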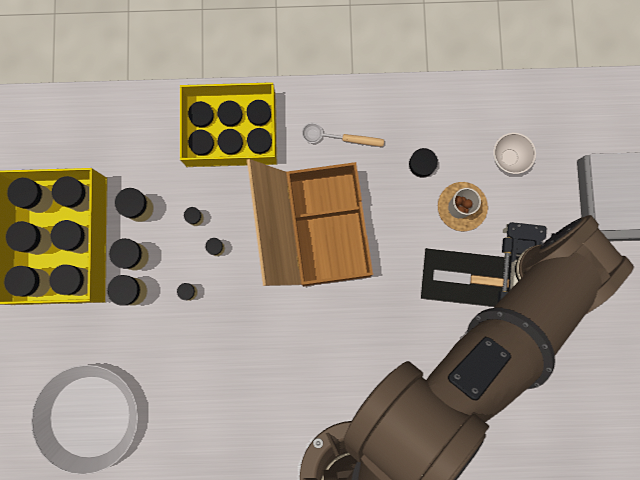

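View pics/c1.png

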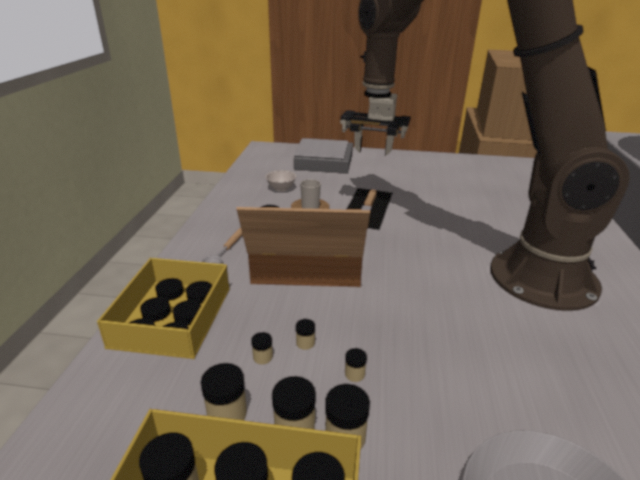

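```bash
python3 - <<'E'
from h import *
plan([((520,-260,300),down(90))])
E
```

```text
t 19.43 p [ 434.  -325.3  164.3] rpy [180.   -0.   81.9] w 0.797 F [-0.   0.  -0.4] j [ -1.  25.  45. 109. -22.  55.  46.]
shift 6 x [0.426, 0.422, -0.754]
turn 2 x [0.0, -0.0, -0.09]
```

Request:
play_rows --deltas '[[[0.43,0.42,-0.75,0,0,0,0.9],[0.43,0.42,-0.75,0,0,0,1],[0.43,0.42,-0.75,0,0,0,1],[0.43,0.42,-0.75,0,0,0,1],[0.43,0.42,-0.75,0,0,0,1],[0.43,0.42,-0.75,0,0,0,1],[0,0,0,0,0,-0.09,1],[0,0,0,0,0,-0.09,1],[0,0,0,0,0,0,1],[0,0,0,0,0,0,1]]]'

```text
clock: 20.27
ee_pos: [519.3, -259.4, 298.4]
orientation: [-179.9, -0.0, 89.9]
ft_force: [0.4, -0.2, -0.6]
grip_width: 1.001
```

Request:
play_rows --deltas '[[[0,0,0,0,0.13,0,1],[0,0,0,0,0.13,0,1],[0,0,0,0,0.13,0,1],[0,0,0,0,0.13,0,1],[0,0,0,0,0.13,0,1],[0,0,0,0,0,0,1],[0,0,0,0,0,0,1]]]'

```text
clock: 20.85
ee_pos: [518.7, -261.5, 297.5]
orientation: [-179.7, -29.2, 89.5]
ft_force: [0.8, 0.2, -1.0]
grip_width: 0.999
```

```bash
python3 - <<'E'
from h import *
plan([])
E
```

```text
t 20.85 p [ 518.7 -261.5  297.5] rpy [-179.7  -29.2   89.5] w 0.999 F [ 0.8  0.2 -1. ] j [ 13.  33.  38.  81. -38.  97.  54.]
```

Request:
play_rows --deltas '[[[0,0,0,0,0.13,0,1],[0,0,0,0,0.13,0,1],[0,0,0,0,0,0,1]]]'

```text
clock: 21.1
ee_pos: [518.8, -260.2, 297.0]
orientation: [-179.6, -41.2, 89.5]
ft_force: [-0.9, -0.9, -0.3]
grip_width: 1.002
```

```bash
python3 - <<'E'
from h import *
plan([])
E
```

```text
t 21.1 p [ 518.8 -260.2  297. ] rpy [-179.6  -41.2   89.5] w 1.002 F [-0.9 -0.9 -0.3] j [ 21.  38.  35.  78. -44. 106.  57.]
```

```bash
cat >> h.py <<'E'
def ori(yaw,tilt,roll=180): return Ro.from_euler('xyz',[roll,-tilt,yaw],degrees=True)
E
cat > log.py <<'E'
from h import *
import json
s=sensors.observe(); open('kin.jsonl','a').write(json.dumps(dict(j=list(map(float,s['joints'])),p=list(map(float,s['ee_pos'])),o=list(map(float,s['orientation']))))+'\n')
E
python3 log.py; python3 - <<'E'
from h import *
plan([(None,ori(55,41)),(None,ori(55,70))])
E
```

```text
t 21.1 p [ 518.8 -260.2  297. ] rpy [-179.6  -41.2   89.5] w 1.002 F [-0.9 -0.9 -0.3] j [ 21.  38.  35.  78. -44. 106.  57.]
turn 6 x [-0.086, -0.0, 0.096]
turn 5 x [-0.0, 0.129, 0.0]
```

Request:
play_rows --deltas '[[[0,0,0,-0.086,0,0.096,1],[0,0,0,-0.086,0,0.096,1],[0,0,0,-0.086,0,0.096,1],[0,0,0,-0.086,0,0.096,1],[0,0,0,-0.086,0,0.096,1],[0,0,0,-0.086,0,0.096,1],[0,0,0,0,0,0,1]]]'

```text
clock: 21.68
ee_pos: [518.5, -258.4, 300.8]
orientation: [179.2, -41.0, 55.4]
ft_force: [-0.8, -0.2, 0.5]
grip_width: 1.0
```

```bash
python3 log.py; python3 - <<'E'
from h import *
plan([(None,ori(55,70))])
E
```

```text
t 21.68 p [ 518.5 -258.4  300.8] rpy [179.2 -41.   55.4] w 1.0 F [-0.8 -0.2  0.5] j [ 16.  26.  43.  99. -55.  87.  40.]
turn 5 x [0.002, 0.129, 0.002]
```

Request:
play_rows --deltas '[[[0,0,0,0,0.13,0,1],[0,0,0,0,0.13,0,1],[0,0,0,0,0.13,0,1],[0,0,0,0,0,0,1]]]'

```text
clock: 22.02
ee_pos: [518.7, -259.8, 297.1]
orientation: [179.5, -58.8, 55.6]
ft_force: [-0.9, 1.1, -1.5]
grip_width: 0.997
```

```bash
python3 log.py; python3 - <<'E'
from h import *
plan([(None,ori(55,70))])
E
```

```text
t 22.02 p [ 518.7 -259.8  297.1] rpy [179.5 -58.8  55.6] w 0.997 F [-0.9  1.1 -1.5] j [ 28.  34.  37. 100. -66.  98.  51.]
turn 2 x [-0.001, 0.124, 0.004]
```

```bash
cat > kin.py <<'E'
import numpy as np, json
from scipy.optimize import least_squares
from scipy.spatial.transform import Rotation as Ro
D=[json.loads(l) for l in open('kin.jsonl')]
D.append(dict(j=[-73.029,24.895,1.432,90.138,-.665,64.973,-4.303],p=[242.723,575.957,226.742],o=[180,0,157.148]))
R0=[( [-1,24,45,113,-22,51,38],[410.4,-315.8,146.3],[180,0,73.2]),([9,36,33,119,-35,35,50],[410,-321,5.6],[180,0,73.5]),([-14,29,38,99,-20,58,37],[578.4,-174.1,169.4],[180,0,96.1]),([-38,23,39,105,-17,58,14],[554.4,42.8,191.5],[180,0,96.5]),([-28,24,39,103,-18,59,25],[566.5,-52.4,196.3],[180,0,96.6])]
from scipy.spatial.transform import Rotation
def fk(q,x,s):
    q=np.asarray(q)*s
    o1,d1,d3,a3,d5,a5,a6,d7,a4,o7=x
    R=Ro.from_euler('z',q[0]+o1,degrees=True);p=np.array([0,0,d1])
    R=R*Ro.from_euler('y',q[1],degrees=True)*Ro.from_euler('z',q[2],degrees=True); p=p+R.apply([a3,0,d3])
    R=R*Ro.from_euler('y',q[3],degrees=True); p=p+R.apply([a4,0,d5]); R=R*Ro.from_euler('z',q[4],degrees=True); 
    R=R*Ro.from_euler('y',q[5],degrees=True); p=p+R.apply([a6,0,d7]); R=R*Ro.from_euler('z',q[6]+o7,degrees=True)
    return p,R
def res(x,s,full=False):
    r=[]
    for d in D:
        p,R=fk(d['j'],x,s); Rt=Ro.from_euler('xyz',d['o'],degrees=True)
        r+=list(p-d['p']); r+=list((R.inv()*Rt).as_rotvec()*200)
    for j,pp,o in R0:
        p,R=fk(j,x,s); r+=list((p-pp)*.1); r+=list((R.inv()*Ro.from_euler('xyz',o,degrees=True)).as_rotvec()*20)
    return np.array(r)
if __name__=='__main__':
    import itertools
    best=[]
    for s3,s5,s7,s1 in itertools.product([1,-1],repeat=4):
        s=np.array([s1,1,s3,1,s5,1,s7])
        for o7 in (0,90,180,270):
            L=least_squares(res,[-5,300,400,0,400,0,0,250,0,o7],args=(s,),loss='soft_l1')
            best.append((L.cost,s.tolist(),np.round(L.x,1).tolist(),L))
    best.sort(key=lambda b:b[0])
    for b in best[:3]: print(b[:3]); print(np.round(res(b[3].x,np.array(b[1])),1)[:30])
    json.dump([best[0][1],best[0][3].x.tolist()],open('kin.json','w'))
E
python3 kin.py
```

```text
(np.float64(52.49680098981348), [-1, 1, -1, 1, -1, 1, -1], [-4.0, 305.7, 540.7, 10.7, 436.5, -142.5, 5.5, 369.9, 11.0, 87.0])
[-1.2 -0.2  0.1  9.2  0.2  0.1 -0.3  0.3 -0.5  9.2  0.4  0.1  3.  -0.6
  0.  11.9  0.4  3.4 -9.6  1.4  0.4  0.   0.  -3.4 -1.5  0.9  0.1  0.2
  0.  -0.6]
(np.float64(52.49680098981538), [-1, 1, -1, 1, -1, 1, -1], [-4.0, 305.7, 540.7, 10.7, 436.5, 265.5, 5.5, 369.9, 11.0, 87.0])
[-1.2 -0.2  0.1  9.2  0.2  0.1 -0.3  0.3 -0.5  9.2  0.4  0.1  3.  -0.6
  0.  11.9  0.4  3.4 -9.6  1.4  0.4  0.   0.  -3.4 -1.5  0.9  0.1  0.2
  0.  -0.6]
(np.float64(52.49680098982732), [-1, 1, -1, 1, -1, 1, -1], [-4.0, 305.7, 540.7, 10.7, 436.5, -107.7, 5.5, 369.9, 11.0, 87.0])
[-1.2 -0.2  0.1  9.2  0.2  0.1 -0.3  0.3 -0.5  9.2  0.4  0.1  3.  -0.6
  0.  11.9  0.4  3.4 -9.6  1.4  0.4  0.   0.  -3.4 -1.5  0.9  0.1  0.2
  0.  -0.6]
```

```bash
cat > ik.py <<'E'
from kin import *
s,x=json.load(open('kin.json')); s=np.array(s)
lo=np.array([-149.89,-25.12,-72.63,4.76,-75.54,6.69,-157.13])+3; hi=np.array([149.89,119.58,75.52,147.25,255.54,114.76,157.13])-3
def ik(p,R,seed,reg=0.02,ref=None):
    ref=seed if ref is None else ref
    def f(q):
        pp,RR=fk(q,x,s); return np.r_[(pp-p),(RR.inv()*R).as_rotvec()*300,reg*(q-ref)]
    L=least_squares(f,np.clip(seed,lo+.1,hi-.1),bounds=(lo,hi)); r=f(L.x); return L.x,np.linalg.norm(r[:6])
def ori(yaw,tilt,roll=180): return Ro.from_euler('xyz',[roll,-tilt,yaw],degrees=True)
E
python3 - <<'E'
from ik import *
sA=np.array([28,34,37,100,-66,98,51.]); sB=np.array([-10,30,0,110,120,60,0.])
cup=np.array([609,-272,50.]); nut=np.array([640,10,150.])
for nm,pt in (('cup',cup),('nut',nut)):
  for T in (60,75,90):
    for Y in range(-120,121,20):
        R=ori(Y,T); p=pt+R.apply([0,0,19]); out=[]
        for sd in (sA,sB,sB+[0,0,30,0,60,0,60],sB+[0,0,-30,0,-40,0,-60]):
            q,e=ik(p,R,sd,0.01); out.append((e,q))
        e,q=min(out,key=lambda t:t[0]); 
        if e<3: print(nm,T,Y,round(e,1),q.round())
E
```

```text
cup 60 -120 0.0 [ 10.  64. -23.  76.  65.  97. 115.]
cup 60 -100 0.0 [  4.  57. -16.  94.  73.  80. 115.]
cup 60 -80 0.0 [ -5.  51.  -3. 110.  87.  61. 109.]
cup 60 -60 0.0 [-21.  51.  22. 124. 118.  42.  84.]
cup 60 -40 0.0 [-15.  53.  28. 134. 161.  54.  62.]
cup 60 -20 0.0 [  0.  53.  28. 137. 194.  69.  63.]
cup 60 0 0.0 [ 12.  54.  33. 131. 224.  77.  66.]
cup 60 20 0.0 [ 17.  58.  38. 119. 248.  85.  64.]
cup 60 40 0.0 [  9.  73.  60. 104. 253. 111.  59.]
cup 60 60 0.0 [ 30.  61.  25.  87. -73.  91.  60.]
cup 60 80 0.0 [ 28.  67.  27.  69. -63. 103.  60.]
cup 60 100 0.0 [ 58.  84. -63.  51.  14. 102.  25.]
cup 75 -120 0.0 [  5.  72. -19.  70.  69. 107. 115.]
cup 75 -100 0.0 [ -2.  65. -11.  90.  76.  91. 110.]
cup 75 -80 0.0 [-11.  60.   1. 108.  90.  74.  99.]
cup 75 -60 0.0 [-22.  62.  18. 123. 115.  62.  77.]
cup 75 -40 0.0 [-22.  68.  30. 134. 149.  73.  52.]
cup 75 -20 0.0 [  1.  68.  26. 137. 182.  97.  63.]
cup 75 0 0.0 [ 14.  68.  32. 130. 215. 103.  71.]
cup 75 20 0.0 [ 21.  68.  35. 117. 241. 104.  72.]
cup 75 40 0.0 [ 93.  92. -70. 100.   3.  34.  10.]
cup 75 60 0.0 
[... 1868 characters left out ...]
62.  17.  75. -64. 110.  57.]
nut 75 120 0.0 [ 39.  85. -68.  56.   3. 105.  17.]
nut 90 -100 0.0 [-32.  70.   3.  69.  59. 112. 123.]
nut 90 -80 0.0 [-28.  64. -11.  89.  77. 107. 111.]
nut 90 -60 0.0 [-35.  59.  -4. 107.  88.  94. 100.]
nut 90 -40 0.0 [-42.  59.   7. 124. 106.  85.  83.]
nut 90 -20 0.0 [-46.  65.  22. 137. 132.  87.  60.]
nut 90 0 0.0 [-40.  75.  37. 142. 159. 107.  42.]
nut 90 20 0.0 [  5.  63.  12. 137. 217. 112.  90.]
nut 90 40 0.0 [  5.  63.  25. 125. 241. 112.  81.]
nut 90 60 0.0 [ 52.  65. -31. 109. -73.  65.  70.]
nut 90 80 0.0 [ 25.  63.   1.  90. -73. 100.  62.]
nut 90 100 0.0 [ 21.  69.   0.  71. -61. 112.  53.]
nut 90 120 0.0 [ 38.  92. -70.  50.  -4. 112.  15.]
```

```bash
python3 - <<'E'
from ik import *
q=np.array([28,34,37,100,-66,98,51.])
for p,R in [((565.3,-342,84.5),ori(58,65)),((618.1,-257.8,38),ori(58,65)),((618,-258,200),ori(58,65)),((618,-258,200),ori(70,80)),((608,25,200),ori(90,80)),((608,25,150),ori(90,80)),((608,25,150),ori(90,90)),((608,25,150),ori(95,85))]:
    q,e=ik(np.array(p),R,q,0.02); print(p,round(e,2),q.round())
E
python3 - <<'E'
from h import *
plan([(None,ori(58,65)),((565.3,-342,84.5),None)])
f=grab_frame('top'); save(f,'d0')
E
```

```text
(565.3, -342, 84.5) 0.0 [ 38.  62.  28.  81. -72. 102.  59.]
(618.1, -257.8, 38) 0.0 [ 35.  62.  19.  87. -73.  90.  61.]
(618, -258, 200) 0.0 [ 34.  49.  21.  88. -70.  95.  50.]
(618, -258, 200) 0.0 [ 39.  60.  14.  74. -69. 111.  50.]
(608, 25, 200) 0.0 [ 20.  54.   8.  89. -64. 103.  57.]
(608, 25, 150) 0.0 [ 20.  59.   7.  88. -64. 101.  60.]
(608, 25, 150) 0.0 [ 23.  65.   4.  86. -66. 107.  61.]
(608, 25, 150) 0.0 [ 21.  63.   5.  82. -62. 107.  59.]
t 22.02 p [ 518.7 -259.8  297.1] rpy [179.5 -58.8  55.6] w 0.997 F [-0.9  1.1 -1.5] j [ 28.  34.  37. 100. -66.  98.  51.]
turn 2 x [0.029, 0.069, -0.012]
shift 8 x [-0.882, 0.346, 0.204]
```

View pics/d0.png

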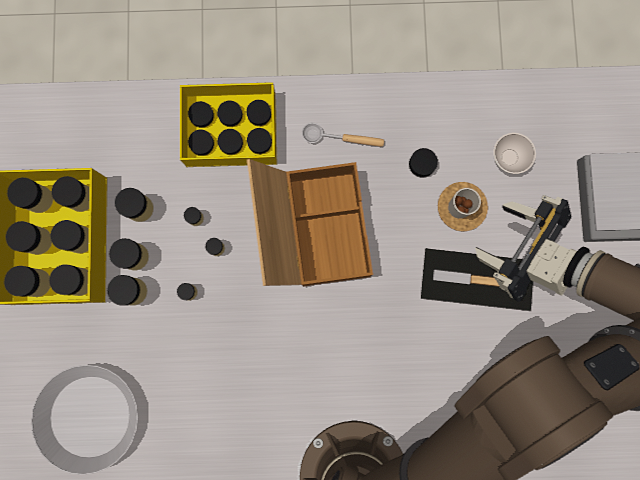

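Request:
play_rows --deltas '[[[0,0,0,0.029,0.069,-0.012,1],[0,0,0,0.029,0.069,-0.012,1],[-0.71,0.28,0.16,0,0,0,1],[-0.71,0.28,0.16,0,0,0,1],[-0.71,0.28,0.16,0,0,0,1],[-0.71,0.28,0.16,0,0,0,1],[-0.71,0.28,0.16,0,0,0,1],[-0.71,0.28,0.16,0,0,0,1],[0,0,0,0,0,0,1]]]'

```text
clock: 22.82
ee_pos: [549.2, -309.2, 168.5]
orientation: [179.9, -64.6, 58.4]
ft_force: [-0.7, 0.8, 0.6]
grip_width: 1.0
```

```bash
python3 log.py; python3 - <<'E'
from h import *
plan([((565.3,-342,84.5),ori(58,65))])
E
```

```text
t 22.82 p [ 549.2 -309.2  168.5] rpy [179.9 -64.6  58.4] w 1.0 F [-0.7  0.8  0.6] j [ 35.  52.  30.  92. -71. 101.  61.]
shift 4 x [-0.702, 0.257, 0.154]
turn 1 x [-0.006, 0.009, 0.004]
```

Request:
play_rows --deltas '[[[-0.7,0.26,0.15,0,0,0,1],[-0.7,0.26,0.15,0,0,0,1],[-0.7,0.26,0.15,0,0,0,1],[-0.7,0.26,0.15,0,0,0,1],[0,0,0,0,0,0,1],[0,0,0,0,0,0,1]]]'

```text
clock: 23.32
ee_pos: [565.1, -342.6, 89.2]
orientation: [179.5, -64.8, 58.7]
ft_force: [0.4, -0.3, 0.8]
grip_width: 1.0
```

```bash
python3 log.py; python3 - <<'E'
from h import *
plan([((600,-287,54),ori(58,65)),((618.1,-257.8,38),ori(58,65))])
f=grab_frame('top'); save(f,'d1');cv2.imwrite('pics/d1.png',cv2.resize(f['pixels'][150:330,400:640,::-1],None,fx=3,fy=3))
g=grab_frame('side'); cv2.imwrite('pics/d2.png',cv2.resize(g['pixels'][100:260,240:440,::-1],None,fx=4,fy=4))
for d in cut_out(f,'cup')[:1]:
    ys,xs=np.nonzero(d['pixels']); print(d['score'],d['location'],xs.min(),xs.max(),ys.min(),ys.max())
E
```

```text
t 23.32 p [ 565.1 -342.6   89.2] rpy [179.5 -64.8  58.7] w 1.0 F [ 0.4 -0.3  0.8] j [ 39.  60.  27.  86. -73.  99.  63.]
shift 3 x [-0.042, 0.002, 0.827]
turn 1 x [-0.002, 0.005, 0.007]
shift 2 x [0.0, -0.002, 0.632]
turn 1 x [0.0, 0.0, 0.0]
0.82 [469.4, 198.1] 448 480 188 218
```

View pics/d1.png

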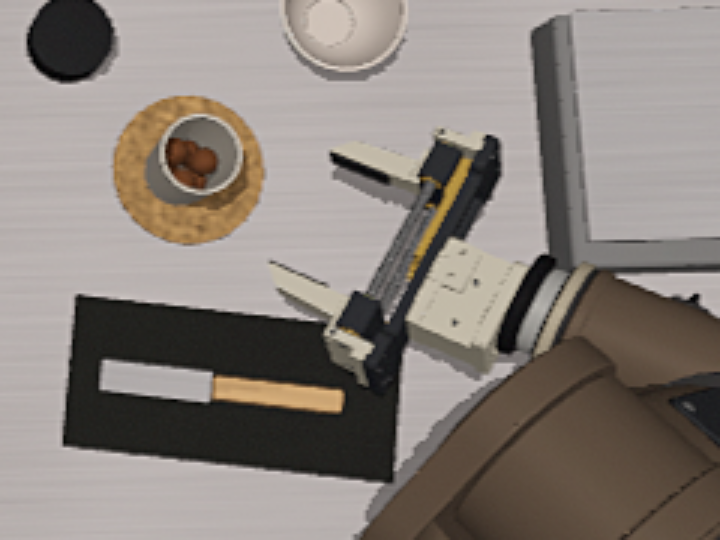

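View pics/d2.png

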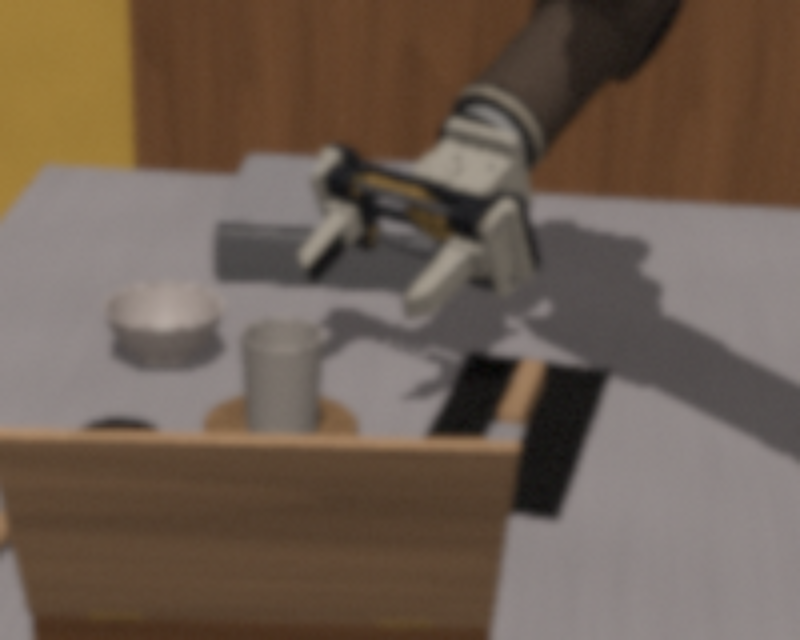

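```bash
python3 kin.py|head -1; python3 - <<'E'
from ik import *
q=np.array([39,60,27,86,-73,99,63.])
for p,R in [((588,-330,81.5),ori(70,60)),((614.6,-256.9,36.5),ori(70,60)),((615,-258,200),ori(70,60)),((615,-258,200),ori(80,75)),((608,25,200),ori(90,80)),((608,25,150),ori(95,85))]:
    q,e=ik(np.array(p),R,q,0.02); print(p,round(e,2),q.round())
E
python3 - <<'E'
from h import *
plan([((575,-335,95),ori(70,60)),((588,-330,81.5),None)])
E
```

```text
(np.float64(86.43486924917019), [-1, 1, -1, 1, -1, 1, -1], [-3.8, 296.9, 544.3, 12.2, 434.1, 865.3, 7.9, 366.5, 9.1, 87.5])
(588, -330, 81.5) 0.0 [ 34.  64.  28.  72. -65. 104.  58.]
(614.6, -256.9, 36.5) 0.0 [ 29.  64.  26.  79. -68.  97.  61.]
(615, -258, 200) 0.0 [ 28.  52.  29.  78. -65. 104.  51.]
(615, -258, 200) 0.01 [ 40.  61.   7.  65. -58. 112.  47.]
(608, 25, 200) 0.0 [ 25.  54.   0.  89. -61.  99.  56.]
(608, 25, 150) 0.0 [ 25.  62.  -1.  83. -59. 103.  58.]
t 23.47 p [ 565.1 -343.3   90.6] rpy [179.1 -64.8  58.9] w 0.996 F [0.  0.9 0.4] j [ 39.  60.  27.  86. -73.  99.  63.]
shift 1 x [0.307, 0.135, 0.307]
turn 2 x [0.119, -0.053, -0.058]
shift 1 x [-0.237, 0.35, 0.489]
```

Request:
play_rows --deltas '[[[0.3,0.14,0.31,0,0,0,1],[0,0,0,0.079,-0.035,-0.038,1],[0,0,0,0.079,-0.035,-0.038,1],[0,0,0,0.079,-0.035,-0.038,1],[-0.12,0.18,0.25,0,0,0,1],[-0.12,0.18,0.25,0,0,0,1],[0,0,0,0,0,0,1],[0,0,0,0,0,0,1]]]'

```text
clock: 24.13
ee_pos: [587.7, -329.3, 78.0]
orientation: [-179.5, -60.2, 69.3]
ft_force: [-0.9, -0.1, -0.5]
grip_width: 0.996
```

```bash
python3 log.py; python3 - <<'E'
from h import *
plan([((588,-330,81.5),ori(70,60)),((606,-281,51),ori(70,60)),((614.6,-256.9,36.5),None)])
E
```

```text
t 24.13 p [ 587.7 -329.3   78. ] rpy [-179.5  -60.2   69.3] w 0.996 F [-0.9 -0.1 -0.5] j [ 35.  62.  27.  76. -66. 101.  60.]
shift 1 x [0.092, 0.016, -0.074]
turn 1 x [0.002, -0.005, -0.008]
shift 3 x [-0.003, 0.002, 0.672]
turn 1 x [0.0, 0.0, 0.0]
shift 2 x [0.004, -0.003, 0.49]
```

Request:
play_rows --deltas '[[[0.09,0.02,-0.07,0.002,-0.005,-0.008,1],[0,0,0.5,0,0,0,1],[0,0,0.5,0,0,0,1],[0,0,0.5,0,0,0,1],[0,0,0.5,0,0,0,1],[0,0,0.3,0,0,0,1],[0,0,0,0,0,0,1],[0,0,0,0,0,0,1]]]'

```text
clock: 24.8
ee_pos: [608.8, -273.9, 47.3]
orientation: [179.8, -59.9, 70.3]
ft_force: [-0.1, 0.5, -0.7]
grip_width: 0.999
```

```bash
python3 log.py; python3 - <<'E'
from h import *
plan([((614.6,-256.9,36.5),ori(70,60))])
f=grab_frame('top');cv2.imwrite('pics/d3.png',cv2.resize(f['pixels'][150:330,400:640,::-1],None,fx=3,fy=3))
E
```

```text
t 24.8 p [ 608.8 -273.9   47.3] rpy [179.8 -59.9  70.3] w 0.999 F [-0.1  0.5 -0.7] j [ 31.  62.  26.  81. -68.  96.  63.]
shift 1 x [-0.011, -0.012, 0.699]
turn 1 x [-0.002, 0.002, 0.003]
```

View pics/d3.png

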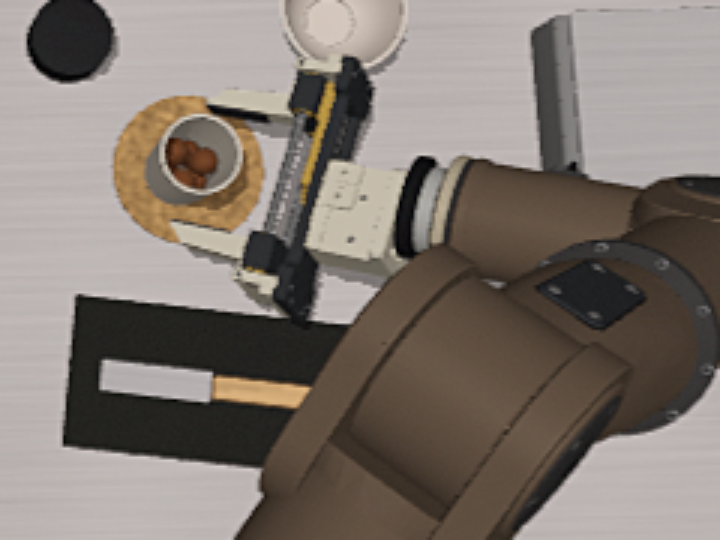

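Request:
play_rows --deltas '[[[0,-0.01,0.3,0,0,0,1],[0,0,0.3,0,0,0,1],[0,0,0,0,0,0,1],[0,0,0,0,0,0,0.5],[0,0,0,0,0,0,0.5],[0,0,0,0,0,0,0.5],[0,0,0,0,0,0,0.5],[0,0,0,0,0,0,0.5],[0,0,0,0,0,0,0.5],[0,0,0,0,0,0,0.5]]]' --grip_force 15

```text
clock: 25.68
ee_pos: [613.7, -260.5, 38.7]
orientation: [179.7, -59.9, 70.3]
ft_force: [-0.1, -0.4, 1.0]
grip_width: 0.642
```

```bash
python3 log.py; python3 - <<'E'
from h import *
plan([])
f=grab_frame('top');cv2.imwrite('pics/d4.png',cv2.resize(f['pixels'][150:330,400:640,::-1],None,fx=3,fy=3))
g=grab_frame('side'); cv2.imwrite('pics/d5.png',cv2.resize(g['pixels'][100:260,240:440,::-1],None,fx=4,fy=4))
E
```

```text
t 25.68 p [ 613.7 -260.5   38.7] rpy [179.7 -59.9  70.3] w 0.642 F [-0.1 -0.4  1. ] j [ 30.  62.  26.  82. -69.  94.  63.]
```

View pics/d4.png

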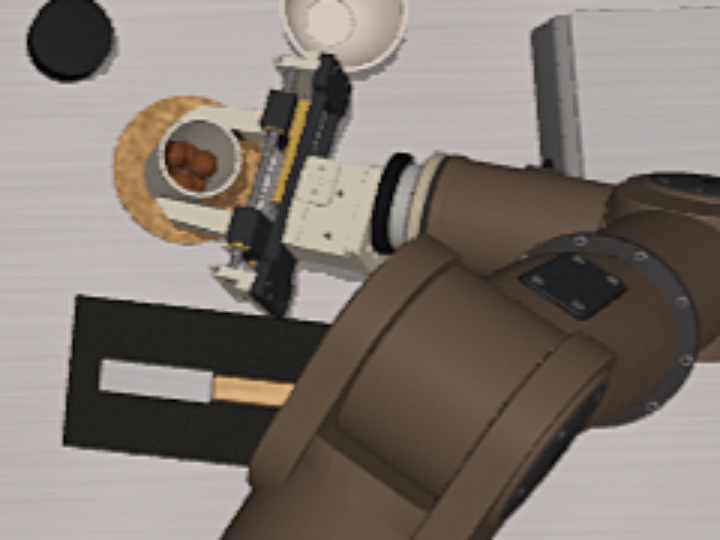

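View pics/d5.png

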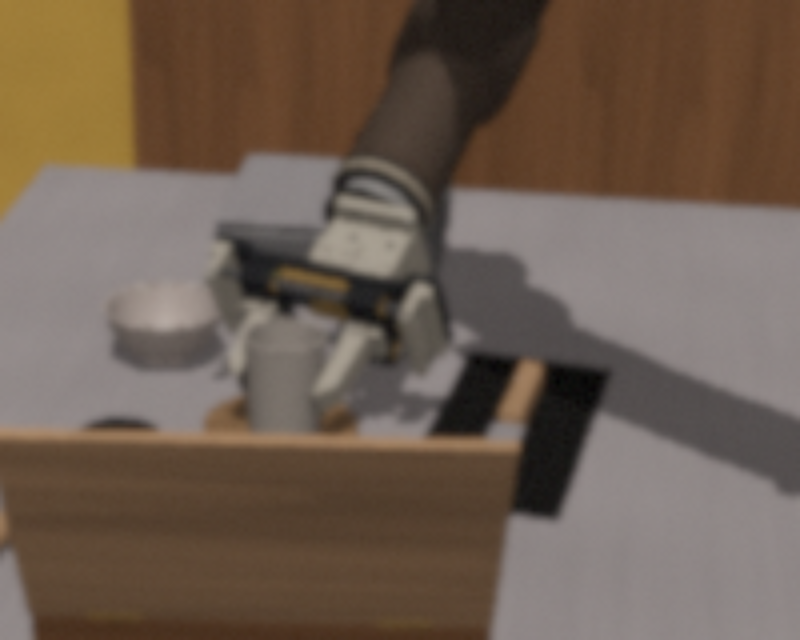

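```bash
python3 - <<'E'
from h import *
p,R=plan([((610,-255,200),None),((608,-80,210),None),(None,ori(92,78))])
E
```

```text
t 25.78 p [ 613.7 -260.5   38.7] rpy [179.7 -59.9  70.3] w 0.64 F [-0.4 -0.9  0.6] j [ 30.  62.  26.  82. -69.  94.  63.]
shift 6 x [0.786, -0.028, -0.431]
shift 6 x [0.506, -0.341, 0.759]
turn 5 x [0.091, 0.08, -0.035]
```

Request:
play_rows --deltas '[[[0.3,0,-0.17,0,0,0,0.5],[0.6,-0.02,-0.34,0,0,0,0.5],[0.6,-0.02,-0.34,0,0,0,0.5],[0.6,-0.02,-0.34,0,0,0,0.5],[0.6,-0.02,-0.34,0,0,0,0.5],[0.6,-0.02,-0.34,0,0,0,0.5],[0.6,-0.02,-0.34,0,0,0,0.5],[0.6,-0.02,-0.34,0,0,0,0.5],[0.2,-0.02,-0.1,0,0,0,0.5],[0,0,0,0,0,0,0.5]]]' --grip_force 20

```text
clock: 26.62
ee_pos: [609.8, -257.0, 202.5]
orientation: [179.4, -59.8, 70.6]
ft_force: [0.6, 0.2, -1.6]
grip_width: 0.639
```

```bash
python3 log.py; python3 - <<'E'
from h import *
plan([((608,-80,210),None),(None,ori(92,78))])
g=grab_frame('side'); cv2.imwrite('pics/e1.png',cv2.resize(g['pixels'][60:260,200:440,::-1],None,fx=3,fy=3))
E
```

```text
t 26.62 p [ 609.8 -257.   202.5] rpy [179.4 -59.8  70.6] w 0.639 F [ 0.6  0.2 -1.6] j [ 29.  50.  28.  82. -66. 101.  53.]
shift 6 x [0.501, -0.344, 0.774]
turn 5 x [0.092, 0.08, -0.034]
```

View pics/e1.png

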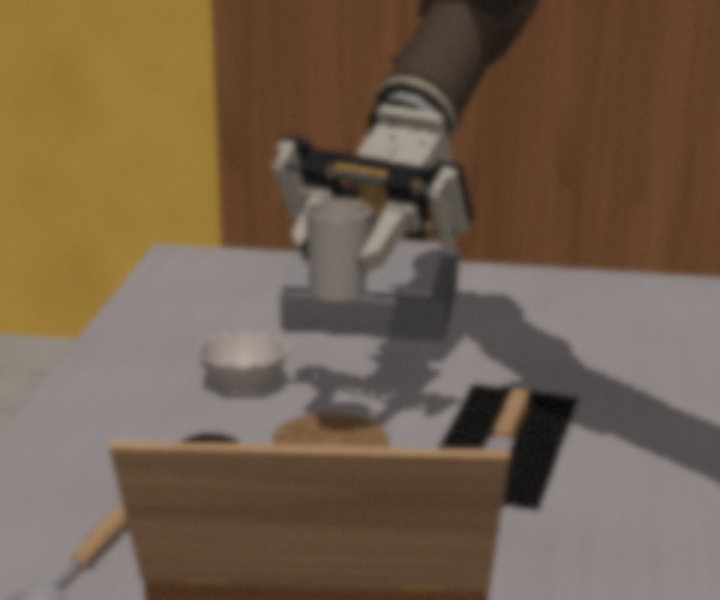

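Request:
play_rows --deltas '[[[0.38,-0.26,0.58,0,0,0,0.5],[0.38,-0.26,0.58,0,0,0,0.5],[0.38,-0.26,0.58,0,0,0,0.5],[0.38,-0.26,0.58,0,0,0,0.5],[0.38,-0.26,0.58,0,0,0,0.5],[0.38,-0.26,0.58,0,0,0,0.5],[0.38,-0.26,0.58,0,0,0,0.5],[0.38,-0.26,0.58,0,0,0,0.5],[0,0,0,0,0,0,0.5],[0,0,0,0.092,0.08,-0.034,0.5],[0,0,0,0.092,0.08,-0.034,0.5],[0,0,0,0.092,0.08,-0.034,0.5],[0,0,0,0.092,0.08,-0.034,0.5],[0,0,0,0.092,0.08,-0.034,0.5],[0,0,0,0,0,0,0.5]]]'

```text
clock: 27.92
ee_pos: [607.3, -78.5, 204.4]
orientation: [-177.7, -78.5, 90.1]
ft_force: [-0.4, 0.3, -2.3]
grip_width: 0.636
```

```bash
python3 log.py; python3 - <<'E'
from h import *
plan([(None,ori(92,80)),((607,26,165),None)])
f=grab_frame('top');cv2.imwrite('pics/e2.png',cv2.resize(f['pixels'][130:310,240:480,::-1],None,fx=3,fy=3))
E
```

```text
t 27.92 p [607.3 -78.5 204.4] rpy [-177.7  -78.5   90.1] w 0.636 F [-0.4  0.3 -2.3] j [ 23.  57.  16.  81. -64. 112.  59.]
turn 1 x [-0.009, 0.034, -0.009]
shift 5 x [-0.137, 0.023, 0.732]
```

View pics/e2.png

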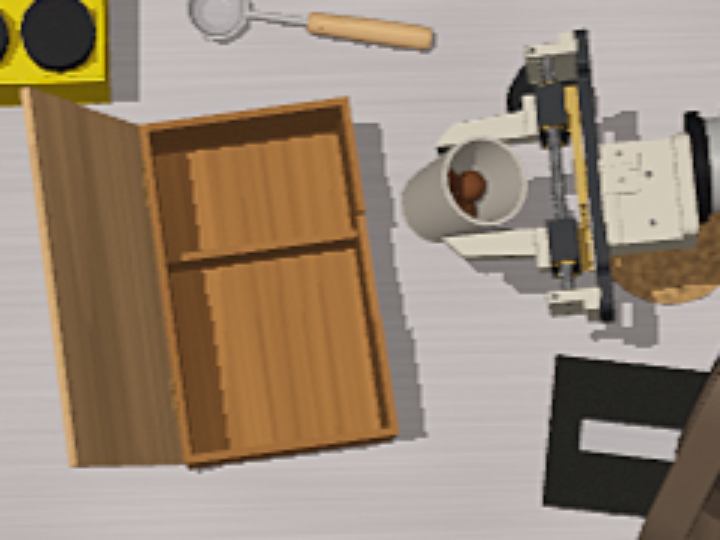

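Request:
play_rows --deltas '[[[-0.06,0.01,0.45,0,0,0,0.5],[-0.06,0.01,0.45,0,0,0,0.5],[-0.06,0.01,0.45,0,0,0,0.5],[-0.06,0.01,0.45,0,0,0,0.5],[-0.06,0.01,0.45,0,0,0,0.5],[-0.06,0.01,0.45,0,0,0,0.5],[-0.06,0.01,0.45,0,0,0,0.5],[-0.06,0.01,0.45,0,0,0,0.5],[0,0,0,0,0,0,0.5],[0,0,0,0,0,0,0.5]]]'

```text
clock: 28.8
ee_pos: [605.8, 24.6, 172.9]
orientation: [-179.1, -78.1, 91.2]
ft_force: [-0.2, -0.8, -1.5]
grip_width: 0.639
```

```bash
python3 log.py; python3 kin.py | head -1; python3 - <<'E'
from h import *
plan([((607,26,165),None)])
R=cur()[2]; print('zaxis',R.apply([0,0,1]).round(2))
for phi in (90,100,110,120,130):
    Rr=R*Ro.from_rotvec([0,0,np.radians(phi)]); 
    # cup axis in tool frame
    ca=ori(70.3,60).inv().apply([0,0,1]); v=Rr.apply(ca); print(phi,v.round(2), 'tilt',np.degrees(np.arccos(v[2])).round(), 'lip rel grasp',)
E
python3 - <<'E'
from ik import *
q=np.array([23,57,16,81,-64,112,59.])
for phi in range(0,131,20):
    R=ori(90,79)*Ro.from_rotvec([0,0,np.radians(phi)]); q,e=ik(np.array([607,26,165.]),R,q,.02); print(phi,round(e,2),q.round())
E
```

```text
(np.float64(177.1192360282532), [-1, 1, -1, 1, -1, 1, -1], [-2.7, 284.8, 542.5, 12.0, 443.7, -934.1, 20.4, 353.4, 3.6, 88.6])
t 28.8 p [605.8  24.6 172.9] rpy [-179.1  -78.1   91.2] w 0.639 F [-0.2 -0.8 -1.5] j [ 16.  55.  14.  91. -68. 103.  63.]
shift 1 x [-0.247, 0.044, 0.097]
zaxis [-0.04  0.98 -0.21]
90 [ 0.88 -0.46  0.1 ] tilt 84.0 lip rel grasp
100 [ 0.87 -0.49 -0.05] tilt 93.0 lip rel grasp
110 [ 0.83 -0.52 -0.19] tilt 101.0 lip rel grasp
120 [ 0.77 -0.55 -0.32] tilt 109.0 lip rel grasp
130 [ 0.68 -0.58 -0.44] tilt 116.0 lip rel grasp
0 0.0 [ 16.  56.  14.  91. -67. 104.  63.]
20 0.0 [ 14.  56.  16.  91. -69. 105.  44.]
40 0.0 [ 13.  57.  19.  91. -70. 106.  24.]
60 0.0 [ 12.  57.  21.  91. -71. 108.   5.]
80 0.0 [ 10.  58.  23.  91. -72. 109. -15.]
100 0.0 [  9.  58.  25.  91. -73. 110. -34.]
120 0.0 [  9.  58.  25.  91. -73. 110. -54.]
```

```bash
python3 - <<'E'
from ik import *
q=np.array([16,55,14,91,-68,103,63.])
for phi in range(0,131,20):
    R=ori(91,78)*Ro.from_rotvec([0,0,np.radians(phi)]); q,e=ik(np.array([600,70,188.]),R,q,.02); print(phi,round(e,2),q.round())
E
python3 - <<'E'
from h import *
plan([((600,70,188),None)])
E
```

```text
0 0.0 [ 13.  52.  13.  95. -68. 101.  62.]
20 0.0 [ 11.  53.  16.  95. -69. 103.  42.]
40 0.0 [ 10.  53.  18.  95. -70. 104.  23.]
60 0.0 [  8.  53.  20.  95. -71. 105.   4.]
80 0.0 [  7.  54.  22.  95. -72. 107. -16.]
100 0.0 [  6.  54.  23.  95. -73. 107. -36.]
120 0.0 [  6.  54.  23.  95. -73. 107. -56.]
t 28.8 p [605.8  24.6 172.9] rpy [-179.1  -78.1   91.2] w 0.639 F [-0.2 -0.8 -1.5] j [ 16.  55.  14.  91. -68. 103.  63.]
shift 2 x [0.403, -0.069, 0.692]
```

Request:
play_rows --deltas '[[[0.2,-0.03,0.35,0,0,0,0.5],[0.2,-0.03,0.35,0,0,0,0.5],[0.2,-0.03,0.35,0,0,0,0.5],[0.2,-0.03,0.35,0,0,0,0.5],[0,0,0,0,0,0,0.5],[0,0,0,0,0,0.13,0.5],[0,0,0,0,0,0.13,0.5],[0,0,0,0,0,0.13,0.5],[0,0,0,0,0,0.13,0.5],[0,0,0,0,0,0.13,0.5],[0,0,0,0,0,0.13,0.5],[0,0,0,0,0,0.13,0.5],[0,0,0,0,0,0.13,0.5],[0,0,0,0,0,0,0.5]]]'

```text
clock: 29.97
ee_pos: [600.8, 69.6, 187.8]
orientation: [-106.0, -41.6, 12.9]
ft_force: [0.1, -0.7, -1.1]
grip_width: 0.64
```

```bash
python3 log.py; python3 - <<'E'
from h import *
plan([((600,70,188),None)])
f=grab_frame('top');cv2.imwrite('pics/e3.png',cv2.resize(f['pixels'][130:310,240:480,::-1],None,fx=3,fy=3))
g=grab_frame('side'); cv2.imwrite('pics/e4.png',cv2.resize(g['pixels'][60:300,200:440,::-1],None,fx=2.5,fy=2.5))
E
```

```text
t 29.97 p [600.8  69.6 187.8] rpy [-106.   -41.6   12.9] w 0.64 F [ 0.1 -0.7 -1.1] j [  9.  53.  19.  95. -72. 104.  17.]
shift 1 x [-0.013, -0.022, 0.012]
```

View pics/e3.png

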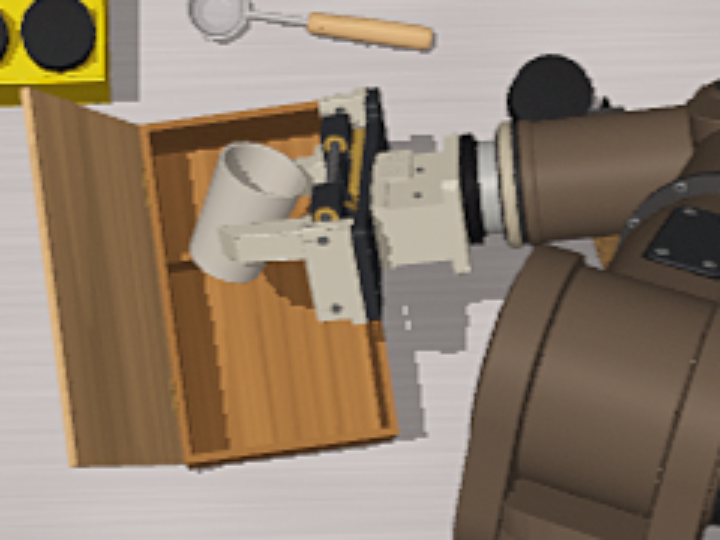

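View pics/e4.png

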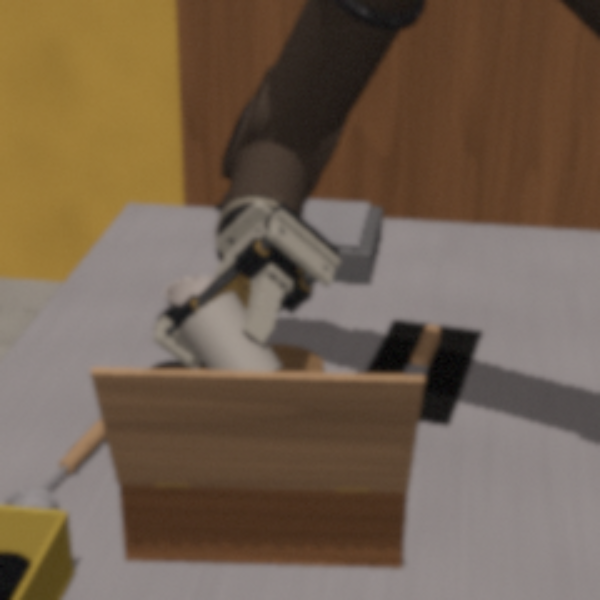

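```bash
python3 - <<'E'
from h import *
R=cur()[2]; plan([(None,Ro.from_euler('z',5,degrees=True)*R)])
E
```

```text
t 30.07 p [600.7  69.6 187.8] rpy [-106.1  -42.1   13.1] w 0.639 F [ 0.9 -0.3 -2. ] j [  9.  53.  19.  95. -72. 104.  18.]
turn 1 x [0.074, -0.079, -0.023]
```

Request:
play_rows --deltas '[[[0,0,0,0.074,-0.079,-0.023,0.5],[0,0,0,0,0,0.13,0.5],[0,0,0,0,0,0.13,0.5],[0,0,0,0,0,0.13,0.5],[0,0,0,0,0,0,0.5]]]'

```text
clock: 30.48
ee_pos: [600.8, 69.6, 187.7]
orientation: [-103.1, -24.8, 12.7]
ft_force: [-0.2, 0.3, -1.7]
grip_width: 0.641
```

```bash
python3 log.py; python3 - <<'E'
from h import *
plan([((600,70,188),None)])
R=cur()[2];ca=ori(70.3,60).inv().apply([0,0,1]); print(R.apply(ca),R.apply([0,0,1]))
E
```

```text
t 30.48 p [600.8  69.6 187.7] rpy [-103.1  -24.8   12.7] w 0.641 F [-0.2  0.3 -1.7] j [  8.  55.  21.  91. -70. 108.  -1.]
shift 1 x [-0.016, -0.021, 0.013]
[ 0.82731245 -0.31292088  0.46651327] [-0.12097444  0.97106967 -0.2058856 ]
```

Request:
play_rows --deltas '[[[0,0,0,0,0,0.1,0.5],[0,0,0,0,0,0.1,0.5],[0,0,0,0,0,0.08,0.5],[0,0,0,0,0,0.08,0.5],[0,0,0,0,0,0.08,0.5],[0,0,0,0,0,0.06,0.5],[0,0,0,0,0,0.06,0.5],[0,0,0,0,0,0.06,0.5],[0,0,0,0,0,0.06,0.5],[0,0,0,0,0,0.06,0.5],[0,0,0,0,0,0.06,0.5],[0,0,0,0,0,0,0.5],[0,0,0,0,0,0,0.5],[0,0,0,0,0,0,0.5]]]'

```text
clock: 31.65
ee_pos: [600.7, 69.5, 187.8]
orientation: [-102.1, 10.0, 4.9]
ft_force: [0.3, -0.1, -1.8]
grip_width: 0.64
```

```bash
python3 log.py; python3 - <<'E'
from h import *
plan([((600,70,188),None)])
R=cur()[2];ca=ori(70.3,60).inv().apply([0,0,1]); print(R.apply(ca),R.apply([0,0,1]))
f=grab_frame('top');cv2.imwrite('pics/e5.png',cv2.resize(f['pixels'][130:310,240:480,::-1],None,fx=3,fy=3))
E
```

```text
t 31.65 p [600.7  69.5 187.8] rpy [-102.1   10.     4.9] w 0.64 F [ 0.3 -0.1 -1.8] j [  5.  56.  24.  91. -72. 110. -35.]
shift 1 x [-0.024, -0.005, 0.019]
[ 0.90986452 -0.41209655 -0.04819746] [-0.12058696  0.97113514 -0.2058041 ]
```

View pics/e5.png

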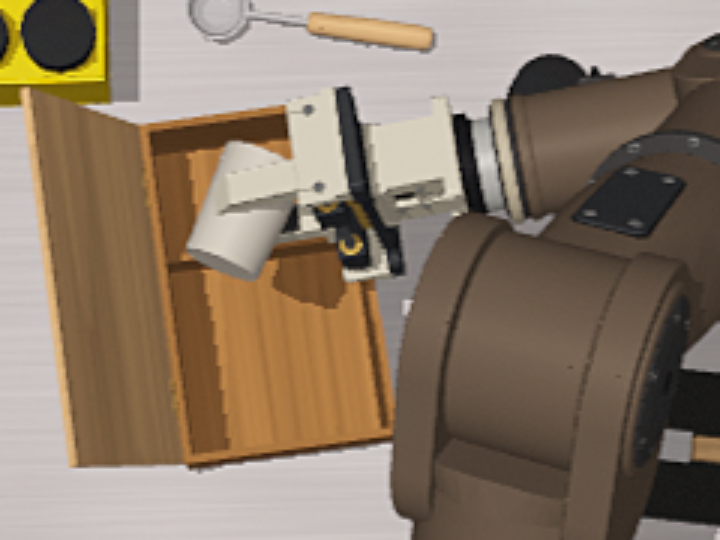

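Request:
play_rows --deltas '[[[0,0,0,0,0,0.06,0.5],[0,0,0,0,0,0.06,0.5],[0,0,0,0,0,0.06,0.5],[0,0,0,0,0,0.06,0.5],[0,0,0,0,0,0.06,0.5],[0,0,0,0,0,0.06,0.5],[0,0,0,0,0,0.06,0.5],[0,0,0,0,0,0.06,0.5],[0,0,0,0,0,0,0.5],[0,0,0,0,0,0,0.5],[0,0,0,0,0,0,0.5],[0,0,0,0,0,0,0.5]]]'

```text
clock: 32.7
ee_pos: [600.8, 69.5, 187.9]
orientation: [-103.9, 31.2, -0.2]
ft_force: [-0.2, -0.1, -0.3]
grip_width: 0.641
```

```bash
python3 log.py; python3 - <<'E'
from h import *
plan([((600,70,188),None)])
R=cur()[2];ca=ori(70.3,60).inv().apply([0,0,1]); print(R.apply(ca),R.apply([0,0,1]))
f=grab_frame('top');cv2.imwrite('pics/e6.png',cv2.resize(f['pixels'][130:310,240:480,::-1],None,fx=3,fy=3))
E
```

```text
t 32.7 p [600.8  69.5 187.9] rpy [-103.9   31.2   -0.2] w 0.641 F [-0.2 -0.1 -0.3] j [  5.  56.  26.  91. -72. 111. -56.]
shift 1 x [-0.024, 0.005, 0.018]
[ 0.800824   -0.488701   -0.34619684] [-0.12069512  0.97112408 -0.2057929 ]
```

View pics/e6.png

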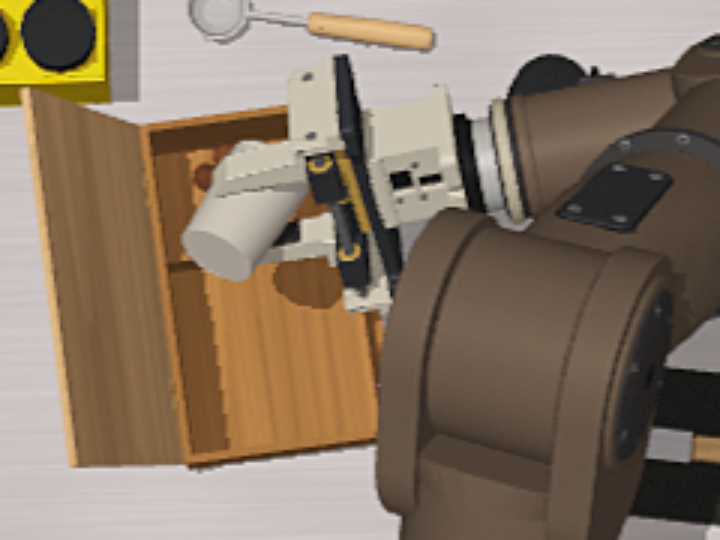

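Request:
play_rows --deltas '[[[0,0,0,0,0,0.08,0.5],[0,0,0,0,0,0.08,0.5],[0,0,0,0,0,0.08,0.5],[0,0,0,0,0,0,0.5],[0,0,0,0,0,0,0.5],[0,0,0,0,0,-0.08,0.5],[0,0,0,0,0,0.08,0.5],[0,0,0,0,0,0,0.5],[0,0,0,0,0,0,0.5],[0,0,0,0,0,0,0.5]]]'

```text
clock: 33.58
ee_pos: [600.8, 69.5, 187.8]
orientation: [-106.0, 41.6, -3.7]
ft_force: [0.0, -0.2, -1.4]
grip_width: 0.64
```

Request:
play_rows --deltas '[[[0,0,0,0,0,-0.14,0.5],[0,0,0,0,0,-0.14,0.5],[0,0,0,0,0,-0.14,0.5],[0,0,0,0,0,-0.14,0.5],[0,0,0,0,0,-0.14,0.5],[0,0,0,0,0,-0.14,0.5],[0,0,0,0,0,-0.14,0.5],[0,0,0,0,0,-0.14,0.5],[0,0,0,0,0,-0.14,0.5],[0,0,0,0,0,-0.14,0.5],[0,0,0,0,0,0,0.5]]]'

```text
clock: 34.5
ee_pos: [600.8, 69.3, 187.9]
orientation: [-102.7, -20.0, 11.5]
ft_force: [1.3, -0.3, 0.2]
grip_width: 0.638
```

```bash
python3 log.py; python3 - <<'E'
from h import *
plan([(None,ori(96,78))])
f=grab_frame('top');cv2.imwrite('pics/e7.png',cv2.resize(f['pixels'][130:310,240:480,::-1],None,fx=3,fy=3))
E
```

```text
t 34.5 p [600.8  69.3 187.9] rpy [-102.7  -20.    11.5] w 0.638 F [ 1.3 -0.3  0.2] j [ 10.  55.  17.  91. -69. 105.  -7.]
turn 11 x [-0.002, 0.001, -0.14]
```

View pics/e7.png

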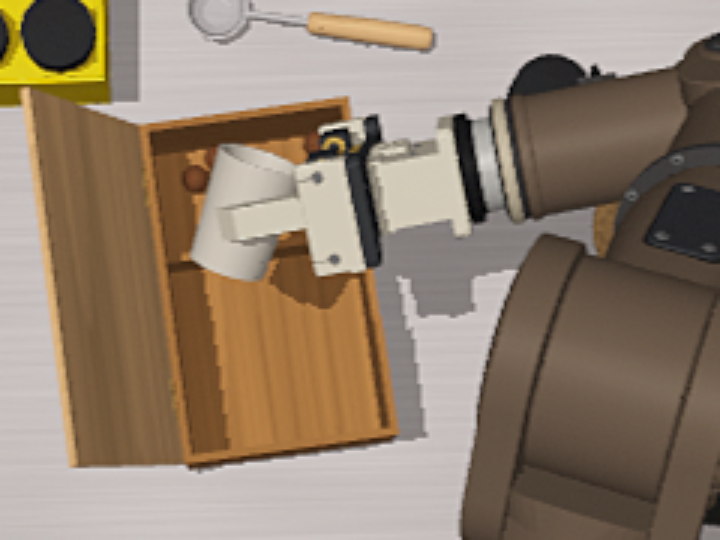

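Request:
play_rows --deltas '[[[0,0,0,0,0,-0.14,0.5],[0,0,0,0,0,-0.14,0.5],[0,0,0,0,0,-0.14,0.5],[0,0,0,0,0,-0.14,0.5],[0,0,0,0,0,-0.14,0.5],[0,0,0,0,0,-0.14,0.5],[0,0,0,0,0,-0.14,0.5],[0,0,0,0,0,-0.14,0.5],[0,0,0,0,0,-0.14,0.5],[0,0,0,0,0,-0.14,0.5],[0,0,0,0,0,-0.14,0.5],[0,0,0,0,0,0,0.5],[0,0,0,0,0,0,0.5]]]'

```text
clock: 35.63
ee_pos: [600.7, 69.4, 187.8]
orientation: [-175.6, -78.1, 92.6]
ft_force: [0.7, -0.5, -0.6]
grip_width: 0.639
```

```bash
python3 log.py; python3 - <<'E'
from h import *
plan([((608,-80,205),None),(None,ori(71,61))])
f=grab_frame('top');cv2.imwrite('pics/e8.png',cv2.resize(f['pixels'][130:310,240:480,::-1],None,fx=3,fy=3))
E
```

```text
t 35.63 p [600.7  69.4 187.8] rpy [-175.6  -78.1   92.6] w 0.639 F [ 0.7 -0.5 -0.6] j [ 16.  53.   6.  90. -64.  99.  58.]
shift 6 x [-0.078, -0.061, -0.831]
turn 5 x [-0.11, -0.074, 0.037]
```

View pics/e8.png

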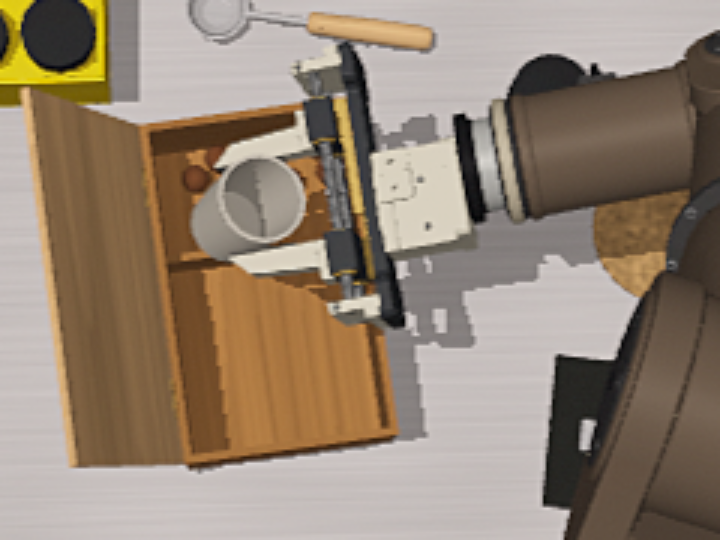

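Request:
play_rows --deltas '[[[-0.06,-0.05,-0.62,0,0,0,0.5],[-0.06,-0.05,-0.62,0,0,0,0.5],[-0.06,-0.05,-0.62,0,0,0,0.5],[-0.06,-0.05,-0.62,0,0,0,0.5],[-0.06,-0.05,-0.62,0,0,0,0.5],[-0.06,-0.05,-0.62,0,0,0,0.5],[-0.06,-0.05,-0.62,0,0,0,0.5],[-0.06,-0.05,-0.62,0,0,0,0.5],[0,0,0,-0.11,-0.074,0.037,0.5],[0,0,0,-0.11,-0.074,0.037,0.5],[0,0,0,-0.11,-0.074,0.037,0.5],[0,0,0,-0.11,-0.074,0.037,0.5],[0,0,0,-0.11,-0.074,0.037,0.5],[0,0,0,0,0,0,0.5]]]'

```text
clock: 36.85
ee_pos: [605.3, -78.8, 206.6]
orientation: [179.8, -61.0, 70.7]
ft_force: [0.5, 0.0, -0.4]
grip_width: 0.638
```

```bash
python3 log.py; python3 - <<'E'
from h import *
plan([((612,-258,200),ori(70.3,59.9)),((614.7,-261.5,60),None)])
f=grab_frame('top');cv2.imwrite('pics/e9.png',cv2.resize(f['pixels'][130:310,240:480,::-1],None,fx=3,fy=3))
E
```

```text
t 36.85 p [605.3 -78.8 206.6] rpy [179.8 -61.   70.7] w 0.638 F [ 0.5  0.  -0.4] j [ 22.  39.  16. 102. -67.  84.  54.]
shift 6 x [-0.482, 0.367, -0.792]
turn 1 x [-0.003, -0.024, 0.005]
shift 5 x [-0.815, 0.025, 0.454]
```

View pics/e9.png

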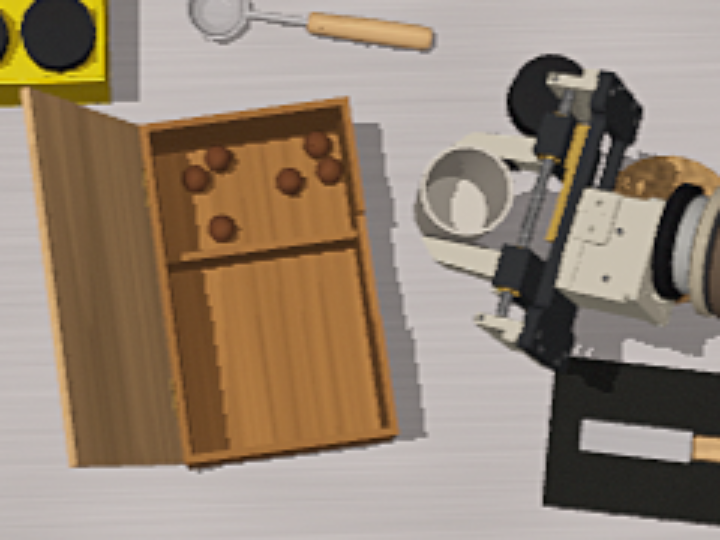

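Six nuts lie in the nut compartment (crop (195,178),(218,158),(222,228),(290,181),(317,145),(330,170)); the cup is empty. Return it to the coaster.

Request:
play_rows --deltas '[[[-0.41,0.31,-0.68,0,0,0,0.5],[-0.41,0.31,-0.68,0,0,0,0.5],[-0.41,0.31,-0.68,0,0,0,0.5],[-0.41,0.31,-0.68,0,0,0,0.5],[-0.41,0.31,-0.68,0,0,0,0.5],[-0.41,0.31,-0.68,0,0,0,0.5],[-0.41,0.31,-0.68,0,-0.024,0,0.5],[0,0,0,0,0,0,0.5],[-0.6,0.02,0.33,0,0,0,0.5],[-0.6,0.02,0.33,0,0,0,0.5],[-0.6,0.02,0.33,0,0,0,0.5],[-0.6,0.02,0.33,0,0,0,0.5],[-0.6,0.02,0.33,0,0,0,0.5],[-0.6,0.02,0.33,0,0,0,0.5],[0,0,0,0,0,0,0.5],[0,0,0,0,0,0,0.5]]]'

```text
clock: 38.23
ee_pos: [617.0, -260.5, 73.5]
orientation: [180.0, -60.2, 71.0]
ft_force: [0.2, 0.1, -0.8]
grip_width: 0.638
```

```bash
python3 log.py; python3 - <<'E'
from h import *
plan([((614.7,-261.5,39.2),ori(70.3,59.9))])
f=grab_frame('top');cv2.imwrite('pics/f1.png',cv2.resize(f['pixels'][150:330,400:640,::-1],None,fx=3,fy=3))
g=grab_frame('side'); cv2.imwrite('pics/f2.png',cv2.resize(g['pixels'][100:260,240:440,::-1],None,fx=4,fy=4))
E
```

```text
t 38.23 p [ 617.  -260.5   73.5] rpy [180.  -60.2  71. ] w 0.638 F [ 0.2  0.1 -0.8] j [ 34.  59.  17.  81. -63.  92.  58.]
shift 2 x [-0.509, -0.031, 0.26]
turn 1 x [-0.014, -0.006, 0.008]
```

View pics/f1.png

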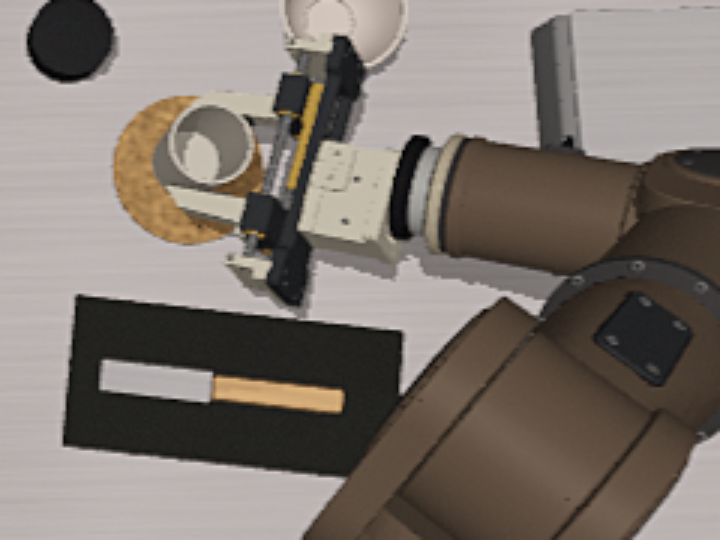

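View pics/f2.png

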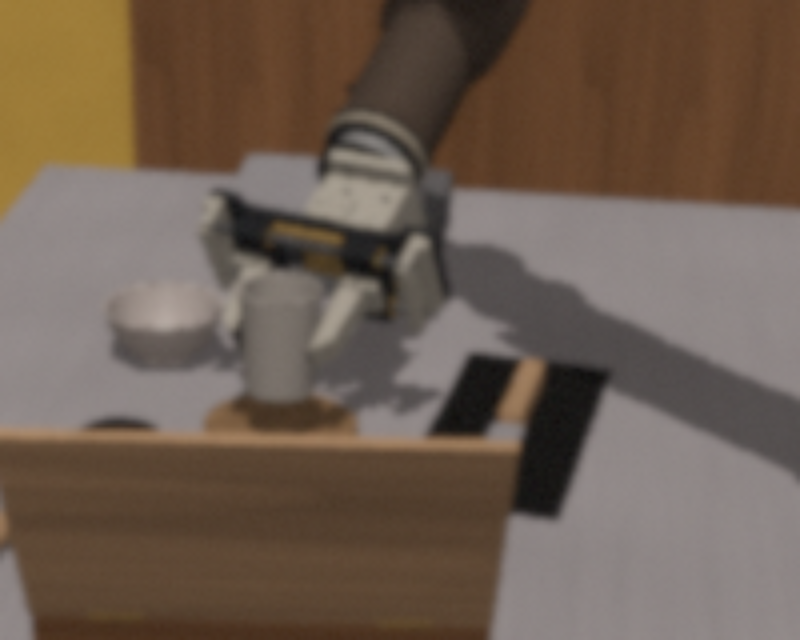

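Request:
play_rows --deltas '[[[-0.34,-0.02,0.17,-0.014,-0.006,0.008,0.5],[-0.34,-0.02,0.17,0,0,0,0.5],[-0.3,-0.02,0.15,0,0,0,0.5],[0,0,0,0,0,0,0.5],[0,0,0,0,0,0,0.5],[0,0,0,0,0,0,0.5]]]'

```text
clock: 38.83
ee_pos: [615.1, -263.3, 42.4]
orientation: [179.5, -59.8, 70.6]
ft_force: [-0.2, -0.6, 0.2]
grip_width: 0.641
```

```bash
python3 log.py; python3 - <<'E'
from h import *
plan([((614.2,-261,39.2),ori(70.3,59.9))])
E
```

```text
t 38.83 p [ 615.1 -263.3   42.4] rpy [179.5 -59.8  70.6] w 0.641 F [-0.2 -0.6  0.2] j [ 35.  61.  17.  81. -64.  90.  60.]
shift 1 x [-0.061, -0.054, 0.109]
turn 1 x [0.004, 0.003, 0.004]
```

Request:
play_rows --deltas '[[[-0.09,0,0.05,0.004,0.003,0.004,0.5],[0,0,0,0,0,0,0.5],[0,0,0,0,0,0,0.5],[0,0,0,0,0,0,0.5]]]'

```text
clock: 39.17
ee_pos: [615.1, -263.4, 39.4]
orientation: [180.0, -59.9, 70.3]
ft_force: [-0.3, -0.7, -0.8]
grip_width: 0.636
```

```bash
python3 - <<'E'
from h import *
plan([((614.2,-261,39.2),ori(70.3,59.9))])
E
```

```text
t 39.17 p [ 615.1 -263.4   39.4] rpy [180.  -59.9  70.3] w 0.636 F [-0.3 -0.7 -0.8] j [ 35.  61.  17.  81. -64.  90.  60.]
shift 1 x [0.026, -0.056, 0.059]
turn 1 x [0.0, 0.0, 0.0]
```

Request:
play_rows --deltas '[[[-0.015,0,0.01,0,0,0,0.6],[0,0,0,0,0,0,0.7],[0,0,0,0,0,0,0.8],[0,0,0,0,0,0,1],[0,0,0,0,0,0,1],[0,0,0,0,0,0,1],[0,0,-0.3,0,0,0,1],[0,0,-0.6,0,0,0,1],[0,0,-0.6,0,0,0,1],[0,0,-0.6,0,0,0,1],[0,0,-0.6,0,0,0,1],[0,0,-0.6,0,0,0,1],[0,0,0,0,0,0,1]]]'

```text
clock: 40.25
ee_pos: [584.5, -348.7, 89.8]
orientation: [179.8, -59.6, 70.2]
ft_force: [-0.6, -1.0, -0.2]
grip_width: 1.003
```

```bash
python3 log.py; python3 - <<'E'
from h import *
plan([((560,-300,300),None),(None,down(75))])
f=grab_frame('top');cv2.imwrite('pics/f3.png',cv2.resize(f['pixels'][150:330,400:640,::-1],None,fx=3,fy=3))
g=grab_frame('side'); cv2.imwrite('pics/f4.png',cv2.resize(g['pixels'][100:260,240:440,::-1],None,fx=4,fy=4))
E
```

```text
t 40.25 p [ 584.5 -348.7   89.8] rpy [179.8 -59.6  70.2] w 1.003 F [-0.6 -1.  -0.2] j [ 40.  61.  20.  73. -61.  98.  57.]
shift 8 x [0.835, -0.164, -0.308]
turn 9 x [0.007, -0.147, -0.011]
```

View pics/f3.png

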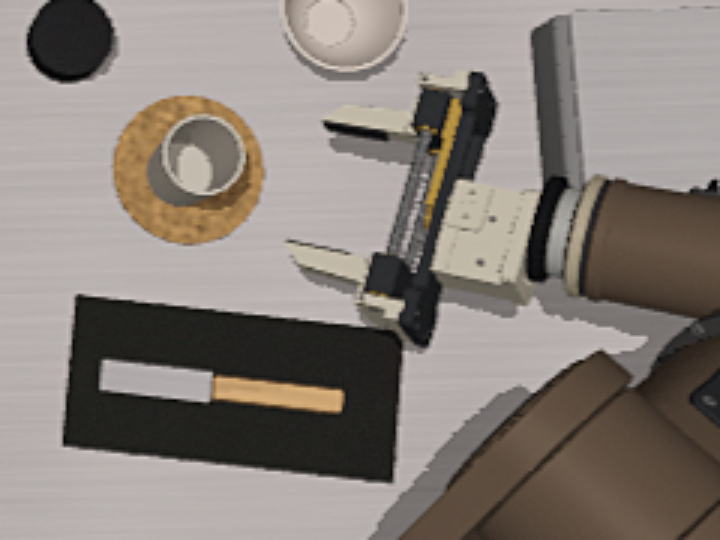

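View pics/f4.png

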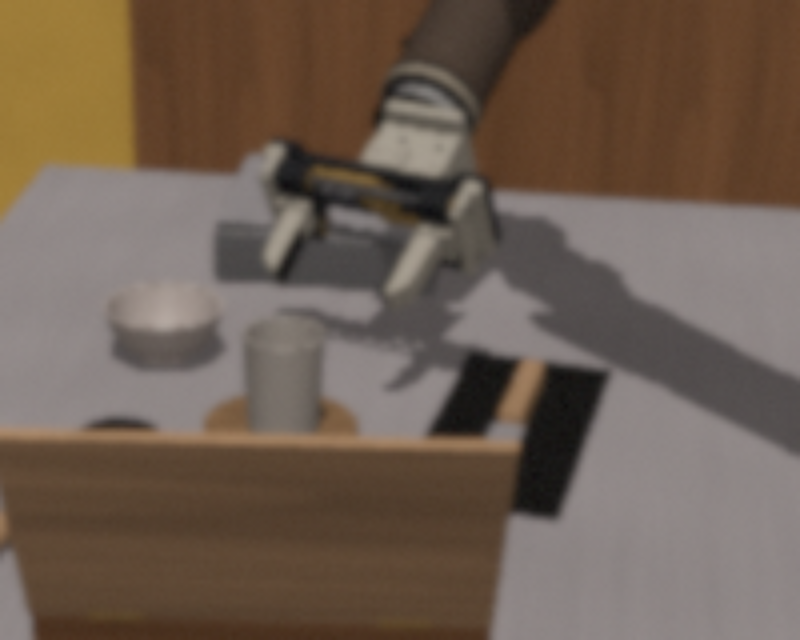

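Request:
play_rows --deltas '[[[0.84,-0.16,-0.31,0,0,0,1],[0.84,-0.16,-0.31,0,0,0,1],[0.84,-0.16,-0.31,0,0,0,1],[0.84,-0.16,-0.31,0,0,0,1],[0.84,-0.16,-0.31,0,0,0,1],[0.84,-0.16,-0.31,0,0,0,1],[0.84,-0.16,-0.31,0,0,0,1],[0.84,-0.16,-0.31,0,0,0,1],[0,0,0,0,-0.147,-0.01,1],[0,0,0,0,-0.147,-0.01,1],[0,0,0,0,-0.147,-0.01,1],[0,0,0,0,-0.147,-0.01,1],[0,0,0,0,-0.147,-0.01,1],[0,0,0,0,-0.147,-0.01,1],[0,0,0,0,-0.147,-0.01,1],[0,0,0,0,-0.147,-0.01,1],[0,0,0,0,-0.147,-0.01,1],[0,0,0,0,0,0,1]]]'

```text
clock: 41.85
ee_pos: [566.9, -287.3, 299.5]
orientation: [178.0, -0.2, 74.5]
ft_force: [1.4, 2.7, 0.5]
grip_width: 1.0
```

```bash
python3 log.py; python3 - <<'E'
from h import *
plan([(None,down(75)),((490,100,320),None),(None,down(96.4))])
f=grab_frame('top'); save(f,'g0'); g=grab_frame('side')
for F,z in ((f,48),(g,24)):
  for d in cut_out(F,'jar_a'):
    ys,xs=np.nonzero(d['pixels']); print(round(d['score'],2),np.round(d['location'],1),np.round(onz(F,d['location'],z),1),(xs.min(),xs.max(),ys.min(),ys.max()))
E
```

```text
t 41.85 p [ 566.9 -287.3  299.5] rpy [178.   -0.2  74.5] w 1.0 F [1.4 2.7 0.5] j [ -3.  24.  38.  86. -16.  73.  21.]
turn 1 x [0.044, -0.003, -0.01]
shift 14 x [0.843, -0.416, -0.049]
turn 4 x [-0.0, 0.0, -0.119]
0.69 [195.6 217.7] [594.9 347.2  48. ] (np.int64(184), np.int64(203), np.int64(207), np.int64(225))
0.67 [187.3 293.4] [421.  366.6  48. ] (np.int64(178), np.int64(197), np.int64(284), np.int64(299))
0.64 [210.5 249.7] [519.6 313.2  48. ] (np.int64(206), np.int64(224), np.int64(238), np.int64(255))
0.97 [303.8 334.5] [532.5 308.3  24. ] (np.int64(295), np.int64(315), np.int64(319), np.int64(350))
0.85 [262.8 346.3] [603.1 351.4  24. ] (np.int64(250), np.int64(273), np.int64(332), np.int64(364))
0.82 [353.8 363.2] [430.8 368.6  24. ] (np.int64(345), np.int64(367), np.int64(348), np.int64(381))
```

View pics/g0.png

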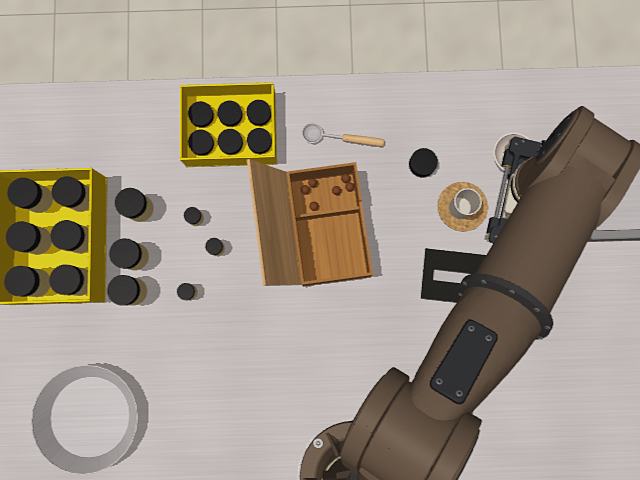

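```bash
cat >> h.py <<'E'
def jars(f,out=True):
    res=[]
    im=f['pixels'].astype(int); k=((im.max(2)<45)).astype(np.uint8)
    n,l,st,c=cv2.connectedComponentsWithStats(k)
    for i in range(1,n):
        if 120<st[i,4]<420 and max(st[i,2:4])<24 and 100<c[i][0]<400 and 170<c[i][1]<400:
            pts=np.argwhere(l==i)[:,::-1].astype(np.float32); (cc,r)=cv2.minEnclosingCircle(pts)
            res.append((onz(f,cc,48)[:2].round(1),np.round(cc,1),round(r,1),st[i,4])); 
            if out: print(res[-1])
    return res
E
python3 - <<'E'
from h import *
f=grab_frame('top'); jars(f)
E
```

Request:
play_rows --deltas '[[[0,0,0,0.044,-0.003,-0.01,1],[0.62,-0.31,-0.04,0,0,0,1],[0.62,-0.31,-0.04,0,0,0,1],[0.62,-0.31,-0.04,0,0,0,1],[0.62,-0.31,-0.04,0,0,0,1],[0.62,-0.31,-0.04,0,0,0,1],[0.62,-0.31,-0.04,0,0,0,1],[0.62,-0.31,-0.04,0,0,0,1],[0.62,-0.31,-0.04,0,0,0,1],[0.62,-0.31,-0.04,0,0,0,1],[0.62,-0.31,-0.04,0,0,0,1],[0.62,-0.31,-0.04,0,0,0,1],[0.62,-0.31,-0.04,0,0,0,1],[0.62,-0.31,-0.04,0,0,0,1],[0.62,-0.31,-0.04,0,0,0,1],[0.62,-0.31,-0.04,0,0,0,1],[0.62,-0.31,-0.04,0,0,0,1],[0.62,-0.31,-0.04,0,0,0,1],[0.62,-0.31,-0.04,0,0,0,1],[0.62,-0.31,-0.04,0,0,0,1]]]'

```text
clock: 43.77
ee_pos: [489.1, 90.9, 323.7]
orientation: [-179.9, -0.1, 73.9]
ft_force: [0.8, -0.6, 0.7]
grip_width: 0.999
```

```bash
python3 - <<'E'
from h import *
f=grab_frame('top'); print(f['pixels'][216,193],f['pixels'][205:230,193].max(1))
im=f['pixels'].astype(int); k=((im.max(2)<60)).astype(np.uint8)
n,l,st,c=cv2.connectedComponentsWithStats(k)
for i in range(1,n):
    if 150<c[i][0]<250 and 170<c[i][1]<400: print(c[i],st[i])
cv2.imwrite('pics/g1.png',cv2.resize(f['pixels'][190:310,90:250,::-1],None,fx=5,fy=5))
plan([((490,330,300),None),(None,down(96.4))])
E
```

```text
[55 54 53] [201 218  51  41  49  50  52  52  52  51  51  55  55  51  54  55  55  57
  13  63 140 203 205 203 198]
[192.24444444 215.19111111] [184 207  17  17 225]
[213.85650224 245.97757848] [206 238  17  17 223]
[185.38349515 290.8592233 ] [177 283  18  17 206]
t 43.82 p [488.4  95.8 323.7] rpy [-179.8   -0.2   74.2] w 0.998 F [-0.2  3.9  0.6] j [-42.   9.  29. 100.  -5.  72. -27.]
shift 9 x [0.836, -0.231, 0.092]
turn 4 x [-0.001, -0.001, -0.124]
```

View pics/g1.png

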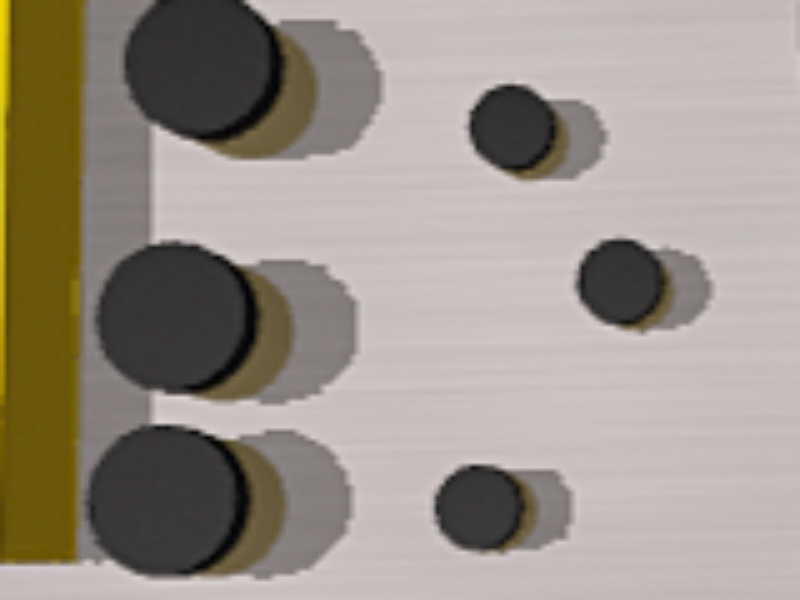

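```bash
python3 - <<'E'
from h import *
f=grab_frame('top'); g=grab_frame('side')
for c in [(192.0,215.2),(213.9,246),(185.5,291.2)]:
    w=onz(f,c,48); print(w.round(1), proj(g,(w[0],w[1],24)).round(1))
cv2.imwrite('pics/g2.png',cv2.resize(g['pixels'][310:390,230:390,::-1],None,fx=5,fy=5))
a=np.radians(96.4);R=np.array([[np.cos(a),-np.sin(a)],[np.sin(a),np.cos(a)]])
for xb in (-48,-2,38): print(xb, (np.array([570,40])+R@[xb,48]).round(1))
print('hinge',R@[80,48]+[570,40])
E
```

```text
[601.  355.5  48. ] [263.4 348. ]
[527.9 305.3  48. ] [306.4 333.7]
[426.1 370.7  48. ] [356.4 364.4]
-48 [527.6 -13.1]
-2 [522.5  32.7]
38 [518.1  72.4]
hinge [513.3816253  114.15092479]
```

View pics/g2.png

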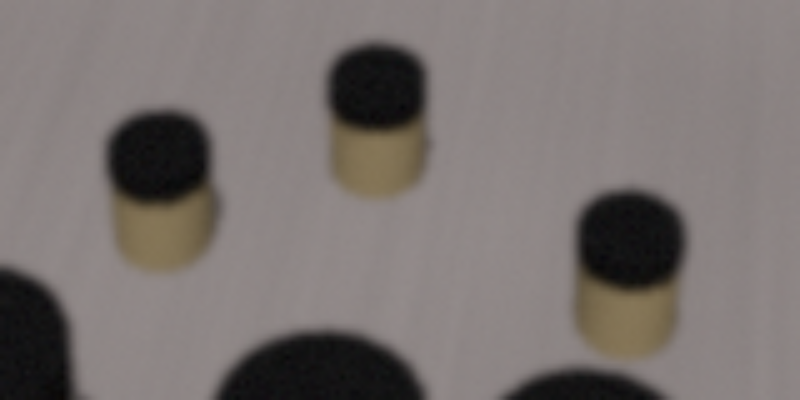

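```bash
python3 - <<'E'
from h import *
plan([((529,305,310),None),(None,down(96.4)),((529,305,60),None)])
E
```

```text
t 43.92 p [489.2  91.8 323.6] rpy [-1.799e+02 -1.000e-01  7.410e+01] w 1.002 F [ 0.2 -0.6  0.1] j [-42.   9.  29. 100.  -5.  72. -27.]
shift 8 x [0.9, -0.084, 0.059]
turn 4 x [-0.0, -0.001, -0.124]
shift 10 x [0.0, -0.0, 0.833]
```

Request:
play_rows --deltas '[[[0.72,-0.07,0.05,0,0,0,1],[0.72,-0.07,0.05,0,0,0,1],[0.72,-0.07,0.05,0,0,0,1],[0.72,-0.07,0.05,0,0,0,1],[0.72,-0.07,0.05,0,0,0,1],[0.72,-0.07,0.05,0,0,0,1],[0.72,-0.07,0.05,0,0,0,1],[0.72,-0.07,0.05,0,0,0,1],[0.72,-0.07,0.05,0,0,0,1],[0.72,-0.07,0.05,0,0,0,1],[0,0,0,0,0,-0.124,1],[0,0,0,0,0,-0.124,1],[0,0,0,0,0,-0.124,1],[0,0,0,0,0,-0.124,1],[0,0,0,0,0,0,1]]]'

```text
clock: 45.17
ee_pos: [529.6, 302.8, 309.0]
orientation: [-180.0, -0.1, 96.5]
ft_force: [0.0, -0.5, 0.2]
grip_width: 1.003
```

```bash
python3 - <<'E'
from h import *
plan([((529,305,60),down(96.4))])
E
```

```text
t 45.17 p [529.6 302.8 309. ] rpy [-1.80e+02 -1.00e-01  9.65e+01] w 1.003 F [ 0.  -0.5  0.2] j [-49.  21.  20.  86.  -7.  74. -21.]
shift 10 x [0.006, -0.001, 0.83]
turn 1 x [-0.0, -0.002, 0.001]
```

Request:
play_rows --deltas '[[[0.01,0,0.8,0,0,0,1],[0.01,0,0.8,0,0,0,1],[0.01,0,0.8,0,0,0,1],[0.01,0,0.8,0,0,0,1],[0.01,0,0.8,0,0,0,1],[0.01,0,0.8,0,0,0,0.9],[0.01,0,0.8,0,0,0,0.8],[0.01,0,0.8,0,0,0,0.8],[0,0,0.7,0,0,0,0.8],[0,0,0.5,0,0,0,0.8],[0,0,0,0,0,0,0.8],[0,0,0,0,0,0,0.8]]]'

```text
clock: 46.17
ee_pos: [528.4, 306.6, 80.9]
orientation: [-179.9, -0.1, 96.2]
ft_force: [-0.0, -0.0, 0.4]
grip_width: 0.798
```

```bash
python3 - <<'E'
from h import *
plan([((529,305,26),down(96.4))])
f=grab_frame('top');cv2.imwrite('pics/h1.png',cv2.resize(f['pixels'][190:310,150:310,::-1],None,fx=4,fy=4))
g=grab_frame('side');cv2.imwrite('pics/h2.png',cv2.resize(g['pixels'][200:400,220:420,::-1],None,fx=3,fy=3))
E
```

```text
t 46.17 p [528.4 306.6  80.9] rpy [-1.799e+02 -1.000e-01  9.620e+01] w 0.798 F [-0.  -0.   0.4] j [-46.  33.  16. 102. -12.  47. -18.]
shift 3 x [-0.019, 0.005, 0.61]
turn 1 x [-0.001, -0.001, -0.005]
```

View pics/h1.png

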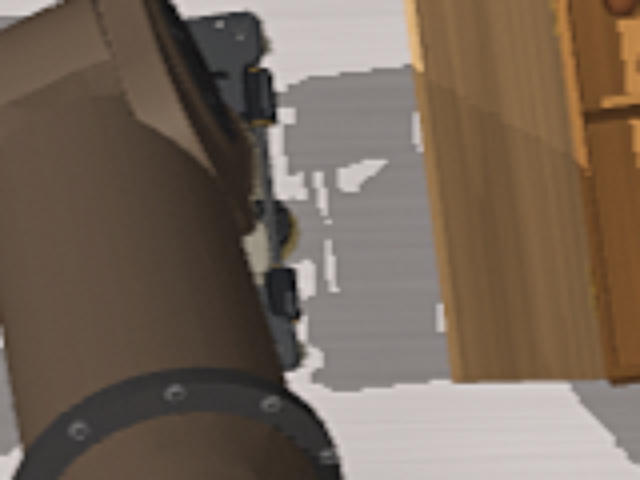

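View pics/h2.png

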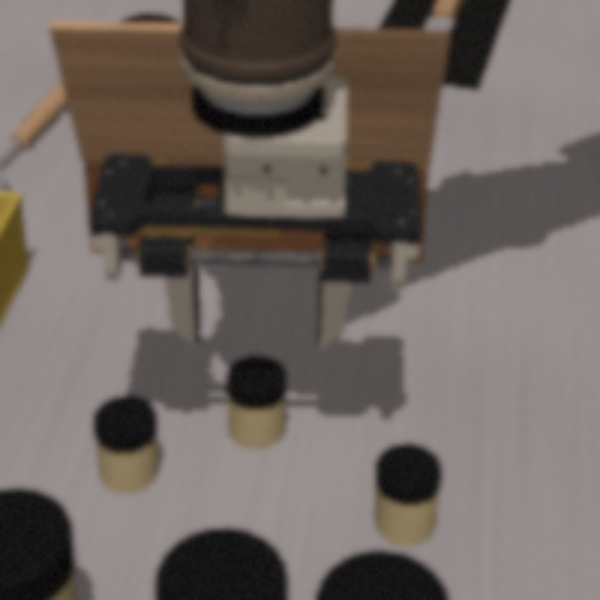

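Request:
play_rows --deltas '[[[-0.02,0,0.46,0,0,0,0.8],[-0.02,0,0.46,0,0,0,0.8],[0,0,0.46,0,0,0,0.8],[0,0,0.45,0,0,0,0.8],[0,0,0,0,0,0,0.8],[0,0,0,0,0,0,0.3],[0,0,0,0,0,0,0.3],[0,0,0,0,0,0,0.3],[0,0,0,0,0,0,0.3],[0,0,0,0,0,0,0.3],[0,0,0,0,0,0,0.3],[0,0,0,0,0,0,0.3]]]' --grip_force 20

```text
clock: 47.27
ee_pos: [528.5, 307.5, 27.0]
orientation: [179.9, -0.2, 96.4]
ft_force: [-0.5, 0.4, 4.6]
grip_width: 0.429
```

```bash
python3 - <<'E'
from h import *
plan([((527,300,300),None),((528,-16,305),None),((528,-16,60),None)])
E
```

```text
t 47.27 p [528.5 307.5  27. ] rpy [179.9  -0.2  96.4] w 0.429 F [-0.5  0.4  4.6] j [-45.  37.  15. 104. -14.  41. -16.]
shift 11 x [-0.02, -0.006, -0.827]
shift 12 x [-0.873, -0.095, -0.016]
shift 10 x [-0.002, -0.001, 0.817]
```

Request:
play_rows --deltas '[[[0,0,-0.4,0,0,0,0.3],[0,0,-0.85,0,0,0,0.3],[0,0,-0.85,0,0,0,0.3],[0,0,-0.85,0,0,0,0.3],[0,0,-0.85,0,0,0,0.3],[0,0,-0.85,0,0,0,0.3],[0,0,-0.85,0,0,0,0.3],[0,0,-0.85,0,0,0,0.3],[0,0,-0.85,0,0,0,0.3],[0,0,-0.85,0,0,0,0.3],[0,0,-0.85,0,0,0,0.3],[0,0,-0.5,0,0,0,0.3],[0,0,0,0,0,0,0.3]]]'

```text
clock: 48.35
ee_pos: [529.3, 306.9, 312.9]
orientation: [179.7, -0.3, 96.4]
ft_force: [0.1, 0.7, -1.5]
grip_width: 0.432
```

```bash
python3 - <<'E'
from h import *
plan([((528,-16,305),None),((528,-16,60),None)])
g=grab_frame('side');cv2.imwrite('pics/h3.png',cv2.resize(g['pixels'][80:400,180:420,::-1],None,fx=2,fy=2))
E
```

```text
t 48.35 p [529.3 306.9 312.9] rpy [179.7  -0.3  96.4] w 0.432 F [ 0.1  0.7 -1.5] j [-49.  21.  20.  86.  -7.  74. -22.]
shift 12 x [-0.891, -0.104, 0.017]
shift 10 x [-0.004, -0.004, 0.817]
```

View pics/h3.png

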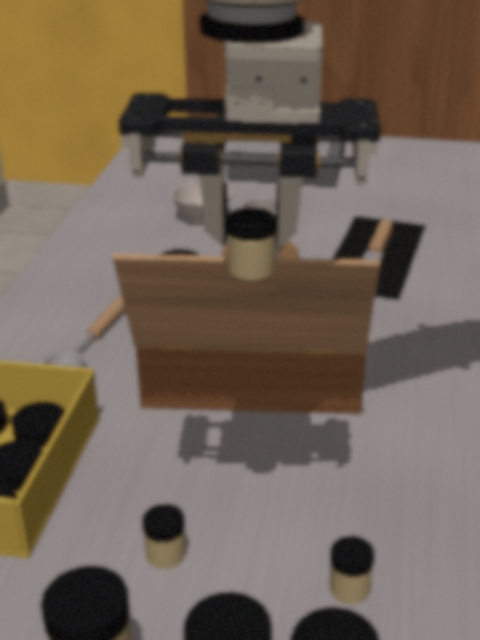

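Request:
play_rows --deltas '[[[-0.82,-0.1,0,0,0,0,0.3],[-0.82,-0.1,0,0,0,0,0.3],[-0.82,-0.1,0,0,0,0,0.3],[-0.82,-0.1,0,0,0,0,0.3],[-0.82,-0.1,0,0,0,0,0.3],[-0.82,-0.1,0,0,0,0,0.3],[-0.82,-0.1,0,0,0,0,0.3],[-0.82,-0.1,0,0,0,0,0.3],[-0.82,-0.1,0,0,0,0,0.3],[-0.82,-0.1,0,0,0,0,0.3],[-0.82,-0.1,0,0,0,0,0.3],[-0.82,-0.1,0,0,0,0,0.3],[-0.82,-0.1,0,0,0,0,0.3],[0,0,0.4,0,0,0,0.3],[0,0,0.8,0,0,0,0.3],[0,0,0.8,0,0,0,0.3],[0,0,0,0,0,0,0.3],[0,0,0,0,0,0,0.3]]]'

```text
clock: 49.9
ee_pos: [523.6, -15.4, 246.4]
orientation: [-179.8, -0.1, 96.4]
ft_force: [-0.1, 0.3, 0.1]
grip_width: 0.427
```

```bash
python3 - <<'E'
from h import *
plan([((528,-16,150),down(96.4)),((528,-16,60),None)])
f=grab_frame('top');cv2.imwrite('pics/h4.png',cv2.resize(f['pixels'][150:310,230:430,::-1],None,fx=4,fy=4))
E
```

```text
t 49.9 p [523.6 -15.4 246.4] rpy [-1.798e+02 -1.000e-01  9.640e+01] w 0.427 F [-0.1  0.3  0.1] j [-26.  15.  27. 104.  -8.  63.  11.]
shift 4 x [-0.01, 0.039, 0.803]
turn 1 x [-0.005, -0.003, 0.0]
shift 4 x [0.0, -0.0, 0.75]
```

View pics/h4.png

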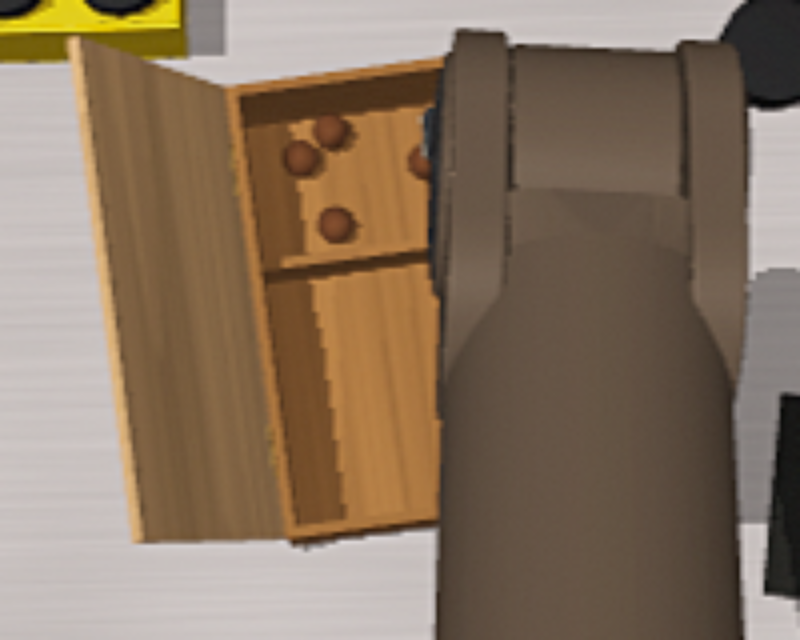

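Request:
play_rows --deltas '[[[0,0.15,0.6,0,0,0,0.3],[0,0,0.7,0,0,0,0.3],[0,0,0.7,0,0,0,0.3],[0,0,0.7,0,0,0,0.3],[0,0,0.7,0,0,0,0.3],[0,0,0.7,0,0,0,0.3],[0,0,0.7,0,0,0,0.3],[0,0,0.7,0,0,0,0.3],[0,0,0.5,0,0,0,0.3],[0,0,0,0,0,0,0.3],[0,0,0,0,0,0,0.3],[0,0,0,0,0,0,0.3]]]'

```text
clock: 50.95
ee_pos: [530.9, -14.4, 69.2]
orientation: [179.9, -0.1, 96.4]
ft_force: [-0.1, 0.4, -1.3]
grip_width: 0.435
```

```bash
python3 - <<'E'
from h import *
plan([((528,-16,35),down(96.4))])
E
```

```text
t 50.95 p [530.9 -14.4  69.2] rpy [ 1.799e+02 -1.000e-01  9.640e+01] w 0.435 F [-0.1  0.4 -1.3] j [-21.  28.  22. 115. -16.  40.  19.]
shift 2 x [-0.022, -0.052, 0.569]
turn 1 x [0.003, -0.003, 0.001]
```

Request:
play_rows --deltas '[[[-0.04,-0.1,0.35,0,0,0,0.3],[0,0,0.35,0,0,0,0.3],[0,0,0.35,0,0,0,0.3],[0,0,0.1,0,0,0,0.3],[0,0,0,0,0,0,0.3],[0,0,0,0,0,0,0.3]]]'

```text
clock: 51.45
ee_pos: [526.9, -15.9, 33.1]
orientation: [180.0, -0.1, 96.4]
ft_force: [-0.6, 0.4, -1.5]
grip_width: 0.428
```

Request:
play_rows --deltas '[[[0,0,0,0,0,0,0.5],[0,0,0,0,0,0,0.58],[0,0,0,0,0,0,0.6],[0,0,0,0,0,0,0.6],[0,0,-0.4,0,0,0,0.6],[0,0,-0.8,0,0,0,0.6],[0,0,-0.8,0,0,0,0.6],[0,0,-0.8,0,0,0,0.8],[0,0,-0.8,0,0,0,1],[0,0,-0.8,0,0,0,1],[0,0,-0.8,0,0,0,1],[0,0,-0.8,0,0,0,1],[0,0,-0.8,0,0,0,1],[0,0,-0.8,0,0,0,1],[0,0,-0.8,0,0,0,1],[0,0,0,0,0,0,1]]]'

```text
clock: 52.78
ee_pos: [528.8, -16.8, 289.7]
orientation: [179.6, -0.1, 96.4]
ft_force: [1.6, -0.5, 0.6]
grip_width: 0.996
```

```bash
python3 - <<'E'
from h import *
plan([((560,150,310),None),((602,355.5,310),None)])
E
```

```text
t 52.78 p [528.8 -16.8 289.7] rpy [ 1.796e+02 -1.000e-01  9.640e+01] w 0.996 F [ 1.6 -0.5  0.6] j [-27.  13.  28. 100.  -7.  68.  10.]
shift 7 x [0.773, 0.237, -0.093]
shift 8 x [0.831, 0.269, 0.004]
```

Request:
play_rows --deltas '[[[0.77,0.24,-0.09,0,0,0,1],[0.77,0.24,-0.09,0,0,0,1],[0.77,0.24,-0.09,0,0,0,1],[0.77,0.24,-0.09,0,0,0,1],[0.77,0.24,-0.09,0,0,0,1],[0.77,0.24,-0.09,0,0,0,1],[0.77,0.24,-0.09,0,0,0,1],[0.74,0.24,0,0,0,0,1],[0.74,0.24,0,0,0,0,1],[0.74,0.24,0,0,0,0,1],[0.74,0.24,0,0,0,0,1],[0.74,0.24,0,0,0,0,1],[0.74,0.24,0,0,0,0,1],[0.74,0.24,0,0,0,0,1],[0.74,0.24,0,0,0,0,1],[0.74,0.24,0,0,0,0,1],[0,0,0,0,0,0,1]]]'

```text
clock: 54.2
ee_pos: [599.4, 361.4, 302.9]
orientation: [-179.9, -0.2, 96.8]
ft_force: [-1.9, -0.9, -0.6]
grip_width: 1.001
```

```bash
python3 - <<'E'
from h import *
plan([((602,355.5,70),down(96.4))])
f=grab_frame('top');save(f,'i1'); cv2.imwrite('pics/i1c.png',cv2.resize(f['pixels'][150:310,230:430,::-1],None,fx=4,fy=4))
g=grab_frame('side');save(g,'i2')
E
```

```text
t 54.2 p [599.4 361.4 302.9] rpy [-179.9   -0.2   96.8] w 1.001 F [-1.9 -0.9 -0.6] j [-48.  31.  22.  73. -11.  79. -20.]
shift 9 x [-0.026, 0.009, 0.862]
turn 1 x [-0.002, -0.005, 0.008]
```

View pics/i1c.png

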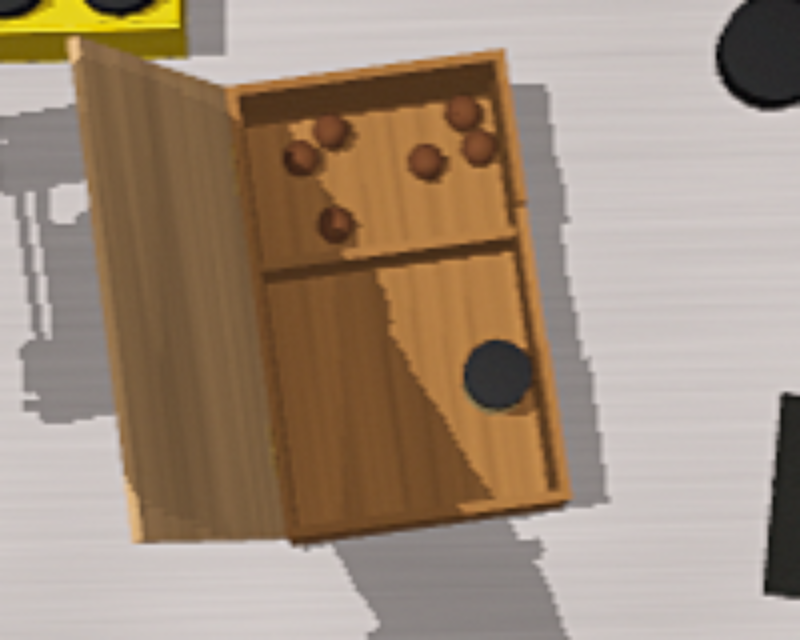

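View pics/i2.png

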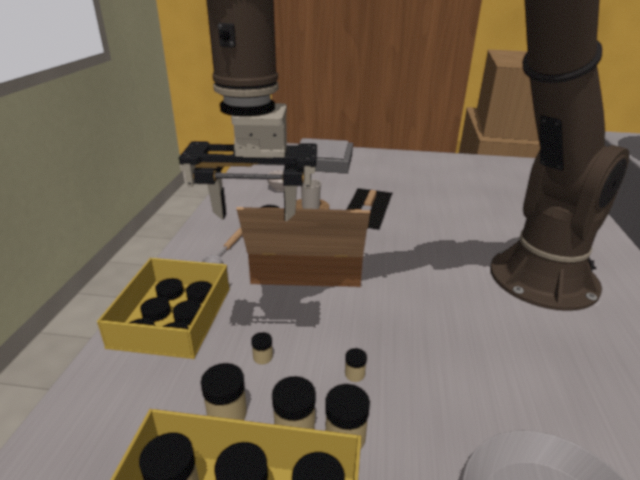

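Request:
play_rows --deltas '[[[-0.05,0.02,0.8,0,0,0,1],[-0.05,0.02,0.8,0,0,0,1],[-0.05,0.02,0.8,0,0,0,1],[-0.03,0.01,0.8,0,0,0,1],[0,0,0.8,0,0,0,1],[0,0,0.8,0,0,0,0.9],[0,0,0.8,0,0,0,0.8],[0,0,0.8,0,0,0,0.8],[0,0,0.7,0,0,0,0.8],[0,0,0.4,0,0,0,0.8],[0,0,0,0,0,0,0.8],[0,0,0,0,0,0,0.8]]]'

```text
clock: 55.3
ee_pos: [603.6, 350.1, 80.1]
orientation: [-180.0, -0.1, 96.4]
ft_force: [-0.2, -0.5, -0.7]
grip_width: 0.796
```

```bash
python3 - <<'E'
from h import *
plan([((602,355.5,26),down(96.4))])
g=grab_frame('side');cv2.imwrite('pics/i3.png',cv2.resize(g['pixels'][220:400,180:380,::-1],None,fx=3,fy=3))
E
```

```text
t 55.3 p [603.6 350.1  80.1] rpy [-1.80e+02 -1.00e-01  9.64e+01] w 0.796 F [-0.2 -0.5 -0.7] j [-46.  40.  18.  89. -15.  54. -16.]
shift 3 x [0.061, -0.011, 0.602]
turn 1 x [-0.0, -0.002, -0.001]
```

View pics/i3.png

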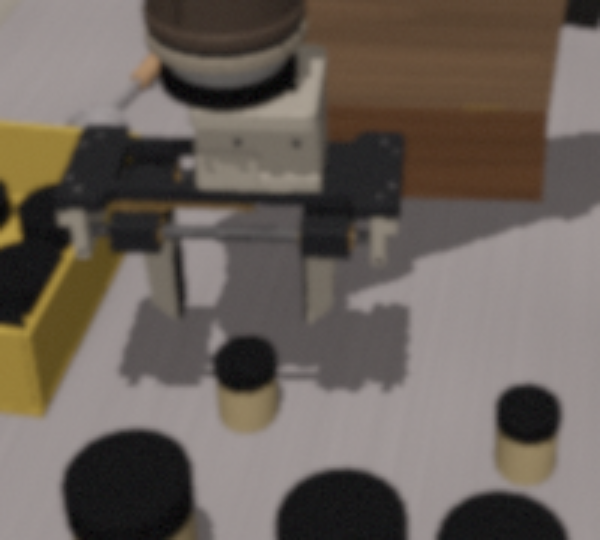

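```bash
python3 - <<'E'
from h import *
f=grab_frame('top'); g=grab_frame('side')
for z in (0,40,60,80,100): 
    for c in ((181,164),(276,164)):
        w=onz(f,c,z); print(z,c,w.round(),proj(g,w).round())
E
```

```text
0 (181, 164) [735. 392.   0.] [189. 364.]
0 (276, 164) [729. 162.   0.] [230. 290.]
40 (181, 164) [725. 383.  40.] [193. 345.]
40 (276, 164) [719. 160.  40.] [233. 275.]
60 (181, 164) [720. 378.  60.] [195. 335.]
60 (276, 164) [714. 158.  60.] [235. 268.]
80 (181, 164) [715. 374.  80.] [198. 325.]
80 (276, 164) [708. 157.  80.] [236. 260.]
100 (181, 164) [709. 369. 100.] [200. 316.]
100 (276, 164) [703. 155. 100.] [238. 252.]
```

View pics/i1.png

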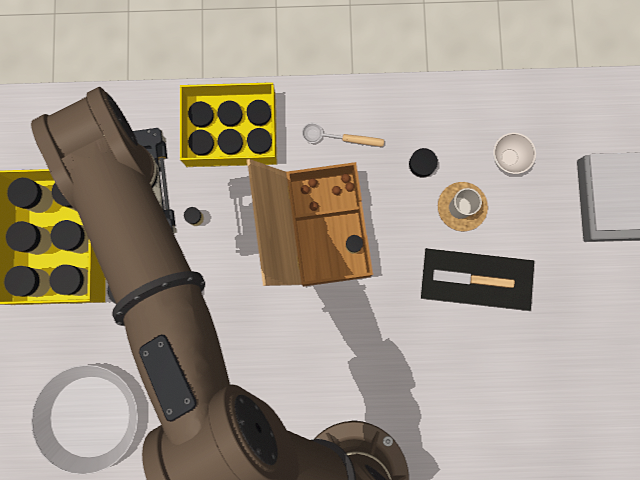

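Request:
play_rows --deltas '[[[0.09,-0.02,0.45,0,0,0,0.8],[0.09,-0.02,0.45,0,0,0,0.8],[0,0,0.45,0,0,0,0.8],[0,0,0.43,0,0,0,0.8],[0,0,0,0,0,0,0.8],[0,0,0,0,0,0,0.8]]]'

```text
clock: 55.95
ee_pos: [600.8, 355.6, 24.9]
orientation: [-179.9, -0.0, 96.4]
ft_force: [-0.1, 0.3, -0.7]
grip_width: 0.799
```

Request:
play_rows --deltas '[[[0,0,0,0,0,0,0.3],[0,0,0,0,0,0,0.3],[0,0,0,0,0,0,0.3],[0,0,0,0,0,0,0.3],[0,0,0,0,0,0,0.3],[0,0,0,0,0,0,0.3],[0,0,0,0,0,0,0.3]]]'

```text
clock: 56.53
ee_pos: [602.0, 356.4, 27.0]
orientation: [179.9, -0.1, 96.4]
ft_force: [0.3, 0.2, 2.4]
grip_width: 0.43
```

Request:
play_rows --deltas '[[[0,0,-0.4,0,0,0,0.3],[0,0,-0.85,0,0,0,0.3],[0,0,-0.85,0,0,0,0.3],[0,0,-0.85,0,0,0,0.3],[0,0,-0.85,0,0,0,0.3],[0,0,-0.85,0,0,0,0.3],[0,0,-0.85,0,0,0,0.3],[0,0,-0.85,0,0,0,0.3],[0,0,-0.85,0,0,0,0.3],[0,0,-0.85,0,0,0,0.3],[0,0,-0.85,0,0,0,0.3],[0,0,-0.5,0,0,0,0.3],[0,0,0,0,0,0,0.3]]]'

```text
clock: 57.62
ee_pos: [602.9, 355.9, 313.6]
orientation: [179.7, -0.3, 96.4]
ft_force: [0.4, -0.1, -0.6]
grip_width: 0.434
```

```bash
python3 - <<'E'
from h import *
plan([((523,28.7,305),None)])
g=grab_frame('side');save(g,'i5')
E
```

```text
t 57.62 p [602.9 355.9 313.6] rpy [179.7  -0.3  96.4] w 0.434 F [ 0.4 -0.1 -0.6] j [-48.  30.  22.  72. -11.  80. -20.]
shift 12 x [-0.879, -0.322, 0.017]
```

View pics/i5.png

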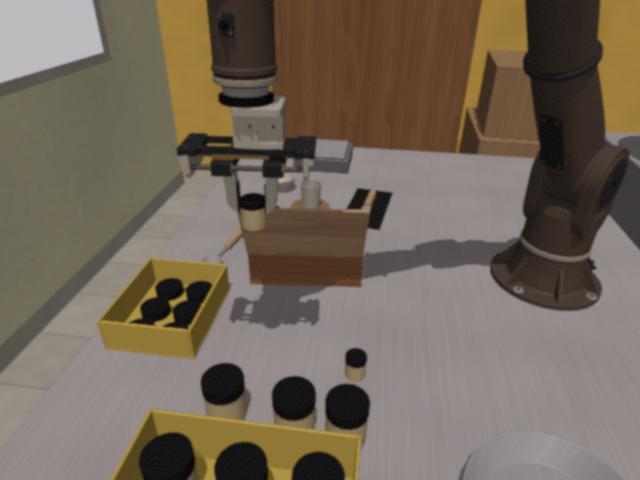

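Request:
play_rows --deltas '[[[-0.75,-0.28,0,0,0,0,0.3],[-0.75,-0.28,0,0,0,0,0.3],[-0.75,-0.28,0,0,0,0,0.3],[-0.75,-0.28,0,0,0,0,0.3],[-0.75,-0.28,0,0,0,0,0.3],[-0.75,-0.28,0,0,0,0,0.3],[-0.75,-0.28,0,0,0,0,0.3],[-0.75,-0.28,0,0,0,0,0.3],[-0.75,-0.28,0,0,0,0,0.3],[-0.75,-0.28,0,0,0,0,0.3],[-0.75,-0.28,0,0,0,0,0.3],[-0.75,-0.28,0,0,0,0,0.3],[-0.75,-0.28,0,0,0,0,0.3],[-0.75,-0.28,0,0,0,0,0.3],[0,0,0.4,0,0,0,0.3],[0,0,0.8,0,0,0,0.3],[0,0,0.8,0,0,0,0.3],[0,0,0,0,0,0,0.3],[0,0,0,0,0,0,0.3]]]'

```text
clock: 59.25
ee_pos: [518.5, 29.5, 246.5]
orientation: [-179.8, -0.1, 96.4]
ft_force: [0.4, -0.3, 0.9]
grip_width: 0.433
```

```bash
python3 - <<'E'
from h import *
plan([((523,29.5,70),down(96.4))])
f=grab_frame('top');cv2.imwrite('pics/i6.png',cv2.resize(f['pixels'][150:310,230:430,::-1],None,fx=4,fy=4))
E
```

```text
t 59.25 p [518.5  29.5 246.5] rpy [-1.798e+02 -1.000e-01  9.640e+01] w 0.433 F [ 0.4 -0.3  0.9] j [-31.  15.  27. 105.  -7.  63.   6.]
shift 7 x [-0.004, 0.024, 0.841]
turn 1 x [-0.005, -0.002, 0.0]
```

View pics/i6.png

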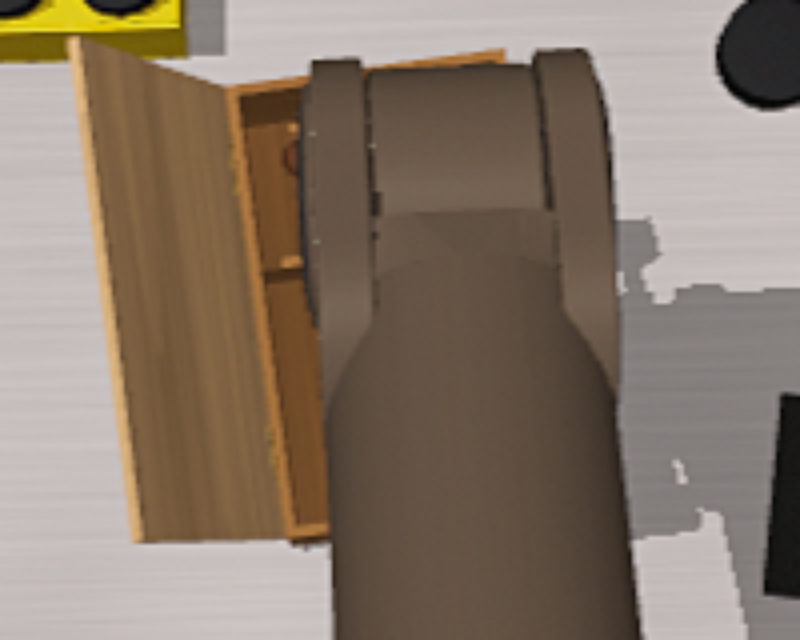

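```bash
python3 - <<'E'
from h import *
f=grab_frame('top'); w=onz(f,(354.0,243.5),54)[:2]
a=np.radians(96.4);R=np.array([[np.cos(a),-np.sin(a)],[np.sin(a),np.cos(a)]]); print(w,R.T@(w-[570,40]))
E
```

```text
[524.08300669 -16.20548833] [-50.73689297  51.89600066]
```

Request:
play_rows --deltas '[[[0,0.12,0.6,0,0,0,0.3],[0,0,0.7,0,0,0,0.3],[0,0,0.7,0,0,0,0.3],[0,0,0.7,0,0,0,0.3],[0,0,0.7,0,0,0,0.3],[0,0,0.7,0,0,0,0.3],[0,0,0.5,0,0,0,0.3],[0,0,0,0,0,0,0.3],[0,0,0,0,0,0,0.3],[0,0,0,0,0,0,0.3]]]'

```text
clock: 60.18
ee_pos: [524.9, 30.4, 111.3]
orientation: [179.9, -0.1, 96.4]
ft_force: [0.7, 0.3, 0.1]
grip_width: 0.427
```

```bash
python3 - <<'E'
from h import *
plan([((523,29.5,70),down(96.4))])
E
```

```text
t 60.18 p [524.9  30.4 111.3] rpy [ 1.799e+02 -1.000e-01  9.640e+01] w 0.427 F [0.7 0.3 0.1] j [-27.  24.  24. 113. -14.  45.  11.]
shift 2 x [-0.014, -0.035, 0.688]
turn 1 x [0.003, -0.003, 0.001]
```

Jar 1 sits at box x −51 as intended. Lower jar 2 at box x ≈ −5.

Request:
play_rows --deltas '[[[0,-0.05,0.6,0,0,0,0.3],[0,0,0.6,0,0,0,0.3],[0,0,0.6,0,0,0,0.3],[0,0,0.4,0,0,0,0.3],[0,0,0,0,0,0,0.3],[0,0,0,0,0,0,0.3],[0,0,0,0,0,0,0.3]]]'

```text
clock: 60.77
ee_pos: [523.3, 30.4, 45.3]
orientation: [179.9, -0.1, 96.4]
ft_force: [0.6, -0.0, -0.8]
grip_width: 0.434
```

```bash
python3 - <<'E'
from h import *
plan([((523,29.5,33.2),down(96.4))])
E
```

```text
t 60.77 p [523.3  30.4  45.3] rpy [ 1.799e+02 -1.000e-01  9.640e+01] w 0.434 F [ 0.6 -0.  -0.8] j [-24.  30.  21. 116. -17.  37.  14.]
shift 1 x [-0.03, -0.016, 0.402]
turn 1 x [0.003, -0.003, 0.001]
```

Request:
play_rows --deltas '[[[-0.03,0,0.2,0,0,0,0.3],[0,0,0.2,0,0,0,0.3],[0,0,0,0,0,0,0.3],[0,0,0,0,0,0,0.3],[0,0,0,0,0,0,0.3]]]'

```text
clock: 61.18
ee_pos: [522.7, 29.5, 31.9]
orientation: [179.9, -0.1, 96.4]
ft_force: [1.3, -0.7, 1.2]
grip_width: 0.431
```

Request:
play_rows --deltas '[[[0,0,0,0,0,0,0.5],[0,0,0,0,0,0,0.58],[0,0,0,0,0,0,0.6],[0,0,0,0,0,0,0.6],[0,0,-0.4,0,0,0,0.6],[0,0,-0.8,0,0,0,0.6],[0,0,-0.8,0,0,0,0.6],[0,0,-0.8,0,0,0,0.8],[0,0,-0.8,0,0,0,1],[0,0,-0.8,0,0,0,1],[0,0,-0.8,0,0,0,1],[0,0,-0.8,0,0,0,1],[0,0,-0.8,0,0,0,1],[0,0,-0.8,0,0,0,1],[0,0,-0.8,0,0,0,1],[0,0,-0.5,0,0,0,1],[0,0,0,0,0,0,1]]]'

```text
clock: 62.6
ee_pos: [523.6, 28.8, 301.9]
orientation: [179.7, -0.2, 96.4]
ft_force: [0.2, 0.3, 0.2]
grip_width: 1.0
```

```bash
python3 - <<'E'
from h import *
plan([((427,370,310),None)])
g=grab_frame('side'); cv2.imwrite('pics/i8.png',cv2.resize(g['pixels'][300:400,300:420,::-1],None,fx=4,fy=4))
E
```

```text
t 62.6 p [523.6  28.8 301.9] rpy [179.7  -0.2  96.4] w 1.0 F [0.2 0.3 0.2] j [-32.  12.  28.  99.  -6.  70.   5.]
shift 13 x [0.897, -0.148, -0.019]
```

Request:
play_rows --deltas '[[[0.78,-0.13,-0.02,0,0,0,1],[0.78,-0.13,-0.02,0,0,0,1],[0.78,-0.13,-0.02,0,0,0,1],[0.78,-0.13,-0.02,0,0,0,1],[0.78,-0.13,-0.02,0,0,0,1],[0.78,-0.13,-0.02,0,0,0,1],[0.78,-0.13,-0.02,0,0,0,1],[0.78,-0.13,-0.02,0,0,0,1],[0.78,-0.13,-0.02,0,0,0,1],[0.78,-0.13,-0.02,0,0,0,1],[0.78,-0.13,-0.02,0,0,0,1],[0.78,-0.13,-0.02,0,0,0,1],[0.78,-0.13,-0.02,0,0,0,1],[0.78,-0.13,-0.02,0,0,0,1],[0.78,-0.13,-0.02,0,0,0,1],[0,0,0,0,0,0,1],[0,0,0,0,0,0,1]]]'

```text
clock: 64.07
ee_pos: [423.6, 372.0, 306.9]
orientation: [-179.9, -0.0, 96.6]
ft_force: [0.9, 0.0, -0.1]
grip_width: 1.0
```

```bash
python3 - <<'E'
from h import *
plan([((427,370,70),down(96.4))])
g=grab_frame('side'); save(g,'j1')
f=grab_frame('top');cv2.imwrite('pics/j2.png',cv2.resize(f['pixels'][150:310,230:430,::-1],None,fx=4,fy=4))
for d in cut_out(g,'jar_a'): print(d['score'],d['location'])
E
```

```text
t 64.07 p [423.6 372.  306.9] rpy [-179.9   -0.    96.6] w 1.0 F [ 0.9  0.  -0.1] j [-59.  16.  17.  93.  -5.  72. -35.]
shift 9 x [-0.009, 0.013, 0.877]
turn 1 x [-0.002, -0.001, 0.004]
0.71 [356.5, 363.3]
0.53 [226.8, 389.4]
0.45 [301.0, 247.7]
```

View pics/j1.png

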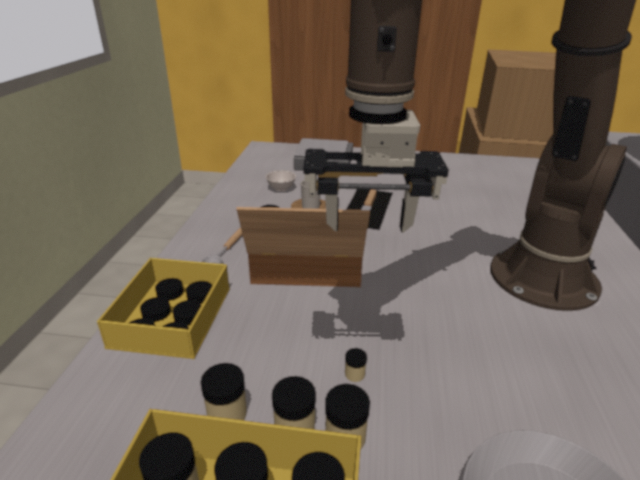

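View pics/j2.png

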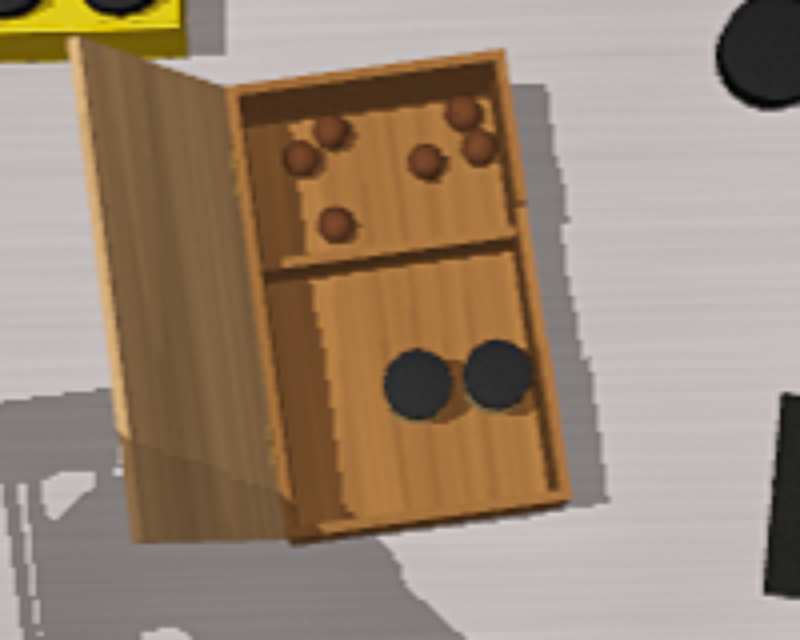

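Request:
play_rows --deltas '[[[-0.03,0.04,0.8,0,0,0,1],[-0.03,0.04,0.8,0,0,0,1],[0,0,0.8,0,0,0,1],[0,0,0.8,0,0,0,1],[0,0,0.8,0,0,0,1],[0,0,0.8,0,0,0,0.9],[0,0,0.8,0,0,0,0.8],[0,0,0.8,0,0,0,0.8],[0,0,0.7,0,0,0,0.8],[0,0,0.4,0,0,0,0.8],[0,0,0,0,0,0,0.8],[0,0,0,0,0,0,0.8]]]'

```text
clock: 65.22
ee_pos: [427.7, 368.8, 83.4]
orientation: [-180.0, -0.1, 96.3]
ft_force: [-0.1, -0.2, 0.3]
grip_width: 0.8
```

```bash
python3 - <<'E'
from h import *
plan([((427,370,26),down(96.4))])
g=grab_frame('side');cv2.imwrite('pics/j3.png',cv2.resize(g['pixels'][220:420,260:460,::-1],None,fx=3,fy=3))
E
```

```text
t 65.22 p [427.7 368.8  83.4] rpy [-1.80e+02 -1.00e-01  9.63e+01] w 0.8 F [-0.1 -0.2  0.3] j [-56.  29.  14. 109.  -9.  44. -31.]
shift 3 x [0.013, -0.006, 0.637]
turn 1 x [-0.001, -0.001, -0.002]
```

View pics/j3.png

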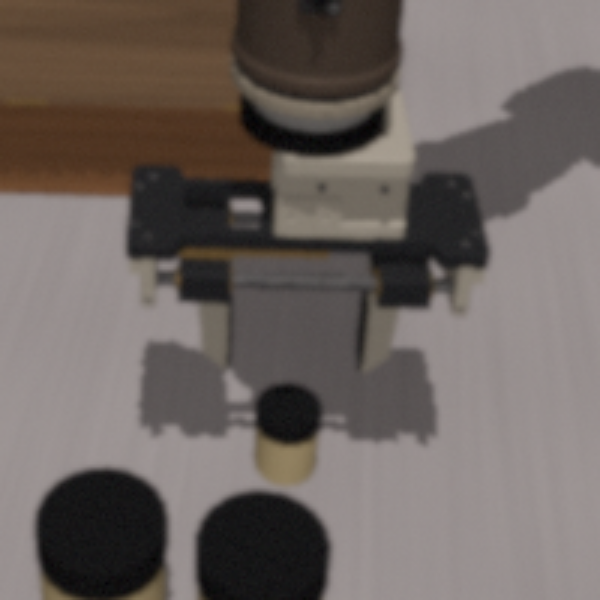

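Request:
play_rows --deltas '[[[0.02,0,0.5,0,0,0,0.8],[0.02,0,0.5,0,0,0,0.8],[0,0,0.5,0,0,0,0.8],[0,0,0.39,0,0,0,0.8],[0,0,0,0,0,0,0.8],[0,0,0,0,0,0,0.8]]]'

```text
clock: 65.77
ee_pos: [427.5, 371.3, 27.3]
orientation: [180.0, -0.1, 96.4]
ft_force: [0.2, -0.2, 0.7]
grip_width: 0.796
```

Request:
play_rows --deltas '[[[0,0,0,0,0,0,0.3],[0,0,0,0,0,0,0.3],[0,0,0,0,0,0,0.3],[0,0,0,0,0,0,0.3],[0,0,0,0,0,0,0.3],[0,0,0,0,0,0,0.3],[0,0,0,0,0,0,0.3]]]'

```text
clock: 66.35
ee_pos: [427.4, 371.5, 27.1]
orientation: [180.0, -0.2, 96.4]
ft_force: [-1.0, -0.5, 3.6]
grip_width: 0.429
```

Request:
play_rows --deltas '[[[0,0,-0.4,0,0,0,0.3],[0,0,-0.85,0,0,0,0.3],[0,0,-0.85,0,0,0,0.3],[0,0,-0.85,0,0,0,0.3],[0,0,-0.85,0,0,0,0.3],[0,0,-0.85,0,0,0,0.3],[0,0,-0.85,0,0,0,0.3],[0,0,-0.85,0,0,0,0.3],[0,0,-0.85,0,0,0,0.3],[0,0,-0.85,0,0,0,0.3],[0,0,-0.85,0,0,0,0.3],[0,0,-0.5,0,0,0,0.3],[0,0,0,0,0,0,0.3]]]'

```text
clock: 67.43
ee_pos: [428.4, 371.3, 313.2]
orientation: [179.7, -0.4, 96.4]
ft_force: [0.1, -0.2, -1.0]
grip_width: 0.436
```

```bash
python3 - <<'E'
from h import *
plan([((518,75,305),None)])
g=grab_frame('side');save(g,'j4')
f=grab_frame('top'); w=onz(f,(334.3,246.0),54)[:2]
a=np.radians(96.4);R=np.array([[np.cos(a),-np.sin(a)],[np.sin(a),np.cos(a)]]); print(w,R.T@(w-[570,40]))
E
```

```text
t 67.43 p [428.4 371.3 313.2] rpy [179.7  -0.4  96.4] w 0.436 F [ 0.1 -0.2 -1. ] j [-59.  16.  17.  92.  -5.  72. -35.]
shift 12 x [-0.846, 0.155, 0.018]
[519.57790533  28.98100362] [-5.32982805 51.33613586]
```

View pics/j4.png

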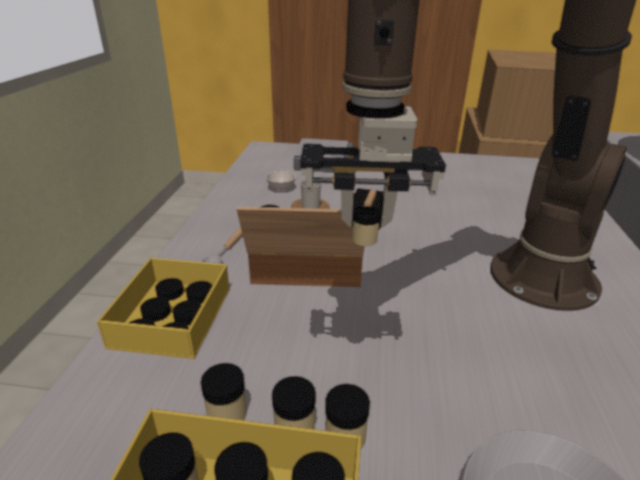

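Request:
play_rows --deltas '[[[-0.78,0.14,0,0,0,0,0.3],[-0.78,0.14,0,0,0,0,0.3],[-0.78,0.14,0,0,0,0,0.3],[-0.78,0.14,0,0,0,0,0.3],[-0.78,0.14,0,0,0,0,0.3],[-0.78,0.14,0,0,0,0,0.3],[-0.78,0.14,0,0,0,0,0.3],[-0.78,0.14,0,0,0,0,0.3],[-0.78,0.14,0,0,0,0,0.3],[-0.78,0.14,0,0,0,0,0.3],[-0.78,0.14,0,0,0,0,0.3],[-0.78,0.14,0,0,0,0,0.3],[-0.78,0.14,0,0,0,0,0.3],[0,0,0,0,0,0,0.3],[0,0,0,0,0,0,0.3]]]'

```text
clock: 68.78
ee_pos: [514.9, 72.9, 307.0]
orientation: [-179.9, -0.1, 96.2]
ft_force: [-0.2, 0.3, -1.1]
grip_width: 0.432
```

```bash
python3 - <<'E'
from h import *
plan([((517,73.5,300),down(96.4)),((517,73.5,110),None)])
E
```

```text
t 68.78 p [514.9  72.9 307. ] rpy [-1.799e+02 -1.000e-01  9.620e+01] w 0.432 F [-0.2  0.3 -1.1] j [-36.  12.  27.  99.  -6.  71.  -1.]
shift 1 x [0.011, 0.07, 0.232]
turn 1 x [-0.003, -0.002, -0.004]
shift 8 x [0.0, -0.0, 0.792]
```

Request:
play_rows --deltas '[[[0.01,0.07,0.23,0,0,-0.004,0.3],[0,0,0.7,0,0,0,0.3],[0,0,0.7,0,0,0,0.3],[0,0,0.7,0,0,0,0.3],[0,0,0.7,0,0,0,0.3],[0,0,0.7,0,0,0,0.3],[0,0,0.7,0,0,0,0.3],[0,0,0.7,0,0,0,0.3],[0,0,0.7,0,0,0,0.3],[0,0,0.5,0,0,0,0.3],[0,0,0,0,0,0,0.3],[0,0,0,0,0,0,0.3],[0,0,0,0,0,0,0.3]]]'

```text
clock: 69.87
ee_pos: [517.8, 76.2, 118.7]
orientation: [180.0, -0.1, 96.7]
ft_force: [-0.1, -0.8, -0.3]
grip_width: 0.433
```

```bash
python3 - <<'E'
from h import *
plan([((517,73.5,60),down(96.4)),((517,73.5,33),None)])
g=grab_frame('side');cv2.imwrite('pics/j5.png',cv2.resize(g['pixels'][120:300,220:420,::-1],None,fx=3,fy=3))
E
```

```text
t 69.87 p [517.8  76.2 118.7] rpy [ 1.80e+02 -1.00e-01  9.67e+01] w 0.433 F [-0.1 -0.8 -0.3] j [-32.  23.  23. 113. -13.  46.   6.]
shift 3 x [-0.03, -0.013, 0.652]
turn 1 x [0.001, -0.003, 0.006]
shift 2 x [0.0, -0.0, 0.45]
```

View pics/j5.png

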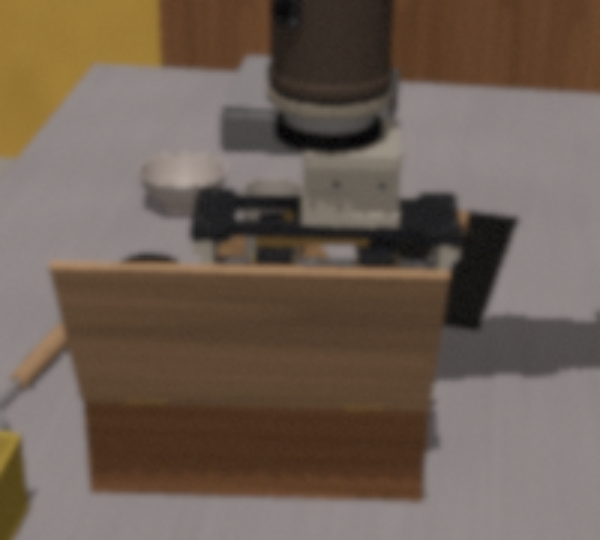

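Request:
play_rows --deltas '[[[-0.07,-0.02,0.5,0,0,0.006,0.3],[0,0,0.5,0,0,0,0.3],[0,0,0.5,0,0,0,0.3],[0,0,0.5,0,0,0,0.3],[0,0,0.35,0,0,0,0.3],[0,0,0,0,0,0,0.3],[0,0,0,0,0,0,0.3],[0,0,0,0,0,0,0.3]]]'

```text
clock: 70.58
ee_pos: [518.0, 73.6, 48.7]
orientation: [179.9, -0.1, 96.3]
ft_force: [-0.2, 0.1, -1.0]
grip_width: 0.426
```

```bash
python3 - <<'E'
from h import *
plan([((517,73.5,33),down(96.4))])
E
```

```text
t 70.58 p [518.   73.6  48.7] rpy [ 1.799e+02 -1.000e-01  9.630e+01] w 0.426 F [-0.2  0.1 -1. ] j [-29.  29.  20. 116. -17.  37.   9.]
shift 1 x [-0.003, -0.033, 0.523]
turn 1 x [0.002, -0.003, -0.002]
```

Request:
play_rows --deltas '[[[0,0,0.25,0,0,0,0.3],[0,0,0.25,0,0,0,0.3],[0,0,0.02,0,0,0,0.3],[0,0,0,0,0,0,0.3],[0,0,0,0,0,0,0.3],[0,0,0,0,0,0,0.3]]]'

```text
clock: 71.08
ee_pos: [517.7, 73.6, 32.2]
orientation: [179.9, -0.1, 96.3]
ft_force: [1.7, 0.7, 1.3]
grip_width: 0.43
```

Request:
play_rows --deltas '[[[0,0,0,0,0,0,0.5],[0,0,0,0,0,0,0.58],[0,0,0,0,0,0,0.6],[0,0,0,0,0,0,0.6],[0,0,-0.4,0,0,0,0.6],[0,0,-0.8,0,0,0,0.6],[0,0,-0.8,0,0,0,0.6],[0,0,-0.8,0,0,0,0.6],[0,0,-0.8,0,0,0,0.4],[0,0,-0.8,0,0,0,0.2],[0,0,-0.8,0,0,0,0],[0,0,-0.8,0,0,0,0],[0,0,-0.8,0,0,0,0],[0,0,-0.8,0,0,0,0],[0,0,-0.8,0,0,0,0],[0,0,-0.8,0,0,0,0],[0,0,0,0,0,0,0]]]'

```text
clock: 72.5
ee_pos: [519.1, 73.0, 312.5]
orientation: [179.6, -0.2, 96.3]
ft_force: [0.9, -0.7, 0.2]
grip_width: 0.018
```

```bash
python3 - <<'E'
from h import *
plan([((500,290,310),None)])
E
```

```text
t 72.5 p [519.1  73.  312.5] rpy [179.6  -0.2  96.3] w 0.018 F [ 0.9 -0.7  0.2] j [-36.  12.  27.  98.  -6.  71.  -1.]
shift 9 x [0.807, 0.018, 0.012]
```

Request:
play_rows --deltas '[[[0.6,0.02,0.01,0,0,0,0],[0.6,0.02,0,0,0,0,0],[0.6,0.02,0,0,0,0,0],[0.6,0.02,0,0,0,0,0],[0.6,0.02,0,0,0,0,0],[0.6,0.02,0,0,0,0,0],[0.6,0.02,0,0,0,0,0],[0.6,0.02,0,0,0,0,0],[0.6,0.02,0,0,0,0,0],[0.6,0.02,0,0,0,0,0],[0.6,0.02,0,0,0,0,0],[0.6,0.02,0,0,0,0,0],[0,0,0,0,0,0,0],[0,0,0,0,0,0,0]]]'

```text
clock: 73.67
ee_pos: [500.0, 289.1, 307.6]
orientation: [-180.0, -0.1, 96.4]
ft_force: [0.5, -0.8, -0.0]
grip_width: 0.005
```

```bash
python3 - <<'E'
from h import *
a=np.radians(96.4);R=np.array([[np.cos(a),-np.sin(a)],[np.sin(a),np.cos(a)]]);B=lambda x,y:R@[x,y]+[570,40]
plan([((*B(205,0),310),down(96.4)),((*B(205,0),212),None)])
f=grab_frame('top');save(f,'k1');g=grab_frame('side');save(g,'k2')
cv2.imwrite('pics/k1c.png',cv2.resize(f['pixels'][150:310,230:430,::-1],None,fx=4,fy=4))
for c in [(0,0)]: pass
E
```

```text
t 73.67 p [500.  289.1 307.6] rpy [-1.80e+02 -1.00e-01  9.64e+01] w 0.005 F [ 0.5 -0.8 -0. ] j [-51.  17.  21.  91.  -7.  73. -22.]
shift 2 x [-0.84, 0.696, -0.043]
turn 1 x [-0.001, -0.002, 0.001]
shift 4 x [0.0, -0.0, 0.817]
```

View pics/k1c.png

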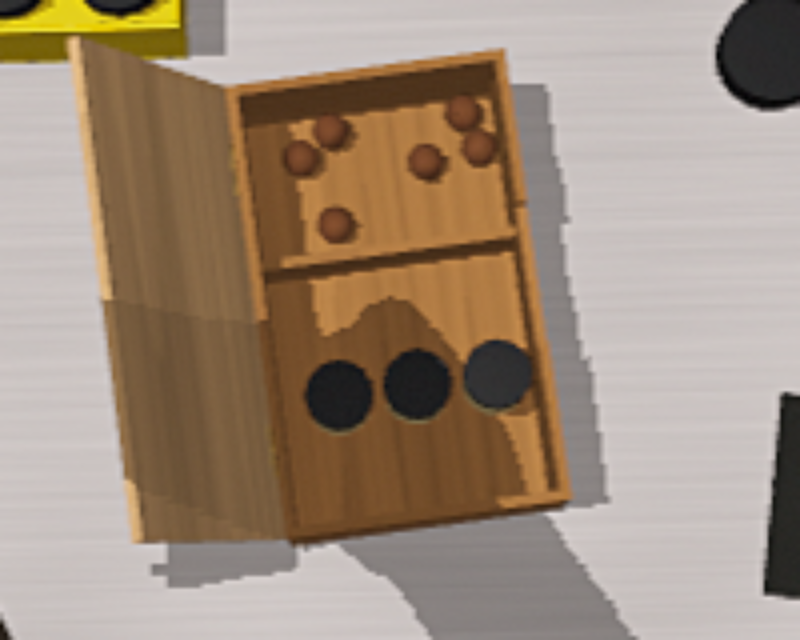

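View pics/k2.png

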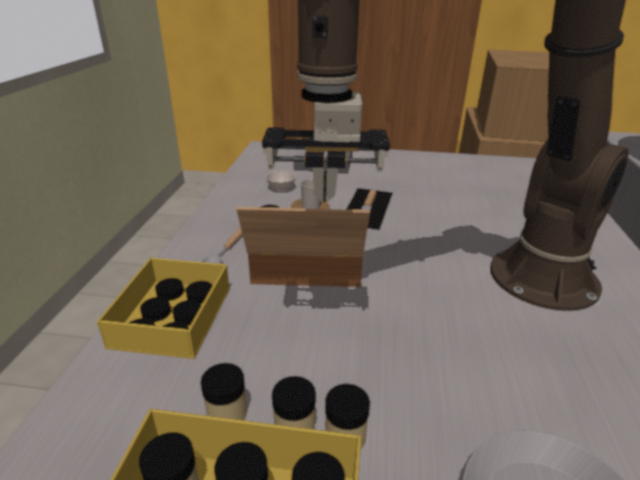

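```bash
python3 - <<'E'
from h import *
a=np.radians(96.4);R=np.array([[np.cos(a),-np.sin(a)],[np.sin(a),np.cos(a)]]);B=lambda x,y:R@[x,y]+[570,40]
f=grab_frame('top'); w=onz(f,(256,222.5),235)[:2]; print('edge box',R.T@(w-[570,40]))
plan([((*B(205,0),310),down(96.4)),((*B(205,0),212),None)])
th=np.arange(1.4,-.01,-.1); r=125
X=80-r*np.cos(th)+6*np.sin(th)+10; Z=90+r*np.sin(th)+6*np.cos(th)
print(np.c_[th,X,Z].round(1)[[0,1,7,-1]].tolist()); print(np.c_[np.diff(X)/30,-np.diff(Z)/30].round(2).tolist())
E
```

```text
edge box [149.8729875    2.81061445]
t 73.82 p [500.8 287.1 308.2] rpy [ 1.80e+02 -1.00e-01  9.62e+01] w 0.008 F [ 0.3  0.6 -0. ] j [-51.  17.  22.  91.  -7.  73. -22.]
shift 2 x [-0.803, 0.689, -0.031]
turn 1 x [0.0, -0.002, -0.003]
shift 4 x [0.0, -0.0, 0.817]
[[1.4, 74.7, 214.2], [1.3, 62.3, 212.0], [0.7, -1.7, 175.1], [-0.0, -35.0, 96.0]]
[[-0.41, 0.07], [-0.4, 0.11], [-0.39, 0.15], [-0.37, 0.19], [-0.35, 0.23], [-0.33, 0.26], [-0.3, 0.29], [-0.27, 0.32], [-0.23, 0.34], [-0.2, 0.37], [-0.16, 0.38], [-0.12, 0.4], [-0.08, 0.41], [-0.04, 0.41]]
```

Request:
play_rows --deltas '[[[-0.54,0.46,-0.02,0,0,0,0],[-0.54,0.46,-0.02,0,0,0,0],[-0.54,0.46,-0.02,0,0,0,0],[0,0,0.6,0,0,0,0],[0,0,0.7,0,0,0,0],[0,0,0.7,0,0,0,0],[0,0,0.7,0,0,0,0],[0,0,0.5,0,0,0,0],[0,0,0,0,0,0,0],[0,0,0,0,0,0,0]]]'

```text
clock: 74.65
ee_pos: [547.0, 243.8, 213.9]
orientation: [-180.0, -0.1, 96.3]
ft_force: [0.8, -0.1, 0.2]
grip_width: 0.002
```

```bash
python3 - <<'E'
from h import *
a=np.radians(96.4);R=np.array([[np.cos(a),-np.sin(a)],[np.sin(a),np.cos(a)]]);B=lambda x,y:R@[x,y]+[570,40]
s,p,Q=plan([((*B(75,0),214),down(96.4))]) and cur(); print('box',R.T@(p[:2]-[570,40]))
g=grab_frame('side');cv2.imwrite('pics/k3.png',cv2.resize(g['pixels'][100:300,220:420,::-1],None,fx=3,fy=3))
E
```

```text
t 74.65 p [547.  243.8 213.9] rpy [-1.80e+02 -1.00e-01  9.63e+01] w 0.002 F [ 0.8 -0.1  0.2] j [-44.  24.  22.  96. -10.  62. -14.]
shift 5 x [-0.867, 0.003, -0.002]
turn 1 x [-0.001, -0.002, -0.003]
box [2.05113651e+02 1.61898854e-01]
```

View pics/k3.png

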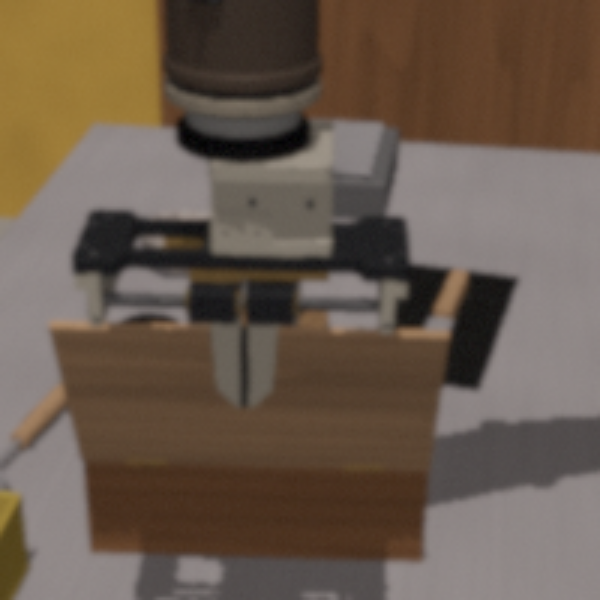

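Request:
play_rows --deltas '[[[-0.36,0,0,0,0,0,0],[-0.36,0,0,0,0,0,0],[-0.36,0,0,0,0,0,0],[-0.36,0,0,0,0,0,0],[-0.36,0,0,0,0,0,0],[-0.36,0,0,0,0,0,0],[-0.36,0,0,0,0,0,0],[-0.36,0,0,0,0,0,0],[0,0,0,0,0,0,0]]]'

```text
clock: 75.45
ee_pos: [557.1, 155.5, 214.0]
orientation: [180.0, -0.1, 96.1]
ft_force: [1.3, -1.0, -0.2]
grip_width: 0.006
```

Request:
play_rows --deltas '[[[-0.36,0,0,0,0,0,0],[-0.36,0,0,0,0,0,0],[-0.36,0,0,0,0,0,0],[-0.3,0,0,0,0,0,0],[0,0,0,0,0,0,0],[0,0,0,0,0,0,0]]]'

```text
clock: 75.95
ee_pos: [561.3, 116.8, 213.7]
orientation: [180.0, -0.1, 96.2]
ft_force: [-0.1, 1.0, -0.0]
grip_width: 0.004
```

```bash
python3 - <<'E'
from h import *
a=np.radians(96.4);R=np.array([[np.cos(a),-np.sin(a)],[np.sin(a),np.cos(a)]]);B=lambda x,y:R@[x,y]+[570,40]
s,p,Q=plan([((*B(75,0),214),down(96.4))]) and cur(); print('box',R.T@(p[:2]-[570,40]))
g=grab_frame('side');cv2.imwrite('pics/k4.png',cv2.resize(g['pixels'][100:300,220:420,::-1],None,fx=3,fy=3))
E
```

```text
t 75.95 p [561.3 116.8 213.7] rpy [ 1.80e+02 -1.00e-01  9.62e+01] w 0.004 F [-0.1  1.  -0. ] j [-34.  21.  23. 100. -10.  61.  -1.]
shift 1 x [-0.075, 0.004, -0.011]
turn 1 x [0.0, -0.002, -0.004]
box [77.26505176  0.12080101]
```

View pics/k4.png

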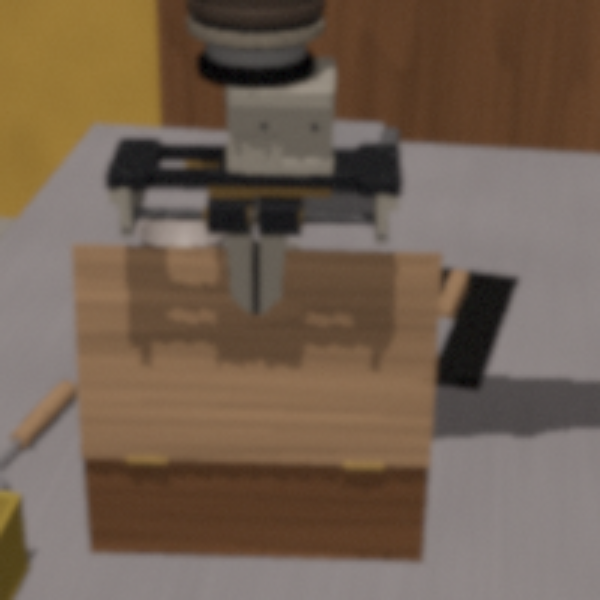

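Request:
play_rows --deltas '[[[-0.41,0,0.07,0,0,0,0],[-0.4,0,0.11,0,0,0,0],[-0.39,0,0.15,0,0,0,0],[-0.37,0,0.19,0,0,0,0],[-0.35,0,0.23,0,0,0,0],[-0.33,0,0.26,0,0,0,0],[-0.3,0,0.29,0,0,0,0],[-0.27,0,0.32,0,0,0,0],[-0.23,0,0.34,0,0,0,0],[0,0,0,0,0,0,0],[0,0,0,0,0,0,0]]]'

```text
clock: 76.92
ee_pos: [570.6, 26.7, 153.7]
orientation: [-179.9, -0.1, 96.3]
ft_force: [-0.1, 0.5, -1.4]
grip_width: 0.0
```

```bash
python3 - <<'E'
from h import *
a=np.radians(96.4);R=np.array([[np.cos(a),-np.sin(a)],[np.sin(a),np.cos(a)]]);B=lambda x,y:R@[x,y]+[570,40]
s,p,Q=plan([]) and cur(); print('box',R.T@(p[:2]-[570,40]))
g=grab_frame('side');cv2.imwrite('pics/k5.png',cv2.resize(g['pixels'][100:300,220:420,::-1],None,fx=3,fy=3))
E
```

```text
t 76.92 p [570.6  26.7 153.7] rpy [-1.799e+02 -1.000e-01  9.630e+01] w 0.0 F [-0.1  0.5 -1.4] j [-25.  25.  23. 104. -12.  53.  10.]
box [-13.32172097   0.90485758]
```

View pics/k5.png

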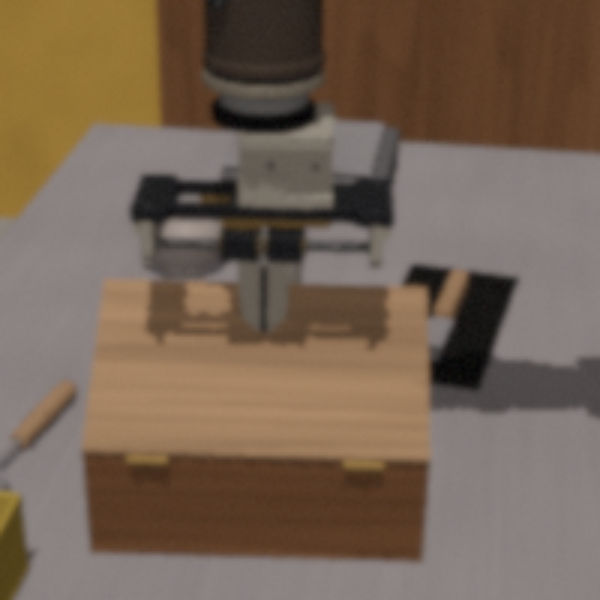

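Request:
play_rows --deltas '[[[-0.2,0,0.37,0,0,0,0],[-0.16,0,0.38,0,0,0,0],[-0.12,0,0.4,0,0,0,0],[-0.08,0,0.35,0,0,0,0],[-0.04,0,0.2,0,0,0,0],[0,0,0,0,0,0,0],[0,0,0,0,0,0,0],[0,0,0,0,0,0,0]]]'

```text
clock: 77.63
ee_pos: [573.4, 9.4, 103.9]
orientation: [180.0, -0.1, 96.3]
ft_force: [0.9, 0.1, -0.4]
grip_width: 0.003
```

Now press gently to full closure.

Request:
play_rows --deltas '[[[0,0,0.1,0,0,0,0],[0,0,0.1,0,0,0,0],[0,0,0,0,0,0,0],[0,0,0,0,0,0,0]]]'

```text
clock: 77.97
ee_pos: [573.2, 9.4, 97.6]
orientation: [180.0, -0.1, 96.3]
ft_force: [0.3, -0.3, 0.4]
grip_width: 0.004
```

Request:
play_rows --deltas '[[[0,0,0.05,0,0,0,0],[0,0,0.03,0,0,0,0],[0,0,0,0,0,0,0],[0,0,0,0,0,0,0]]]'

```text
clock: 78.3
ee_pos: [573.4, 9.3, 96.2]
orientation: [179.9, -0.2, 96.3]
ft_force: [-2.7, -0.1, 11.3]
grip_width: 0.004
```

Request:
play_rows --deltas '[[[0,0,0,0,0,0,0],[0,0,-0.3,0,0,0,0],[0,0,-0.8,0,0,0,0],[0,0,-0.8,0,0,0,0],[0,0,-0.8,0,0,0,0],[0,0,-0.8,0,0,0,0],[0,0,-0.8,0,0,0,0],[0.7,0,-0.4,0,0,0,0],[0.7,0,0,0,0,0,0],[0.7,0,0,0,0,0,0],[0.7,0,0,0,0,0,0],[0.7,0,0,0,0,0,0],[0.7,0,0,0,0,0,0],[0.7,0,0,0,0,0,0],[0.7,0,0,0,0,0,0],[0.7,0,0,0,0,0,0],[0.7,0,0,0,0,0,0],[0,0,0,0,0,0,0],[0,0,0,0,0,0,0],[0,0,0,0,0,0,0]]]'

```text
clock: 79.97
ee_pos: [550.2, 217.0, 237.0]
orientation: [180.0, -0.1, 96.3]
ft_force: [0.3, -0.7, -0.5]
grip_width: 0.003
```

```bash
python3 - <<'E'
from h import *
plan([])
f=grab_frame('top');save(f,'l1');g=grab_frame('side');save(g,'l2')
cv2.imwrite('pics/l3.png',cv2.resize(g['pixels'][160:300,220:420,::-1],None,fx=4,fy=4,interpolation=cv2.INTER_CUBIC))
d=cut_out(f,'lid')[0]; k=d['pixels'].astype(np.uint8)
c,_=cv2.findContours(k,cv2.RETR_EXTERNAL,cv2.CHAIN_APPROX_NONE); c=max(c,key=cv2.contourArea)[:,0,:]
print(cv2.minAreaRect(np.array([onz(f,p,96)[:2] for p in c],np.float32)))
for n,z in (('mat',3),('coaster',4)):
    d=find_in(f,n); print(n,d[0]['location'],onz(f,d[0]['location'],z))
cup=onz(f,(467.5,201),84); print(cup)
E
```

```text
t 79.97 p [550.2 217.  237. ] rpy [ 1.80e+02 -1.00e-01  9.63e+01] w 0.003 F [ 0.3 -0.7 -0.5] j [-42.  22.  22.  96.  -9.  64. -12.]
((569.4552001953125, 39.52858352661133), (261.4497375488281, 164.2333984375), 6.2410078048706055)
mat [476.7, 275.7] [ 445.84352661 -305.02283064    3.        ]
coaster [458.8, 217.7] [ 584.814444   -270.36694692    4.        ]
[ 609.88518689 -273.35399635   84.        ]
```

View pics/l1.png

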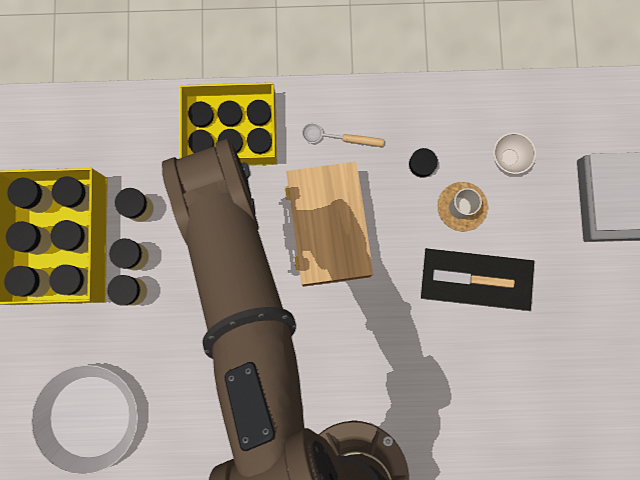

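View pics/l3.png

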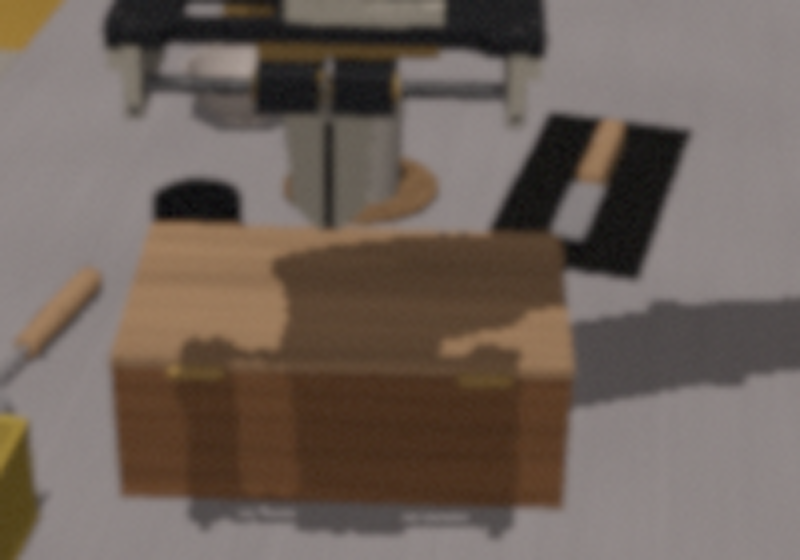

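```bash
python3 -c "
from station import ticket
print(ticket.hand_in())"
```

```text
the job is handed in; nothing more can be done
None
```

The tasting box is packed and the job is handed in at about 80 s on the robot's clock. No verdict comes back, so this rests on my own checks.

What I did:
- **Lid:** levered up with the blade in the slot to about 0.35 rad, with about 4 N on the wrist, then swung open to about 115°.
- **Blade:** laid back on its mat.
- **Nuts:** all six poured into the nut compartment.
- **Cup:** empty and standing back on its coaster.
- **Jars:** the three sample jars set in a row in the jar compartment. One had been knocked aside by the time I re-looked, so I measured its place again before picking it.
- **Closing:** lid pushed shut with the closed fingers and pressed down.

What the last checks showed:
- **Lid:** fingertips met it at z = 96.2 mm with about 11 N, and its outline matches the first pictures.
- **Contents:** three jars upright and six nuts in place, seen just before the lid was closed.
- **Blade:** its origin is about 20 mm from the mat centre, worked out from where I released it, and it lies in line with the mat.
- **Big jars:** they look where they were.
- **Robot:** clear of everything.

One reading disagreed. On the last picture the trained network put the middle of the visible coaster about 25 mm from the cup. My own estimate is about 10 mm. Both are inside the 40 mm limit.

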